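Top up and wind the clockwork tablet doser at the lock

TASK

Top up the clockwork tablet doser: swing its cover aside, drop into its clear tube every tablet from the half-open drawer that is of the same kind as the one already in the tube, down onto that one, and none of the other kind, and swing the cover back square over the tube. Also wind the brass key clockwise, in as many part turns as it takes, until the wind pointer stands in the green band at full wind. Leave the drawer fully shut with the tablets of the other kind in it, and do not disturb the other things on the shelf.

Things in the scene. Friction and masses are not known exactly. Their poses are not given: they have to be found in the camera images.
- doser: clockwork tablet doser fixed on the bench: steel base plate 160 x 340 x 12 mm, origin at the centre of its underside, y along its length. At y = -90 mm a blue spring drum 110 mm across, top at 100 mm, brass key on it; in the middle a gear case 84 x 100 mm, 82 mm high, with a white wind dial; at y = +85 mm a clear tube; at y = +150 mm a pipe 50 mm high. Windlass and tin behind it play no part.
- tube_mouth (a point): centre of the tube's open top. Clear upright tube, bore 44 mm, outside 52 mm, floor 45 mm and mouth 175 mm above the bench; the mouth flares over its last 10 mm to 62 mm outside. Smooth inside; it holds four tablets end to end; a tablet let go level in the mouth falls onto the one below.
- cover (a joint): swing cover of the tube, rad: 0 = square over the mouth, grows clockwise seen from above, to 2.4. Aluminium disc 66 mm across, 5 mm thick, 5 mm above the mouth, on an upright pivot post (12 mm thick) at the doser's x = +58, y = +85 mm; friction of 0.04 N m keeps it where it is left. Starts at 0 to 0.5. Past about 1.9 it leaves room for fingers at the mouth.
- cover_knob (a point): middle of the cover's upright black knob, a round peg 16 mm across and 30 mm tall (15 mm above and below this point) standing on the disc's centre, 58 mm from the pivot.
- key (a joint): winding key, rad: grows clockwise seen from above; hard stop at 9.6 = fully wound; starts at 0.4 to 2.4. Winding takes 0.10 N m plus 0.008 N m per rad of spring; a friction click holds it where it is let go for a new grip, but turned back it unwinds. The dial's red pointer turns 0.42 times as far, clockwise from empty to full; the dial's end, from key 8.8 on, is marked green.
- key_grip (a point): centre of the key's brass bow, on the key's upright axis, 139 mm above the bench. The bow is a flat upright plate 46 mm long (this point's x axis), 9 mm thick (its y axis) and 34 mm tall (17 mm above and below this point); drum top 39 mm below.
- cabinet: fixed low green cabinet with a beech top board that serves as a shelf, 240 deep (x) x 400 x 114 mm high; origin at the centre of its underside; its front face is at x = -120 mm and looks to -x. Shelf things stand at least 50 mm behind its front edge.
- drawer (a joint): drawer on brass runners, m: 0 = shut, grows as it comes out to the cabinet's -x, up to 0.19; starts at 0.166 to 0.185. Slides with about 1 N of friction and stays where it is left. Its floor is 45 mm above the bench; side walls and cross wall rise 16 mm above the floor; the front compartment, inside, is 155 mm (x) from the front panel back by 346 mm (y).
- drawer_front (a point): centre of the outer face of the drawer's front panel, 80 mm above the bench; the panel is 394 mm wide, 16 mm thick, from 30 to 96 mm above the bench; a brass bar handle 100 mm long stands 35 mm off its middle.
- cream0: cream dosing tablet: upright solid cylinder 38 mm across, 30 mm tall, about 45 g. Origin at the centre of its underside. At the start exactly one of cream0 and teal0 stands on the floor of the doser's tube and so shows the kind in use; the other lies in the drawer.
- cream1: cream dosing tablet: upright solid cylinder 38 mm across, 30 mm tall, about 45 g. Origin at the centre of its underside. Lies in the drawer; may be absent.
- cream2: cream dosing tablet: upright solid cylinder 38 mm across, 30 mm tall, about 45 g. Origin at the centre of its underside. Lies in the drawer; may be absent.
- cream3: cream dosing tablet: upright solid cylinder 38 mm across, 30 mm tall, about 45 g. Origin at the centre of its underside. Lies in the drawer; may be absent.
- teal0: teal dosing tablet: upright solid cylinder 38 mm across, 30 mm tall, about 45 g. Origin at the centre of its underside. At the start exactly one of cream0 and teal0 stands on the floor of the doser's tube and so shows the kind in use; the other lies in the drawer.
- teal1: teal dosing tablet: upright solid cylinder 38 mm across, 30 mm tall, about 45 g. Origin at the centre of its underside. Lies in the drawer; may be absent.
- teal2: teal dosing tablet: upright solid cylinder 38 mm across, 30 mm tall, about 45 g. Origin at the centre of its underside. Lies in the drawer; may be absent.
- teal3: teal dosing tablet: upright solid cylinder 38 mm across, 30 mm tall, about 45 g. Origin at the centre of its underside. Lies in the drawer; may be absent.
- pin0: steel lock pin standing on its head on the shelf, 28 mm across, 78 mm tall; not part of the job. Origin at its underside.
- pin1: steel lock pin standing on its head on the shelf, 28 mm across, 78 mm tall; not part of the job. Origin at its underside.
- pin2: steel lock pin standing on its head on the shelf, 28 mm across, 78 mm tall; not part of the job. Origin at its underside.
- pin3: steel lock pin standing on its head on the shelf, 28 mm across, 78 mm tall; not part of the job. Origin at its underside.
- flask: dented pewter flask standing on the shelf, 28 x 82 x 118 mm; not part of the job. Origin under its centre.
- fuse_holder: cream ceramic fuse holder on the shelf, 40 x 90 x 45 mm; not part of the job. Origin under its centre.
- bung: black rubber fender bung on the shelf, 52 mm across, 50 mm tall; not part of the job. Origin under its centre.
Things that resemble listed ones, but are neither listed nor needed, are in the scene too. Leave any orange look-alike of the cream1 alone.

How it is judged (in metres and radians):
On the way, in this order (a step that is already met when the one before it is completed fails the run):
1. the cover is swung clear of the tube (value of joint cover above 1.2 rad), for 0.2 s.
2. every tablet of the kind in use is in the tube, none of the other kind ((((horizontal distance between each of cream0, cream1, cream2, cream3 and tube_mouth below 0.01 m and z of each of cream0, cream1, cream2, cream3 in the frame of doser below 0.145 m) and horizontal distance between each of teal0, teal1, teal2, teal3 and tube_mouth above 0.03 m) or ((horizontal distance between each of teal0, teal1, teal2, teal3 and tube_mouth below 0.01 m and z of each of teal0, teal1, teal2, teal3 in the frame of doser below 0.145 m) and horizontal distance between each of cream0, cream1, cream2, cream3 and tube_mouth above 0.03 m))), for 0.3 s.
3. the cover is back over the tube (value of joint cover below 0.15 rad), for 0.2 s.
At the end, for the whole second after the job is handed in: All tablets of the tube's first kind are in it (within 10 mm of its axis, 100 mm of its floor); all of the other kind are in the drawer, shut to 8 mm; cover within 0.15 rad of square over the tube; key at 8.8 rad or more (green); no shelf thing moved over 30 mm ((((horizontal distance between each of cream0, cream1, cream2, cream3 and tube_mouth below 0.01 m and z of each of cream0, cream1, cream2, cream3 in the frame of doser below 0.145 m) and (x of teal0 in the frame of cabinet between -0.12 and 0.12 m and y of teal0 in the frame of cabinet between -0.19 and 0.19 m and z of each of teal0, teal1, teal2, teal3 in the frame of cabinet below 0.09 m and x of teal1 in the frame of cabinet between -0.12 and 0.12 m and y of teal1 in the frame of cabinet between -0.19 and 0.19 m and x of teal2 in the frame of cabinet between -0.12 and 0.12 m and y of teal2 in the frame of cabinet between -0.19 and 0.19 m and x of teal3 in the frame of cabinet between -0.12 and 0.12 m and y of teal3 in the frame of cabinet between -0.19 and 0.19 m)) or ((horizontal distance between each of teal0, teal1, teal2, teal3 and tube_mouth below 0.01 m and z of each of teal0, teal1, teal2, teal3 in the frame of doser below 0.145 m) and (x of cream0 in the frame of cabinet between -0.12 and 0.12 m and y of cream0 in the frame of cabinet between -0.19 and 0.19 m and z of each of cream0, cream1, cream2, cream3 in the frame of cabinet below 0.09 m and x of cream1 in the frame of cabinet between -0.12 and 0.12 m and y of cream1 in the frame of cabinet between -0.19 and 0.19 m and x of cream2 in the frame of cabinet between -0.12 and 0.12 m and y of cream2 in the frame of cabinet between -0.19 and 0.19 m and x of cream3 in the frame of cabinet between -0.12 and 0.12 m and y of cream3 in the frame of cabinet between -0.19 and 0.19 m))) and value of joint cover below 0.15 rad and value of joint key above 8.8 rad and value of joint drawer below 0.008 m); the robot touches nothing.
It fails at once if a thing on the shelf is moved more than 30 mm (distance of any of pin0, pin1, pin2, pin3, flask, fuse_holder, bung from where it was at the start of the episode above 0.03 m).
Of cream1, cream2, cream3, teal1, teal2, teal3 only 4 to 5 are there at a start; the rules pass over those that are not, and their reading is None.
At some moment in a run one of cream1, cream2, cream3, teal1, teal2, teal3 may be knocked a few centimetres aside while the robot is not near it.
It also fails if it takes over 210 s, if anything falls off the work surface, if the arm or the gripper's body presses on something with over 40 N, if the wrist force passes 120 N, or if a joint passes its speed limit or range.

ROBOT

A 6-joint arm with a two-finger parallel gripper is mounted at the origin on the work surface. World frame = base frame: x ahead of the robot, y to its left, z up, the work surface at z = 0. Lengths are in mm, angles in rad, forces in N, time in s.
With the tool pointing down it reaches from about 300 to 875 mm from the base axis. Payload 4.2 kg.
Tool frame: the origin (TCP) lies midway between the tips of the shut fingers; the grasp point (between the pads) lies bot.hold_point_z behind it (bot.hold_point_z is the distance from the TCP to the grasp point, in mm); z points along the fingers, y is the direction in which the jaws open and shut (so a half turn about z gives the same grasp; the last joint's range is limited). The gripper opens to 85 mm and grips with 20 to 120 N. Pads are 22 mm wide; open, the fingers measure 114 mm over their backs; the gripper's body (76 mm by 85 mm) begins 54 mm behind the grasp point. The pads swing forward as they close: fully open they stand 13 mm farther back than shut.
Start: joints at [-1.288, 0.32, 1.565, -0, 1.257, -0.02], TCP at [171.465, -548.858, 196.038] pointing down, gripper open.
Joint ranges: [-3.11, 3.11], [-0.84, 2.01], [0.21, 2.61], [-1.34, 4.49], [0.05, 2.63], [-2.56, 2.56]. Speed limits (rad/s): [2.57, 2.57, 3.14, 3.14, 3.14, 3.14].

INTERFACE

Orientations are given as a unit quaternion [x, y, z, w].
In Python, from plant import bot gives the robot as it stands.
- The arm moves only by the shell command python3 -m creep 'ROWS' [FORCE]. ROWS is JSON, a list of rows, each a list of 3 entries, a list of its own where there are three numbers: the closure in counts, from 0 (fully open) to 255 (shut), then the shift along the tool's x, y, z in m, then the turn, a rotation vector about the tool's x, y, z in rad. In form: [[grip, [tx, ty, tz], [rx, ry, rz]], ...]. A call has 1 to 12 rows; each row shifts and turns the pose as measured when the row begins, along the tool's axes as they then stand; what a row does not reach is not made up. A row lasts 1/10 s, in which the tool goes at most 50 mm and 8.59 degrees, less where a joint would pass 70% of its speed; a pose out of reach is approached as far as the arm can. A call is refused whole if a number of a shift passes 0.05 or a number of a turn 0.15, either way. A call with a gripper value outside its range is refused whole. The fingers move at their own pace and stop on an object; FORCE is the grip in N (left out, the last holds). Time passes only in rows, so rows that do not move let the fingers close. It gives the time, the measured TCP pose, the force and the opening at its end, in the units of the state.
- bot.get_obs(): the state, without advancing time (a new reading comes with each control period).
- bot.grab_frame(name): name is "scene" or "top"; returns a dict with "frame" (384x512x3 uint8, red, green, blue), "fx", "fy", "cx", "cy" (pixels), "rvec" (rotation vector, rad) and "tvec" (3), from world to camera coordinates, as OpenCV has them. Camera axes: x right, y down, z forward; pixel columns grow to the right and rows downward; lengths in mm; the calibration is good to about 2 mm. A picture is of the moment at which its call begins. There is no depth.
- bot.job_done(): hands the job in, once; it reports no verdict.
The state is a dict: "clock": time; "q": joint angles; "qd": joint speeds; "effort": joint torques, N m; "position": TCP position; "eef_rot": TCP orientation; "ft_force": force on the tool from outside, world axes, zero at the start; "moment": the same for the moment, N m; "width": finger opening in mm.
Only numpy, scipy, OpenCV 4.12 (cv2) and the standard library are available. Lean on these libraries where they do the work, as an engineer would, in place of code of your own. Each camera call takes 0.05 s, during which the arm holds its last target.

## Working session

There is one attempt and no reset: what is moved stays moved. The work goes in short steps, Python scripts to look and compute and a shell command to move; the robot and the scene stay as the last step left them, time stands still between calls to the robot, and variables do not carry over. Pictures are saved under pics/ and viewed, and the job is handed in when it is done.

```bash
ls; mkdir -p pics; python3 - <<'E'
from plant import bot
import cv2
print(bot.get_obs(), bot.hold_point_z)
for n in ("scene","top"):
    f=bot.grab_frame(n); print(n,{k:f[k] for k in f if k!="frame"})
    cv2.imwrite(f"pics/{n}0.png",cv2.resize(f["frame"][:,:,::-1],(800,600),interpolation=cv2.INTER_CUBIC))
E
```

```text
pics
{'clock': 0.0, 'q': array([-1.28800014e+00,  3.20304888e-01,  1.56570575e+00,  6.26643341e-06,
        1.25740354e+00, -1.99966405e-02]), 'qd': array([-0.00102555, -0.00068537, -0.00162181, -0.00114966,  0.00029508,
        0.00025772]), 'effort': array([ 4.45766875e-05, -4.15526032e+01, -2.34163445e+01, -1.12182263e-07,
        8.05041200e-03, -1.46342450e-05]), 'position': array([ 171.30721681, -548.30700032,  195.16449278]), 'eef_rot': array([ 9.88561172e-01,  1.50817701e-01, -1.16375715e-04, -9.03300508e-04]), 'ft_force': array([-0.06195951,  0.31347263,  0.03748831]), 'moment': array([-0.01181212, -0.00823065,  0.0311309 ]), 'width': 85.56316873590455} 18.700000000000003
scene {'fx': 353.33814789174323, 'fy': 353.33814789174323, 'cx': 263.7127545622034, 'cy': 193.50087021787496, 'rvec': array([ 1.99167433,  0.86589625, -0.49862703]), 'tvec': array([-392.15558713, -105.04879816, 1363.90921462])}
top {'fx': 419.4187771755984, 'fy': 419.4187771755984, 'cx': 253.37620551081113, 'cy': 189.9622883050779, 'rvec': array([ 2.18280893, -2.20375392,  0.11530466]), 'tvec': array([ -28.57141337,  613.75697262, 1194.40252406])}
```

View pics/scene0.png

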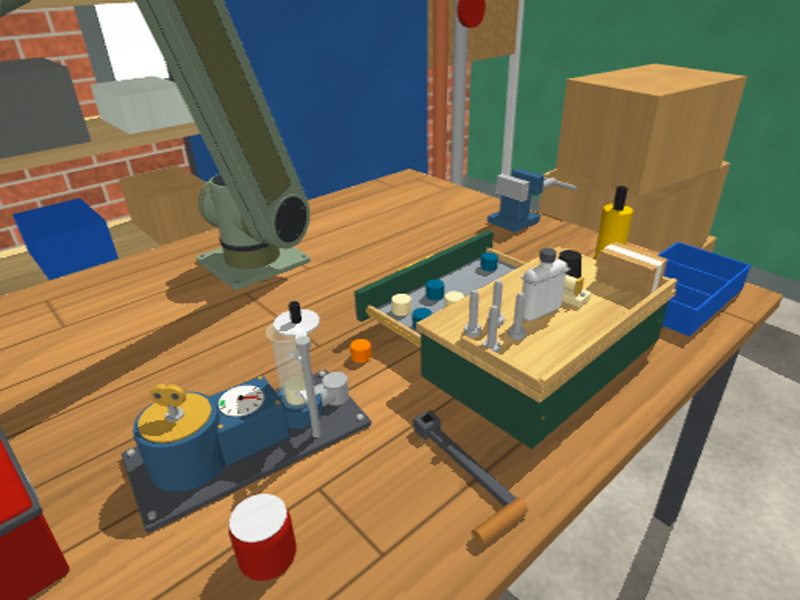

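View pics/top0.png

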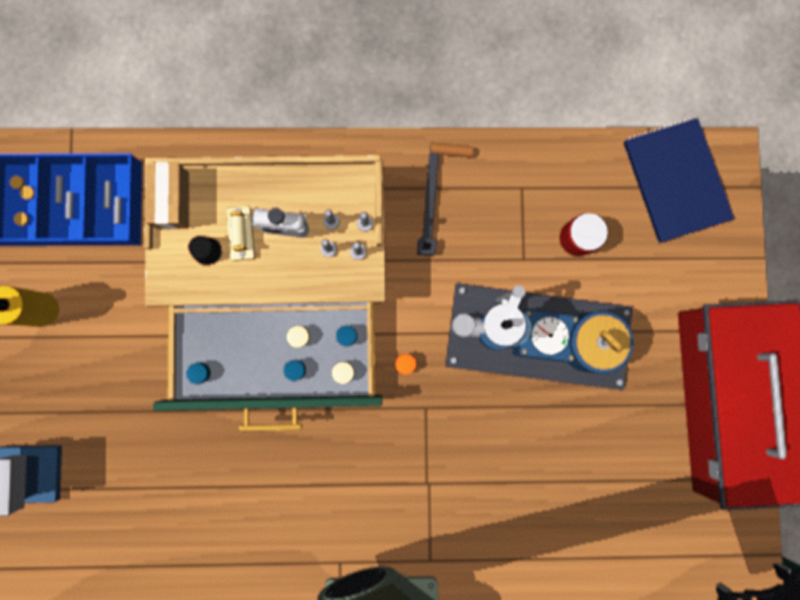

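The scene shows the doser, the drawer with 2 cream and 3 teal tablets, and an orange look-alike on the bench. Next: enlarged crops.

```bash
cat > h.py <<'E'
from plant import bot
import cv2, numpy as np
from scipy.spatial.transform import Rotation as R
def cam(n):
    f=bot.grab_frame(n); K=np.array([[f['fx'],0,f['cx']],[0,f['fy'],f['cy']],[0,0,1]])
    return f['frame'],K,R.from_rotvec(f['rvec']).as_matrix(),np.array(f['tvec'])
def px2w(c,u,v,z):
    _,K,Rm,t=c; d=Rm.T@np.linalg.solve(K,[u,v,1]); o=-Rm.T@t
    return o+d*(z-o[2])/d[2]
def w2px(c,p):
    _,K,Rm,t=c; q=K@(Rm@np.asarray(p,float)+t); return q[:2]/q[2]
def crop(c,name,u0,v0,w,h,s=None):
    s=s or min(800/w,600/h)
    im=c[0][v0:v0+h,u0:u0+w,::-1]
    cv2.imwrite(f'pics/{name}.png',cv2.resize(im,None,fx=s,fy=s,interpolation=cv2.INTER_CUBIC)); print(name,'scale',s,'off',u0,v0)
def grid(c,name,u0,v0,w,h):
    s=int(min(800/w,600/h)); im=cv2.resize(c[0][v0:v0+h,u0:u0+w,::-1],None,fx=s,fy=s,interpolation=cv2.INTER_CUBIC)
    for u in range((u0+9)//10*10,u0+w,10):
        cv2.line(im,((u-u0)*s,0),((u-u0)*s,5),(0,0,255),1); cv2.putText(im,str(u),((u-u0)*s,16),0,.35,(0,0,255),1)
    for v in range((v0+9)//10*10,v0+h,10):
        cv2.line(im,(0,(v-v0)*s),(5,(v-v0)*s),(0,0,255),1); cv2.putText(im,str(v),(7,(v-v0)*s+4),0,.35,(0,0,255),1)
    cv2.imwrite(f'pics/{name}.png',im)
def st():
    o=bot.get_obs(); e=R.from_quat(o['eef_rot']).as_matrix()
    print('t',round(o['clock'],2),'tcp',o['position'].round(1),'z',e[:,2].round(3),'yaw(tool x)',np.arctan2(e[1,0],e[0,0]).round(3),'F',o['ft_force'].round(1),'M',o['moment'].round(2),'w',round(o['width'],1),'q',o['q'].round(2))
    return o,e
def to(x,y,z,yaw=None):
    "print shift in tool axes (m) to world target (mm), TCP; and turn about z for tool-x yaw"
    o,e=st(); d=e.T@(np.array([x,y,z])-o['position'])/1000
    s='shift '+str(d.round(4))
    # level down tool with given yaw
    y=np.arctan2(e[1,0],e[0,0]) if yaw is None else yaw
    T=np.array([[np.cos(y),np.sin(y),0],[np.sin(y),-np.cos(y),0],[0,0,-1]]).T
    T=np.column_stack([[np.cos(y),np.sin(y),0],[np.sin(y),-np.cos(y),0],[0,0,-1]])
    print(s,'turn',R.from_matrix(e.T@T).as_rotvec().round(3))
E
python3 - <<'E'
from h import *
c=cam('top'); np.save('pics/t.npy',c[0])
grid(c,'tdoser',280,175,132,80); grid(c,'tdraw',95,185,160,95)
c=cam('scene'); grid(c,'sdoser',70,180,180,160); grid(c,'sdraw',220,130,150,110)
E
```

```text
(no output)
```

View pics/tdoser.png

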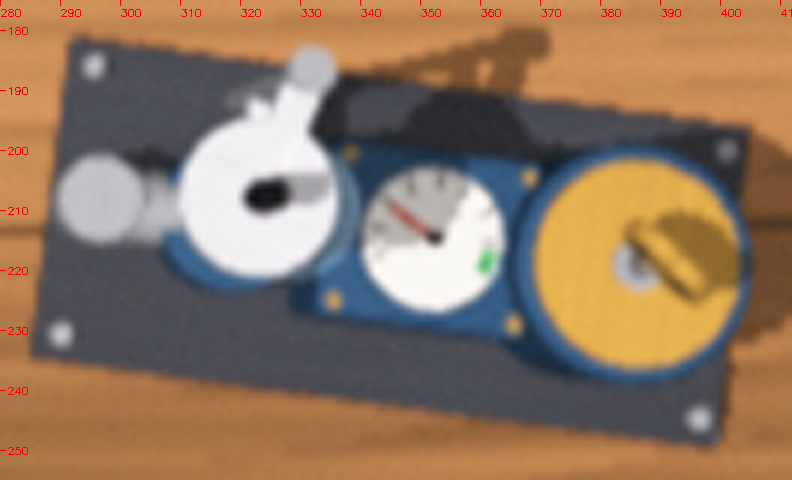

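View pics/tdraw.png

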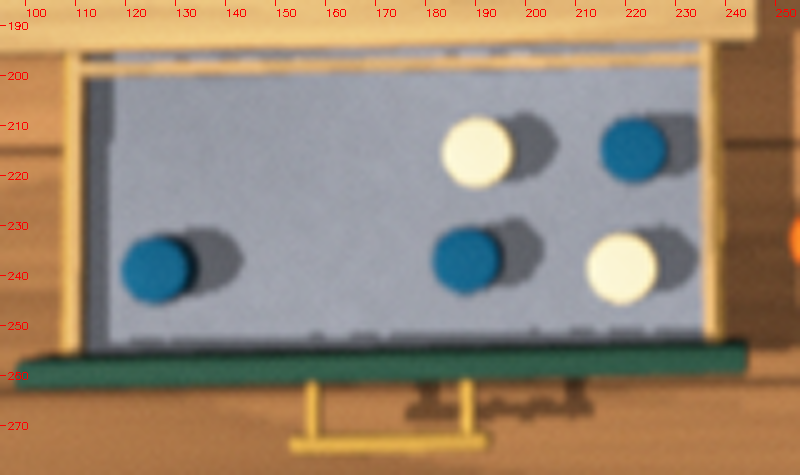

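View pics/sdoser.png

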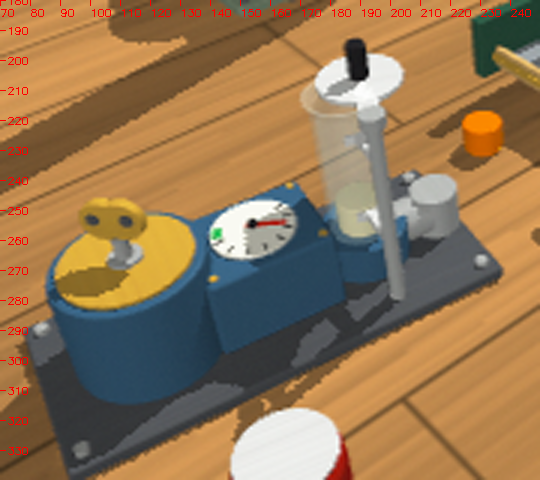

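View pics/sdraw.png

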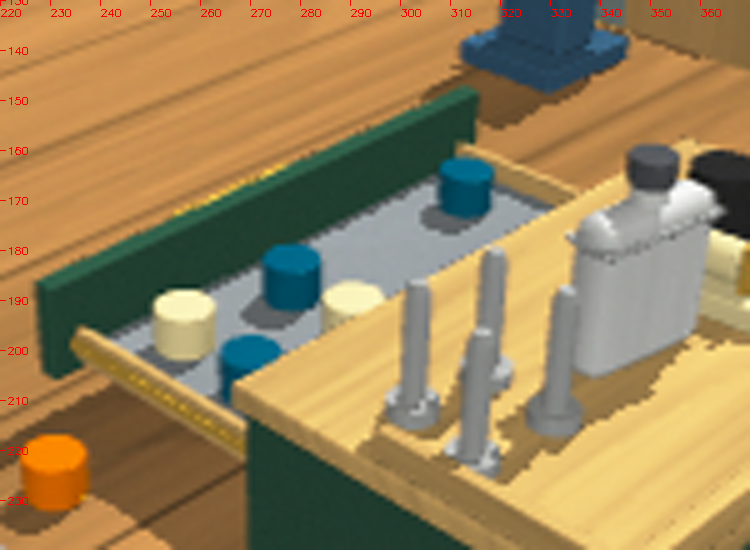

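```bash
python3 - <<'E'
from h import *
c=cam('top'); s=cam('scene')
print('cams',-c[2].T@c[3],-s[2].T@s[3])
P=[px2w(c,*p,12)[:2] for p in [(292,181.3),(405,196.3),(400,249.7),(285.3,234.3)]]
print(np.round(P,1)); P=np.array(P); ctr=P.mean(0)
# y axis of doser: from drum to tube = toward left in img
ya=((P[0]-P[1])+(P[3]-P[2])); ya/=np.linalg.norm(ya); xa=np.array([ya[1],-ya[0]])
print('len',np.linalg.norm(P[0]-P[1]),np.linalg.norm(P[0]-P[3]),'ctr',ctr,'yaxis',ya,'yaw',np.arctan2(xa[1],xa[0]))
def D(x,y,z): return np.append(ctr+xa*x+ya*y,z)
for n,p in dict(tube=D(0,85,175),post=D(58,85,185),key=D(0,-90,156),keybase=D(0,-90,100),pipe=D(0,150,50),tubefloor=D(0,85,45)).items():
    print(n,p.round(1),'top',w2px(c,p).round(1),'scene',w2px(s,p).round(1))
print('disc centre',px2w(c,280+258/6,175+196/6,185),'knob top blob',px2w(c,280+262/6,175+196/6,215))
print('key bow ends top', px2w(c,280+635/6,175+230/6,150),px2w(c,280+700/6,175+292/6,150))
E
```

```text
cams [ 517.20587706   -2.41499432 1239.5981547 ] [1164.32696558 -523.60836236  628.68640858]
[[ 639.1 -149. ]
 [ 591.8 -483.6]
 [ 435.2 -462.7]
 [ 483.9 -126.6]]
len 338.0054392732984 156.84094268725673 ctr [ 537.50316941 -305.46522211] yaxis [0.14163736 0.98991861] yaw -0.1421152596506111
tube [ 549.5 -221.3  175. ] top [328.4 209.7] scene [181.4 210.4]
post [ 607.  -229.5  185. ] top [331.9 186.9] scene [191.6 219.2]
key [ 524.8 -394.6  156. ] top [393.5 218.8] scene [103.1 246.3]
keybase [ 524.8 -394.6  100. ] top [386.1 219. ] scene [109.8 266.4]
pipe [ 558.7 -157.    50. ] top [296.9 208.1] scene [212.2 242.4]
tubefloor [ 549.5 -221.3   45. ] top [319.2 211.1] scene [188.7 253.9]
disc centre [ 554.40633497 -205.61483404  185.        ] knob top blob [ 553.33229996 -201.47764973  215.        ]
key bow ends top [ 539.2320758  -377.15363252  150.        ] [ 511.98855856 -404.73431219  150.        ]
```

Cream is in the tube, so cream is the kind in use. Two creams are in the drawer at top px (190.4,215.4) and (219.2,238.6). The doser fit reproduces the drum centre and post pixels. Moving to above the cover knob.

```bash
python3 -m creep '[[0,[0,0,-0.04],[0,0,-0.15]],[0,[0.04,0,-0.04],[0,0,-0.15]],[0,[0,0,0],[0,0,-0.15]],[0,[0,0,0],[0,0,-0.15]],[0,[0,0,0],[0,0,-0.15]],[0,[0,0,0],[0,0,-0.15]],[0,[0,0,0],[0,0,-0.15]],[0,[0,0,0],[0,0,-0.15]],[0,[0,0,0],[0,0,-0.15]],[0,[0,0,0],[0,0,-0.15]],[0,[0,0,0],[0,0,-0.15]],[0,[0,0,0],[0,0,-0.15]]]' 20
python3 - <<'E'
from h import *
c=cam('top')
for n,p in dict(c1=(190.4,215.4),c2=(219.2,238.6),t1=(222,215),t2=(188.4,237),t3=(126.2,239)).items(): print(n,px2w(c,*p,75).round(1))
print('wall R', px2w(c,236,225,61), 'front panel top ends',px2w(c,99,257.5,96),px2w(c,244,254.5,96),'handle',px2w(c,172.5,273.5,80),'cab front edge',px2w(c,100,195,114),px2w(c,245,193,114))
to(555.4,-203,270,2.67)
E
```

```text
clock: 1.5
position: [206.4, -531.0, 275.4]
eef_rot: [0.494, 0.869, 0.001, -0.001]
ft_force: [-0.4, -0.3, 0.3]
width: 85.3
c1 [540.5 141.7  75. ]
c2 [475.9  62.5  75. ]
t1 [540.7  54.5  75. ]
t2 [481.2 147.1  75. ]
t3 [477.7 316.8  75. ]
wall R [512.64634193  16.20208593  61.        ] front panel top ends [430.0017275  382.69306146  96.        ] [433.13391254  -5.3677553   96.        ] handle [383.197433   189.31347163  80.        ] cab front edge [596.4026241  377.01570652 114.        ] [598.37743751  -9.45191469 114.        ]
t 1.55 tcp [ 206.4 -530.9  275.4] z [-0.     0.004 -1.   ] yaw(tool x) 2.112 F [ 0.6 -0.3  0.6] M [ 0.02 -0.01 -0.01] w 85.1 q [-1.22  0.28  1.43  0.    1.44 -1.76]
shift [0.1013 0.4681 0.0064] turn [ 0.002 -0.003 -0.558]
```

```bash
python3 -m creep '[[80,[0.01,0.047,0],[0,0,0]],[80,[0.01,0.047,0],[0,0,0]],[80,[0.01,0.047,0],[0,0,0]],[80,[0.01,0.047,0],[0,0,0]],[80,[0.01,0.047,0],[0,0,0]],[80,[0.01,0.047,0],[0,0,0]],[80,[0.01,0.047,0],[0,0,0]],[80,[0.01,0.047,0],[0,0,0]],[80,[0.01,0.047,0],[0,0,-0.15]],[80,[0,0,0],[0,0,-0.15]],[80,[0,0,0],[0,0,-0.15]],[80,[0,0,0],[0,0,-0.12]]]'
python3 - <<'E'
from h import *
to(555.4,-203,225,2.67)
E
```

```text
clock: 2.75
position: [539.1, -228.3, 273.5]
eef_rot: [0.239, 0.971, 0.001, -0.0]
ft_force: [-0.1, -0.5, -0.5]
width: 58.5
t 2.75 tcp [ 539.1 -228.3  273.5] z [-0.     0.003 -1.   ] yaw(tool x) 2.658 F [-0.1 -0.5 -0.5] M [ 0.   -0.03  0.01] w 58.5 q [-0.42  0.3   1.4   0.    1.44 -1.51]
shift [-0.0027  0.0299  0.0486] turn [ 0.003 -0.002 -0.012]
```

```bash
python3 -m creep '[[80,[-0.003,0.03,0],[0,0,-0.012]],[80,[0,0,0.03],[0,0,0]],[80,[0,0,0],[0,0,0]]]'
python3 - <<'E'
from h import *
c=cam('top'); grid(c,'k1',290,165,80,60); c=cam('scene'); grid(c,'k2',150,150,100,75)
to(555.4,-203,188,2.67)
E
```

```text
clock: 3.05
position: [556.6, -202.1, 242.9]
eef_rot: [0.236, 0.972, 0.001, -0.0]
ft_force: [-0.5, -0.3, -0.2]
width: 58.8
t 3.15 tcp [ 559.  -203.3  247.5] z [ 0.009 -0.    -1.   ] yaw(tool x) 2.665 F [0.1 0.4 0.7] M [ 0.01 -0.   -0.02] w 58.6 q [-0.37  0.32  1.43  0.    1.38 -1.46]
shift [ 0.0038 -0.0016  0.0594] turn [ 0.004  0.008 -0.005]
```

View pics/k1.png

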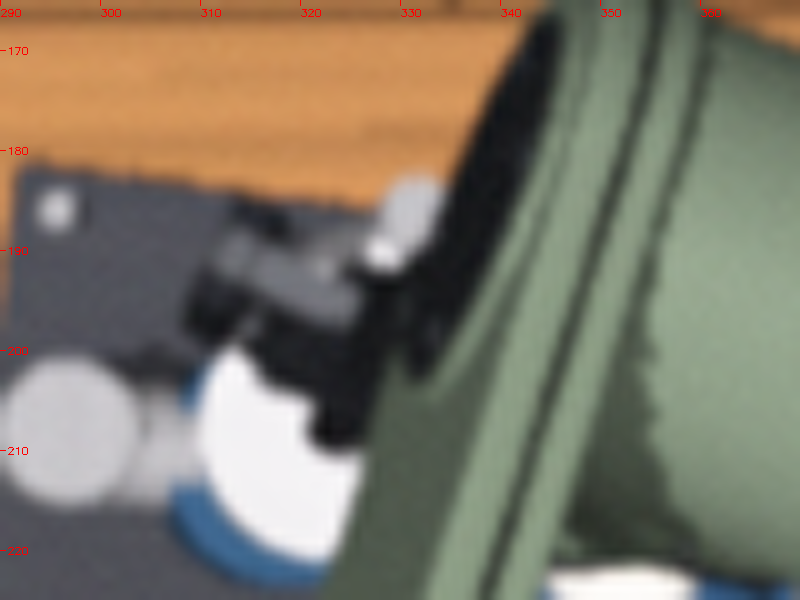

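View pics/k2.png

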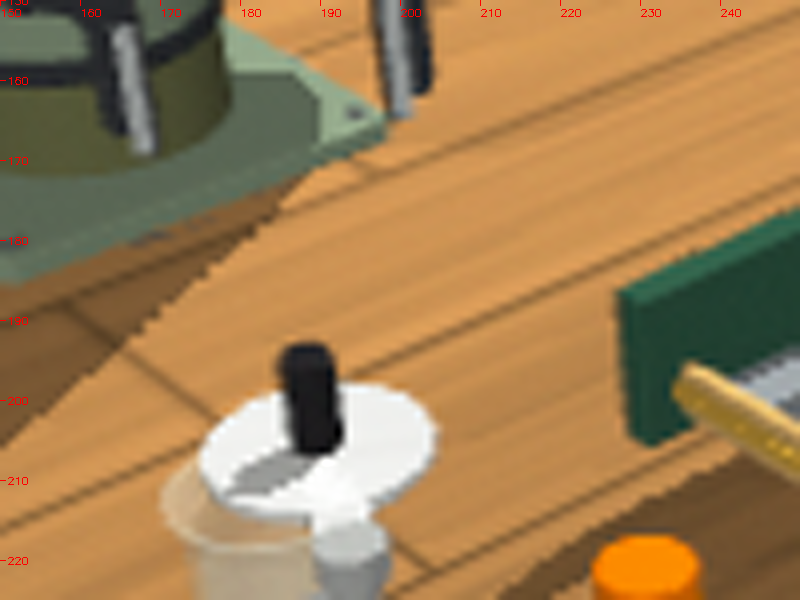

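```bash
python3 - <<'E'
from h import *
c=cam('scene');t=cam('top'); o,e=st()
print('tcp px',w2px(c,o['position']),w2px(t,o['position']))
for z in (185,200,215): print(z,w2px(c,[555.4,-203,z]),w2px(t,[555.4,-203,z]))
to(555.4,-203,188,2.67)
E
```

```text
t 3.25 tcp [ 559.3 -203.9  248.5] z [ 0.011 -0.001 -1.   ] yaw(tool x) 2.665 F [-0.4  0.9 -0.1] M [ 0.02 -0.    0.02] w 58.9 q [-0.37  0.32  1.43  0.    1.38 -1.47]
tcp px [186.09076375 181.13326631] [327.31287594 204.62504907]
185 [189.16414292 204.63788067] [321.96020755 207.28310279]
200 [188.31802125 199.08346014] [323.09559879 207.05390413]
215 [187.45474454 193.41642424] [324.26396651 206.81804859]
t 3.25 tcp [ 559.3 -203.9  248.5] z [ 0.011 -0.001 -1.   ] yaw(tool x) 2.665 F [-0.4  0.9 -0.1] M [ 0.02 -0.    0.02] w 58.9 q [-0.37  0.32  1.43  0.    1.38 -1.47]
shift [ 0.0044 -0.0013  0.0604] turn [ 0.004  0.01  -0.005]
```

```bash
python3 -m creep '[[80,[0.004,-0.001,0.02],[0.004,0.01,-0.005]],[80,[0,0,0.02],[0,0,0]],[80,[0,0,0.01],[0,0,0]],[80,[0,0,0],[0,0,0]]]'
python3 - <<'E'
from h import *
to(555.4,-203,188,2.67)
E
```

```text
clock: 3.65
position: [557.9, -205.7, 203.2]
eef_rot: [0.236, 0.972, -0.001, 0.005]
ft_force: [0.1, -0.1, -0.8]
width: 58.7
t 3.65 tcp [ 557.9 -205.7  203.2] z [ 0.01  -0.005 -1.   ] yaw(tool x) 2.666 F [ 0.1 -0.1 -0.8] M [-0.01  0.05  0.02] w 58.7 q [-0.37  0.34  1.52 -0.    1.27 -1.47]
shift [0.0036 0.0012 0.0151] turn [ 0.001  0.011 -0.004]
```

```bash
python3 -m creep '[[80,[0.003,0.001,0.012],[0,0.011,0]],[80,[0,0,0],[0,0,0]],[150,[0,0,0],[0,0,0]],[220,[0,0,0],[0,0,0]],[255,[0,0,0],[0,0,0]],[255,[0,0,0],[0,0,0]],[255,[0,0,0],[0,0,0]],[255,[0,0,0],[0,0,0]]]' 25
python3 - <<'E'
from h import *
st(); c=cam('scene'); grid(c,'k3',150,150,100,75)
E
```

```text
clock: 4.45
position: [557.6, -204.5, 194.4]
eef_rot: [0.236, 0.972, -0.0, 0.003]
ft_force: [-0.8, -1.3, -0.3]
width: -0.0
t 4.45 tcp [ 557.6 -204.5  194.4] z [ 0.006 -0.002 -1.   ] yaw(tool x) 2.665 F [-0.8 -1.3 -0.3] M [-0.02 -0.06  0.04] w -0.0 q [-0.37  0.35  1.53  0.    1.26 -1.47]
```

View pics/k3.png

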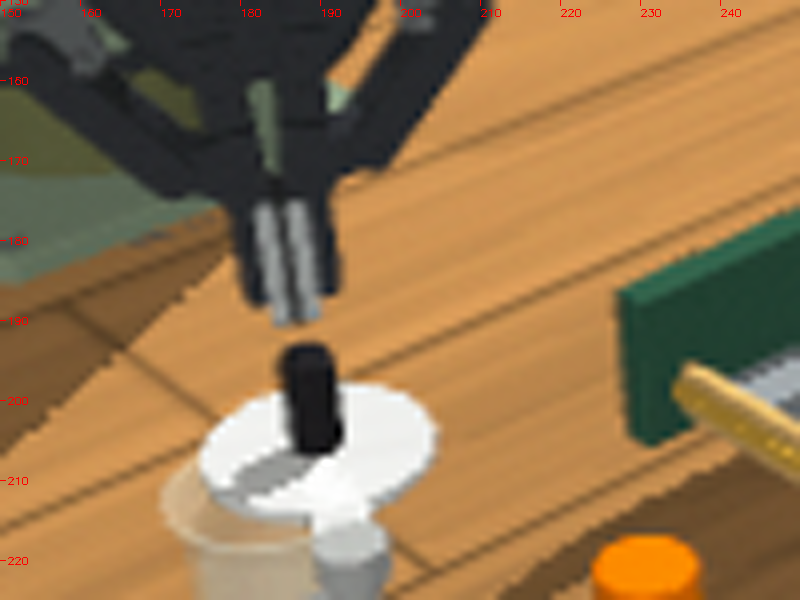

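```bash
python3 - <<'E'
from h import *
o,e=st(); t=cam('top'); grid(t,'k4',290,165,80,60); c=cam('scene'); grid(c,'k5',120,80,160,120)
print(w2px(t,o['position']),w2px(c,o['position']))
E
```

```text
t 4.5 tcp [ 557.7 -204.4  194.4] z [ 0.006 -0.002 -1.   ] yaw(tool x) 2.665 F [ 0.6  0.3 -0.3] M [ 0.01 -0.06  0.01] w -0.2 q [-0.37  0.35  1.53  0.    1.26 -1.47]
[323.21495757 206.23408326] [188.63434402 201.82320525]
```

View pics/k4.png

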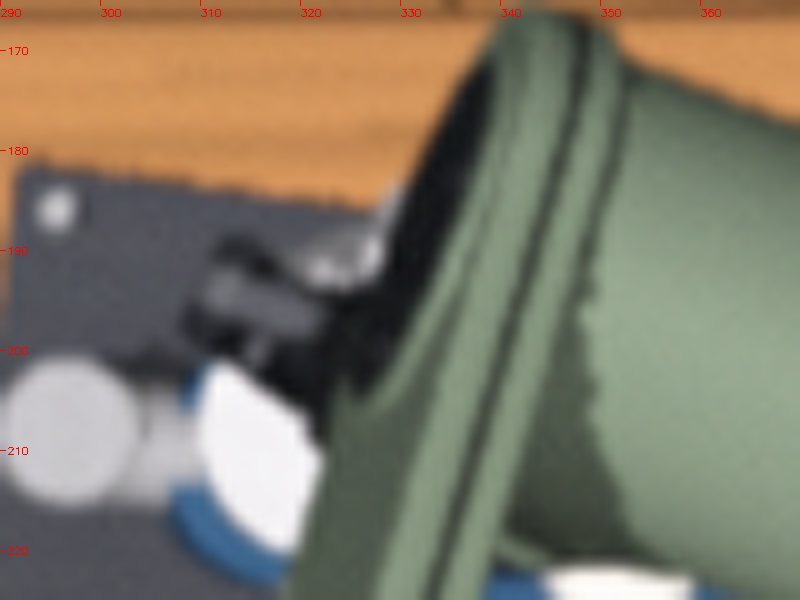

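View pics/k5.png

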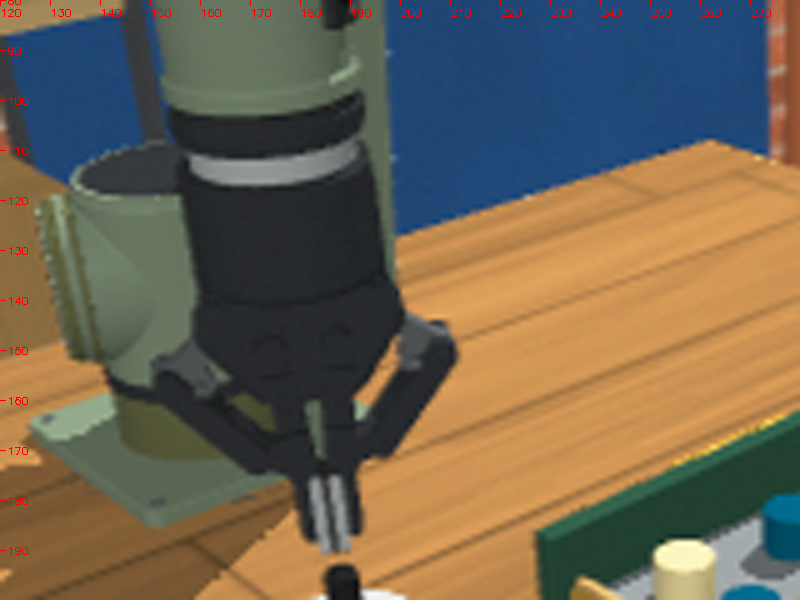

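```bash
python3 - <<'E'
from h import *
c=cam('scene');t=cam('top'); o,e=st()
print('tip if z=194:',px2w(c,185.5,190.3,194),' if z=222',px2w(c,185.5,190.3,222))
def tri(a,b):
    A=[];B=[]
    for cc,(u,v) in((c,a),(t,b)):
        d=px2w(cc,u,v,0)-px2w(cc,u,v,1000); d/=np.linalg.norm(d); M=np.eye(3)-np.outer(d,d); A.append(M);B.append(M@px2w(cc,u,v,0))
    p=np.linalg.lstsq(np.vstack(A),np.hstack(B),rcond=None)[0]
    print(p.round(1),w2px(c,p)-a,w2px(t,p)-b)
tri((204.5,148),(315.5,195.5))
tri((188,197),(324,207))
E
```

```text
t 4.7 tcp [ 557.6 -204.4  194.2] z [ 0.006 -0.002 -1.   ] yaw(tool x) 2.665 F [-0.5 -0.9 -0.7] M [-0.01  0.   -0.04] w -0.2 q [-0.37  0.35  1.53  0.    1.26 -1.47]
tip if z=194: [ 509.23017747 -182.52041308  194.        ]  if z=222 [ 551.42774726 -204.49133831  222.        ]
[ 577.7 -162.1  319.4] [-0.9244866  -0.02440327] [-0.73058768 -0.47367174]
[ 555.6 -203.7  205.9] [-0.23604847 -0.00418852] [-0.18076047 -0.1090022 ]
```

The picture shows the shut tips at (186,190), above the knob top (188,194). True tip height is about 28 mm above the reported one, while triangulation puts the knuckle horizontally where it should be. I'll open and descend carefully, checking by picture.

```bash
python3 -m creep '[[80,[0,0,0],[0,0,0]],[80,[0,0,0],[0,0,0]],[80,[0,0,0],[0,0,0]],[80,[0,0,0],[0,0,0]],[80,[0,0,0],[0,0,0]],[80,[0,0,0],[0,0,0]],[80,[0,0,0.01],[0,0,0]],[80,[0,0,0.007],[0,0,0]],[80,[0,0,0],[0,0,0]]]' 25
python3 - <<'E'
from h import *
st(); c=cam('scene'); grid(c,'k6',150,150,100,75)
E
```

```text
clock: 5.6
position: [557.4, -204.4, 175.4]
eef_rot: [0.236, 0.972, -0.0, 0.003]
ft_force: [0.5, -0.8, -0.0]
width: 58.5
t 5.6 tcp [ 557.4 -204.4  175.4] z [ 0.005 -0.001 -1.   ] yaw(tool x) 2.665 F [ 0.5 -0.8 -0. ] M [-0.03  0.05 -0.  ] w 58.5 q [-0.37  0.36  1.56  0.    1.22 -1.47]
```

View pics/k6.png

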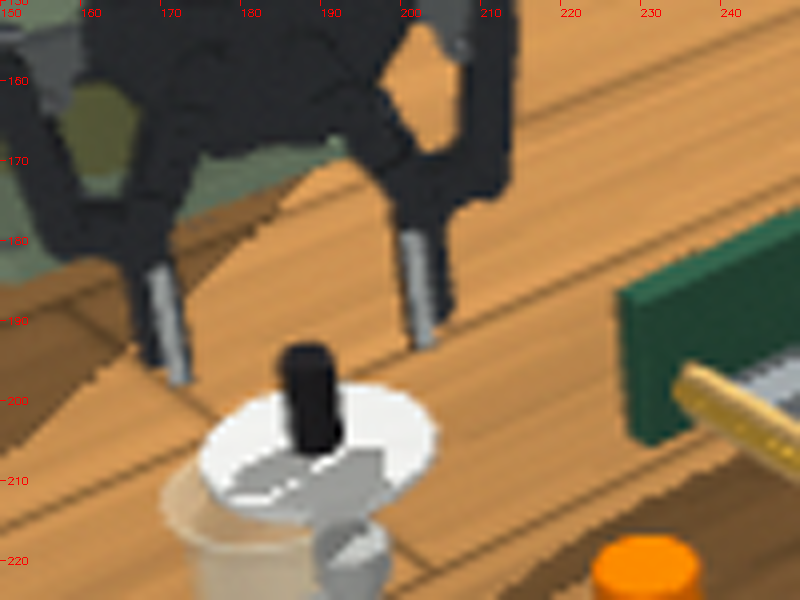

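```bash
python3 -m creep '[[80,[-0.001,0,0.009],[0,0,0]],[80,[0,0,0.005],[0,0,0]],[80,[0,0,0],[0,0,0]],[255,[0,0,0],[0,0,0]],[255,[0,0,0],[0,0,0]],[255,[0,0,0],[0,0,0]],[255,[0,0,0],[0,0,0]],[255,[0,0,0],[0,0,0]],[255,[0,0,0],[0,0,0]]]' 25
python3 - <<'E'
from h import *
st(); c=cam('scene'); grid(c,'k7',150,150,100,75)
E
```

```text
clock: 6.55
position: [558.8, -205.0, 160.6]
eef_rot: [0.236, 0.972, -0.0, 0.003]
ft_force: [-0.3, -1.7, -0.5]
width: 15.2
t 6.55 tcp [ 558.8 -205.   160.6] z [ 0.006 -0.002 -1.   ] yaw(tool x) 2.665 F [-0.3 -1.7 -0.5] M [0.04 0.02 0.05] w 15.2 q [-0.37  0.37  1.58  0.    1.19 -1.47]
```

View pics/k7.png

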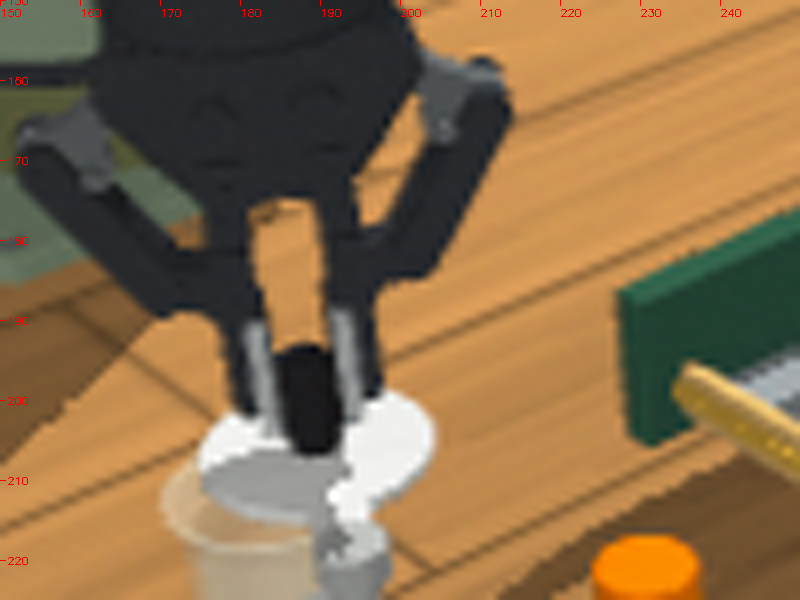

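```bash
python3 -m creep '[[255,[-0.0006,0.008,0],[0,0,0.14]],[255,[-0.0006,0.008,0],[0,0,0.14]],[255,[-0.0006,0.008,0],[0,0,0.14]],[255,[0,0,0],[0,0,0]]]' 25
python3 - <<'E'
from h import *
o,e=st(); print(np.linalg.norm(o['position'][:2]-[607,-229.5]))
E
```

```text
clock: 7.0
position: [572.9, -184.9, 160.6]
eef_rot: [0.44, 0.898, 0.001, 0.001]
ft_force: [0.8, 0.2, -0.8]
width: 14.6
t 7.0 tcp [ 572.9 -184.9  160.6] z [ 0.002  0.001 -1.   ] yaw(tool x) 2.23 F [ 0.8  0.2 -0.8] M [-0.06 -0.17  0.02] w 14.6 q [-0.33  0.38  1.56  0.    1.2  -0.99]
56.205972979995614
```

```bash
python3 -m creep '[[255,[-0.0006,0.008,0],[0,0,0.14]],[255,[-0.0006,0.008,0],[0,0,0.14]],[255,[-0.0006,0.008,0],[0,0,0.14]],[255,[-0.0006,0.008,0],[0,0,0.14]],[255,[-0.0006,0.008,0],[0,0,0.14]],[255,[-0.0006,0.008,0],[0,0,0.14]],[255,[-0.0006,0.008,0],[0,0,0.14]],[255,[-0.0006,0.008,0],[0,0,0.14]],[255,[-0.0006,0.008,0],[0,0,0.14]],[255,[-0.0006,0.008,0],[0,0,0.14]],[255,[0,0,0],[0,0,0]]]' 25
python3 - <<'E'
from h import *
o,e=st(); print(np.linalg.norm(o['position'][:2]-[607,-229.5]))
c=cam('scene'); grid(c,'k8',150,150,100,75)
E
```

```text
clock: 8.1
position: [646.2, -183.0, 160.6]
eef_rot: [0.919, 0.394, 0.002, -0.007]
ft_force: [-0.9, 2.2, -0.4]
width: 14.9
t 8.1 tcp [ 646.2 -183.   160.6] z [-0.001  0.014 -1.   ] yaw(tool x) 0.81 F [-0.9  2.2 -0.4] M [-0.02 -0.05 -0.07] w 14.9 q [-0.3   0.5   1.37  0.01  1.28  0.46]
60.85316250091897
```

View pics/k8.png

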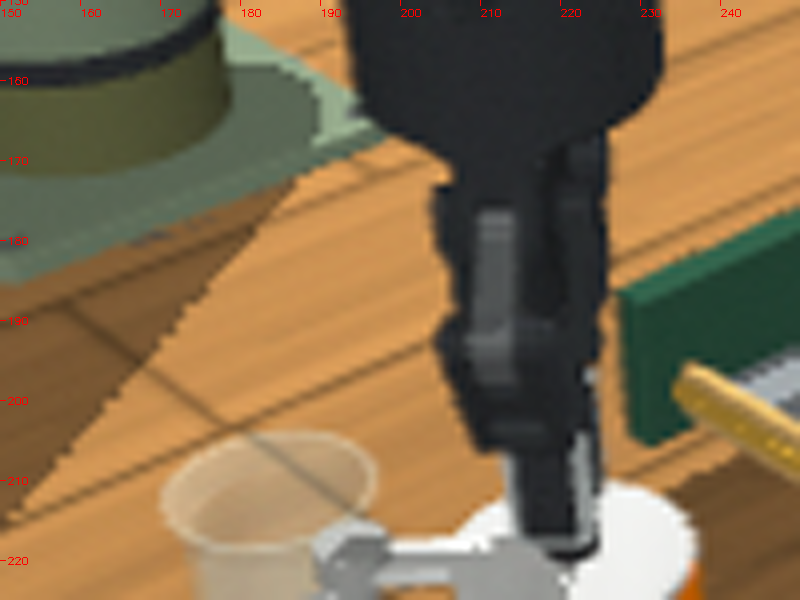

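```bash
python3 -m creep '[[80,[0,0,0],[0,0,0]],[80,[0,0,0],[0,0,0]],[80,[0,0,0],[0,0,0]],[80,[0,0,0],[0,0,0]],[80,[0,0,-0.02],[0,0,0]],[80,[0,0,-0.04],[0,0,0]],[80,[0,0,-0.03],[0,0,0]],[80,[0,0,0],[0,0,0]]]' 25
python3 - <<'E'
from h import *
to(540.5,142,230,0)
c=cam('top'); grid(c,'d1',95,185,160,95)
E
```

```text
clock: 8.95
position: [643.3, -184.6, 252.4]
eef_rot: [0.916, 0.401, 0.0, -0.007]
ft_force: [1.4, 0.6, 0.1]
width: 58.2
t 8.95 tcp [ 643.3 -184.6  252.4] z [-0.006  0.014 -1.   ] yaw(tool x) 0.824 F [1.4 0.6 0.1] M [-0.02 -0.03 -0.01] w 58.2 q [-0.3   0.45  1.21  0.01  1.48  0.44]
shift [ 0.1699 -0.2969  0.0275] turn [-0.015 -0.     0.824]
```

View pics/d1.png

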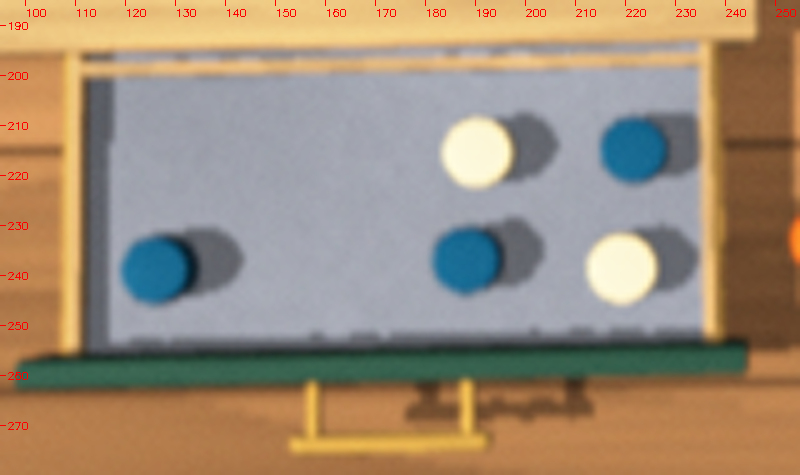

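```bash
python3 -m creep '[[80,[0.024,-0.042,0],[0,0,0]],[80,[0.024,-0.042,0],[0,0,0]],[80,[0.024,-0.042,0],[0,0,0]],[80,[0.024,-0.042,0],[0,0,0]],[80,[0.024,-0.042,0],[0,0,0]],[80,[0.024,-0.042,0],[0,0,0]],[80,[0,0,0],[-0.015,0,0.14]],[80,[0,0,0],[0,0,0.14]],[80,[0,0,0],[0,0,0.14]],[80,[0,0,0],[0,0,0.14]],[80,[0,0,0],[0,0,0.14]],[80,[0,0,0],[0,0,0.12]]]' 40
python3 - <<'E'
from h import *
to(540.5,142,130,0)
E
```

```text
clock: 10.2
position: [541.1, 101.7, 235.1]
eef_rot: [1.0, -0.011, -0.015, -0.0]
ft_force: [0.0, 0.2, -0.3]
width: 58.7
t 10.2 tcp [541.1 101.7 235.1] z [-0.031  0.001 -1.   ] yaw(tool x) -0.023 F [ 0.   0.2 -0.3] M [ 0.04 -0.03 -0.03] w 58.7 q [0.16 0.28 1.53 0.01 1.37 1.75]
shift [ 0.0017 -0.0403  0.1051] turn [-0.     0.031 -0.023]
```

```bash
python3 -m creep '[[80,[0.002,-0.04,0],[0,0.03,-0.023]],[80,[0,0,0.04],[0,0,0]],[80,[0,0,0.04],[0,0,0]],[80,[0,0,0.03],[0,0,0]],[80,[0,0,0],[0,0,0]]]' 40
python3 - <<'E'
from h import *
o,e=st()
to(540.5,142,130,0)
c=cam('scene'); grid(c,'d2',210,120,130,97); print(w2px(c,o['position']),w2px(c,o['position']+[0,0,28]))
c=cam('top'); grid(c,'d3',95,165,160,115); print(w2px(c,o['position']),w2px(c,o['position']+[0,0,28]))
E
```

```text
clock: 10.7
position: [539.9, 142.1, 116.0]
eef_rot: [1.0, 0.0, -0.004, 0.001]
ft_force: [-0.6, -0.5, 0.4]
width: 58.5
t 10.7 tcp [539.9 142.1 116. ] z [-0.007 -0.002 -1.   ] yaw(tool x) 0.001 F [-0.6 -0.5  0.4] M [ 0.   -0.03  0.05] w 58.5 q [ 0.24  0.36  1.72 -0.    1.07  1.81]
t 10.7 tcp [539.9 142.1 116. ] z [-0.007 -0.002 -1.   ] yaw(tool x) 0.001 F [-0.6 -0.5  0.4] M [ 0.   -0.03  0.05] w 58.5 q [ 0.24  0.36  1.72 -0.    1.07  1.81]
shift [ 0.0005  0.0001 -0.014 ] turn [0.002 0.007 0.001]
[289.39700297 176.86970284] [289.62701659 168.47295633]
[188.33667789 215.32115654] [186.94633244 215.11700149]
```

View pics/d2.png

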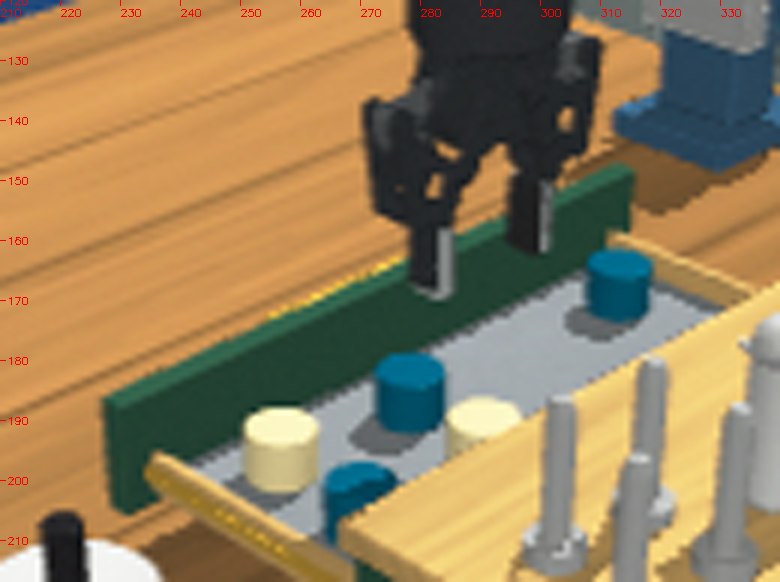

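View pics/d3.png

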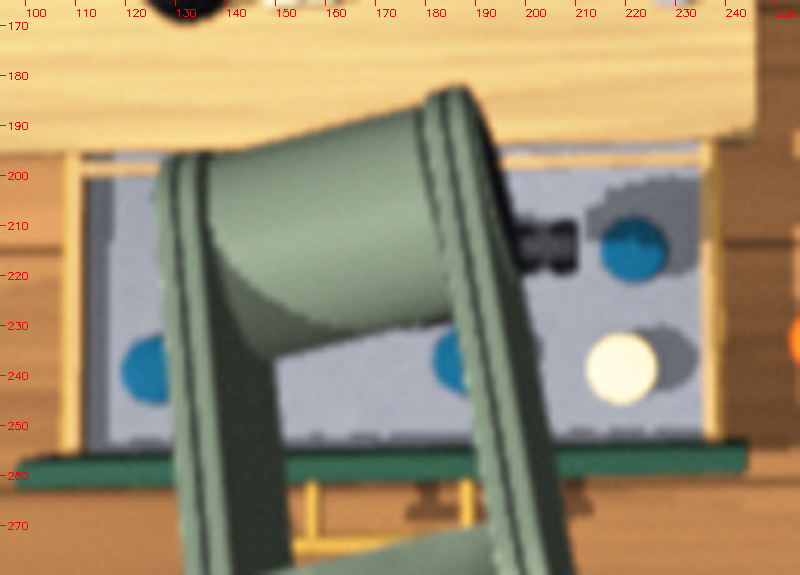

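```bash
python3 -m creep '[[80,[0,0,0.03],[0,0.007,0]],[80,[0,0,0.03],[0,0,0]],[80,[0,0,0.01],[0,0,0]],[80,[0,0,0],[0,0,0]]]' 40
python3 - <<'E'
from h import *
o,e=st()
to(540.5,142,30,0)
c=cam('scene'); grid(c,'d4',210,120,130,97)
E
```

```text
clock: 11.2
position: [551.1, 144.0, 56.9]
eef_rot: [1.0, 0.0, 0.013, -0.002]
ft_force: [-0.4, -0.5, -0.3]
width: 58.7
t 11.2 tcp [551.1 144.   56.9] z [ 0.026  0.004 -1.   ] yaw(tool x) 0.0 F [-0.4 -0.5 -0.3] M [-0.04  0.02  0.03] w 58.7 q [ 0.24  0.42  1.79 -0.    0.9   1.81]
t 11.2 tcp [551.1 144.   56.9] z [ 0.026  0.004 -1.   ] yaw(tool x) 0.0 F [-0.4 -0.5 -0.3] M [-0.04  0.02  0.03] w 58.7 q [ 0.24  0.42  1.79 -0.    0.9   1.81]
shift [-0.0113  0.0021  0.0266] turn [-0.004 -0.026  0.   ]
```

View pics/d4.png

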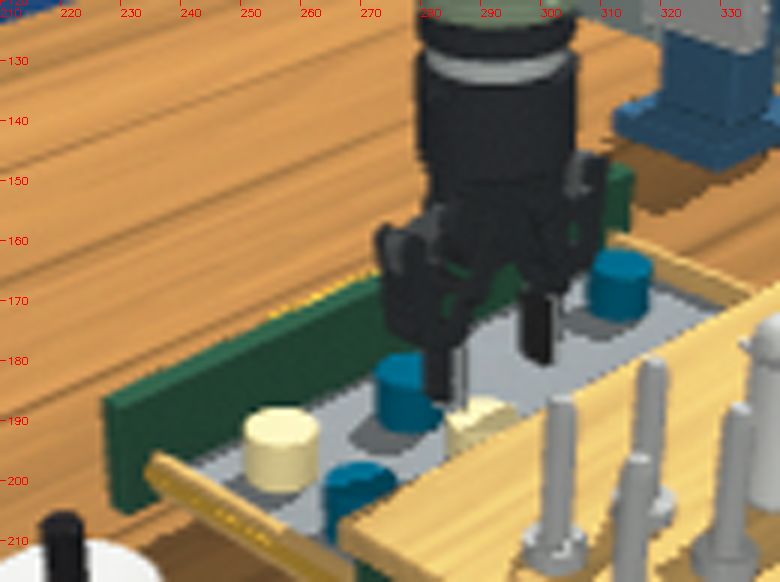

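```bash
python3 -m creep '[[80,[-0.011,0.002,0],[-0.004,-0.026,0]],[80,[0,0,0],[0,0,0]],[80,[0,0,0.008],[0,0,0]],[80,[0,0,0],[0,0,0]]]' 40
python3 - <<'E'
from h import *
to(540.5,142,28,0)
E
```

```text
clock: 11.65
position: [543.1, 142.7, 54.0]
eef_rot: [1.0, 0.0, 0.004, -0.001]
ft_force: [-0.5, -1.0, -0.0]
width: 58.8
t 11.65 tcp [543.1 142.7  54. ] z [ 0.008  0.002 -1.   ] yaw(tool x) 0.0 F [-0.5 -1.  -0. ] M [ 0.02 -0.02  0.01] w 58.8 q [0.24 0.42 1.8  0.   0.91 1.81]
shift [-0.0028  0.0007  0.026 ] turn [-0.002 -0.008  0.   ]
```

```bash
python3 -m creep '[[80,[-0.003,0.001,0.01],[-0.002,-0.01,0]],[80,[-0.001,0,0.008],[0,-0.004,0]],[80,[0,0,0.006],[0,-0.003,0]],[80,[0,0,0],[0,0,0]]]' 40
python3 - <<'E'
from h import *
to(540.5,142,28,0)
c=cam('scene'); grid(c,'d5',210,120,130,97)
E
```

```text
clock: 12.05
position: [538.6, 141.6, 27.7]
eef_rot: [1.0, 0.0, -0.006, -0.0]
ft_force: [-0.1, -0.2, 1.3]
width: 58.8
t 12.05 tcp [538.6 141.6  27.7] z [-0.011  0.    -1.   ] yaw(tool x) 0.0 F [-0.1 -0.2  1.3] M [ 0.02  0.04 -0.03] w 58.8 q [0.23 0.46 1.82 0.   0.87 1.8 ]
shift [ 0.0019 -0.0004 -0.0004] turn [-0.     0.011  0.   ]
```

View pics/d5.png

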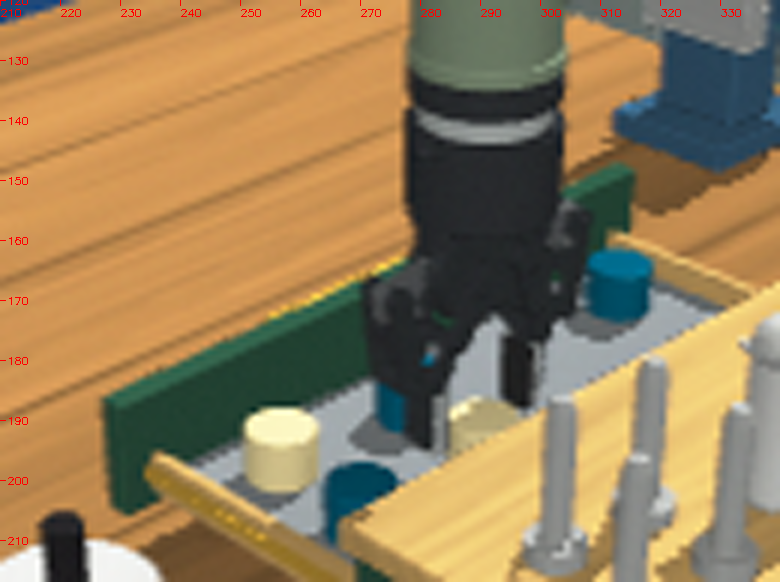

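```bash
python3 -m creep '[[80,[0.002,0,0.001],[0,0.01,0]],[140,[0,0,0],[0,0,0]],[200,[0,0,0],[0,0,0]],[200,[0,0,0],[0,0,0]],[200,[0,0,0],[0,0,0]]]' 40
python3 - <<'E'
from h import *
o,e=st()
c=cam('scene'); print(w2px(c,[538.6,113-7,65]),w2px(c,[538.6,113-7,60]),w2px(c,[538.6,113-7,55]))
E
python3 -m creep '[[200,[0,0,-0.01],[0,0,0]],[200,[0,0,-0.03],[0,0,0]],[200,[0,0,-0.03],[0,0,0]],[200,[0,0,-0.03],[0,0,0]],[200,[0,0,0],[0,0,0]]]'
python3 - <<'E'
from h import *
o,e=st()
c=cam('scene'); grid(c,'d6',230,100,130,97)
to(549.5,-221.3,200,-0.142)
E
```

```text
clock: 12.6
position: [541.9, 141.9, 27.8]
eef_rot: [1.0, 0.0, 0.001, -0.0]
ft_force: [-0.3, -0.8, 0.1]
width: 35.8
t 12.6 tcp [541.9 141.9  27.8] z [ 0.002  0.001 -1.   ] yaw(tool x) 0.0 F [-0.3 -0.8  0.1] M [-0.01  0.06 -0.03] w 35.8 q [0.24 0.45 1.83 0.   0.86 1.81]
[280.22891105 195.81123116] [280.2119003  197.22748462] [280.19497502 198.63662171]
clock: 13.15
position: [541.1, 141.7, 132.8]
eef_rot: [1.0, 0.0, 0.0, -0.0]
ft_force: [0.6, -0.1, 0.2]
width: 36.8
t 13.15 tcp [541.1 141.7 132.8] z [ 0.001  0.    -1.   ] yaw(tool x) 0.0 F [ 0.6 -0.1  0.2] M [-0.01 -0.   -0.01] w 36.8 q [0.24 0.34 1.7  0.   1.1  1.81]
t 13.2 tcp [539.7 141.3 130.8] z [-0.003 -0.001 -1.   ] yaw(tool x) 0.0 F [ 0.3  0.2 -0.7] M [ 0.05 -0.03  0.01] w 36.2 q [0.24 0.34 1.7  0.   1.1  1.81]
shift [ 0.0095  0.3627 -0.069 ] turn [0.001 0.003 0.142]
```

View pics/d6.png

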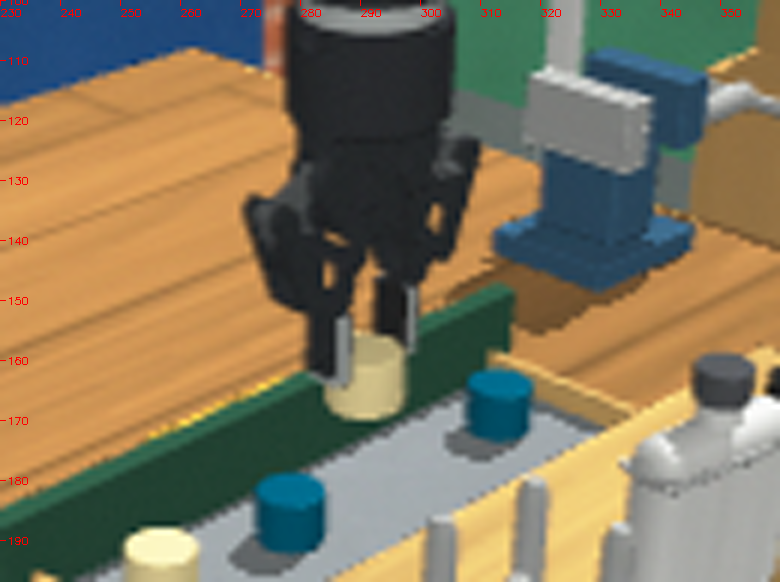

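```bash
python3 -m creep '[[200,[0,0,-0.04],[0,0,0]],[200,[0,0.03,-0.03],[0,0,0]],[200,[0.002,0.045,0],[0,0,0.03]],[200,[0.002,0.045,0],[0,0,0.03]],[200,[0.002,0.045,0],[0,0,0.03]],[200,[0.002,0.045,0],[0,0,0.03]],[200,[0.002,0.045,0],[0,0,0.02]],[200,[0.002,0.045,0],[0,0,0]],[200,[0,0.03,0],[0,0,0]],[200,[0,0,0],[0,0,0]]]'
python3 - <<'E'
from h import *
to(549.5,-221.3,180,-0.142)
E
```

```text
clock: 14.2
position: [521.1, -199.0, 193.5]
eef_rot: [0.997, -0.07, -0.011, 0.001]
ft_force: [0.3, 0.3, 0.3]
width: 36.4
t 14.2 tcp [ 521.1 -199.   193.5] z [-0.022  0.    -1.   ] yaw(tool x) -0.141 F [0.3 0.3 0.3] M [0.01 0.01 0.  ] w 36.4 q [-0.38  0.31  1.59 -0.01  1.27  1.33]
shift [0.0315 0.018  0.0129] turn [0.003 0.022 0.001]
```

```bash
python3 -m creep '[[200,[0.031,0.018,0],[0.003,0.022,0]],[200,[0,0,0],[0,0,0]],[200,[0,0,0],[0,0,0]]]'
python3 - <<'E'
from h import *
o,e=st()
to(549.5,-221.3,180,-0.142)
c=cam('scene'); grid(c,'e1',140,150,100,75)
for z in (185,175): print(w2px(c,[549.5,-221.3,z]))
c=cam('top'); grid(c,'e2',280,175,100,75)
E
```

```text
clock: 14.5
position: [547.5, -220.3, 189.4]
eef_rot: [0.997, -0.071, -0.003, -0.002]
ft_force: [0.4, 0.6, -0.4]
width: 36.1
t 14.5 tcp [ 547.5 -220.3  189.4] z [-0.006  0.005 -1.   ] yaw(tool x) -0.143 F [ 0.4  0.6 -0.4] M [ 0.    0.03 -0.01] w 36.1 q [-0.4   0.35  1.53  0.    1.26  1.31]
t 14.5 tcp [ 547.5 -220.3  189.4] z [-0.006  0.005 -1.   ] yaw(tool x) -0.143 F [ 0.4  0.6 -0.4] M [ 0.    0.03 -0.01] w 36.1 q [-0.4   0.35  1.53  0.    1.26  1.31]
shift [0.0022 0.0008 0.0094] turn [-0.004  0.007 -0.001]
[180.76477032 206.72234699]
[181.37993119 210.38092097]
```

View pics/e1.png

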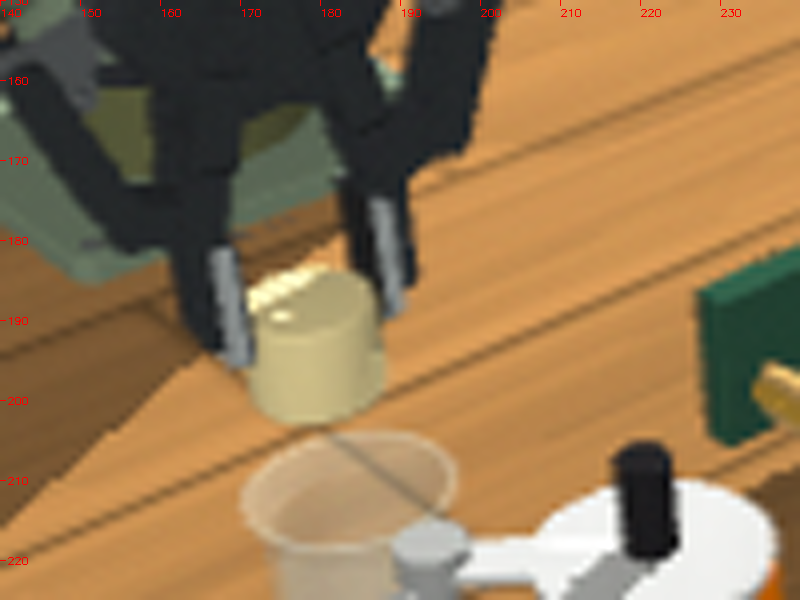

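View pics/e2.png

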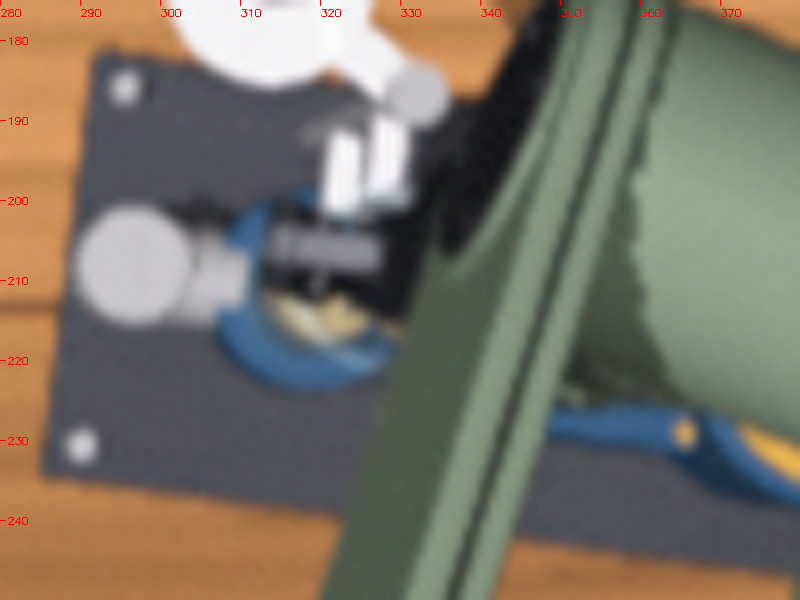

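```bash
python3 - <<'E'
from h import *
c=cam('scene'); o,e=st()
print(px2w(c,179.2,187.6,236.4),px2w(c,179.2,187.6,234))
p=np.array([547.5,-220.3,0])
import itertools
for z in (206,236):
    pts=np.array([w2px(c,p+[19*np.cos(a),19*np.sin(a),z]) for a in np.linspace(0,6.28,60)]); print(z,'u',pts[:,0].min(),pts[:,0].max(),'v',pts[:,1].min(),pts[:,1].max())
to(549.5,-221.3,152,-0.142)
E
```

```text
t 14.65 tcp [ 547.7 -220.1  190.1] z [-0.005  0.004 -1.   ] yaw(tool x) -0.142 F [-0.3  0.4 -0. ] M [ 0.04 -0.03  0.03] w 35.9 q [-0.4   0.35  1.53  0.    1.26  1.31]
[ 553.90364542 -219.64468717  236.4       ] [ 550.16908838 -217.78504379  234.        ]
206 u 170.62458414083392 188.0331483845017 v 193.81246340181607 203.09080981913658
236 u 168.48829709726118 186.27035460453152 v 182.37285588647035 191.35838183048654
t 14.65 tcp [ 547.7 -220.1  190.1] z [-0.005  0.004 -1.   ] yaw(tool x) -0.142 F [-0.3  0.4 -0. ] M [ 0.04 -0.03  0.03] w 35.9 q [-0.4   0.35  1.53  0.    1.26  1.31]
shift [0.0022 0.001  0.0381] turn [-0.003  0.005  0.   ]
```

```bash
python3 -m creep '[[200,[0.002,0.001,0.01],[-0.003,0.005,0]],[200,[0,0,0.01],[0,0,0]],[200,[0,0,0],[0,0,0]]]'
python3 - <<'E'
from h import *
to(549.5,-221.3,151,-0.142)
E
```

```text
clock: 14.95
position: [548.9, -219.4, 168.6]
eef_rot: [0.998, -0.07, -0.0, -0.0]
ft_force: [-0.1, -0.1, -0.3]
width: 36.4
t 14.95 tcp [ 548.9 -219.4  168.6] z [-0.001  0.    -1.   ] yaw(tool x) -0.14 F [-0.1 -0.1 -0.3] M [ 0.05 -0.01 -0.05] w 36.4 q [-0.4   0.36  1.57  0.    1.21  1.31]
shift [0.0009 0.0018 0.0176] turn [-0.     0.001  0.002]
```

```bash
python3 -m creep '[[200,[0.001,0.002,0.008],[0,0,0]],[200,[0,0,0.008],[0,0,0]],[200,[0,0,0],[0,0,0]]]'
python3 - <<'E'
from h import *
to(549.5,-221.3,151,-0.142)
c=cam('scene'); grid(c,'e3',140,150,100,75)
E
```

```text
clock: 15.25
position: [549.2, -221.1, 150.7]
eef_rot: [0.998, -0.069, -0.001, -0.0]
ft_force: [-0.4, 0.6, -0.7]
width: 36.3
t 15.25 tcp [ 549.2 -221.1  150.7] z [-0.002  0.001 -1.   ] yaw(tool x) -0.139 F [-0.4  0.6 -0.7] M [-0.06 -0.02  0.01] w 36.3 q [-0.4   0.38  1.59  0.    1.17  1.31]
shift [ 0.0003  0.0001 -0.0003] turn [-0.001  0.002  0.003]
```

View pics/e3.png

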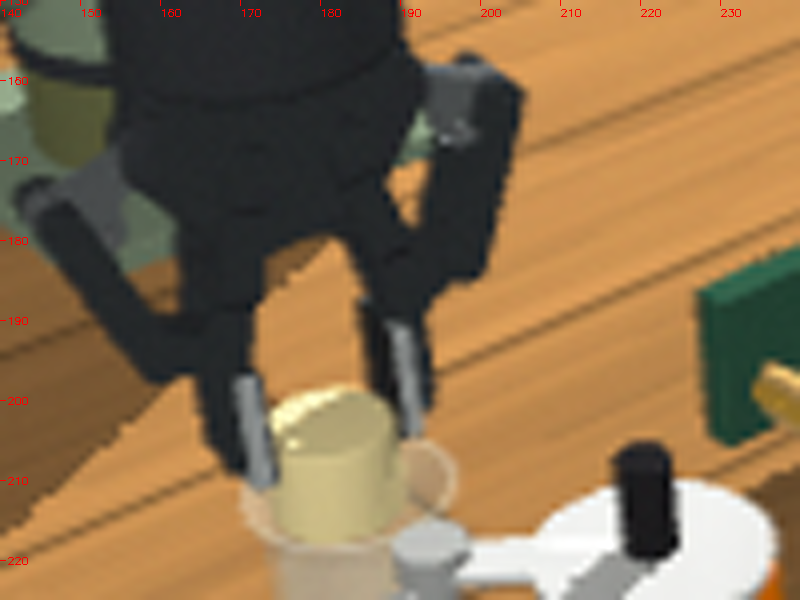

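```bash
python3 - <<'E'
from h import *
c=cam('scene'); grid(c,'e4',160,190,50,37); s=c
print(px2w(c,183.4,211.1,175), px2w(c,111.5,267.3,100))
for z in(168,175,198):
    pts=np.array([w2px(c,[549.2+19*np.cos(a),-221.1+19*np.sin(a),z]) for a in np.linspace(0,6.28,60)]); print(z,'u',pts[:,0].min(),pts[:,0].max(),'v',pts[:,1].min(),pts[:,1].max())
E
```

```text
[ 555.15346874 -219.5005288   175.        ] [ 530.06419241 -393.01009214  100.        ]
168 u 173.28361523657858 190.27394014374522 v 208.09961288143248 217.74226155209226
175 u 172.8168209113895 189.88857368554469 v 205.5962803156542 215.18183104286115
198 u 171.25196724637942 188.59684663700924 v 197.20816444466618 206.595443848859
```

View pics/e4.png

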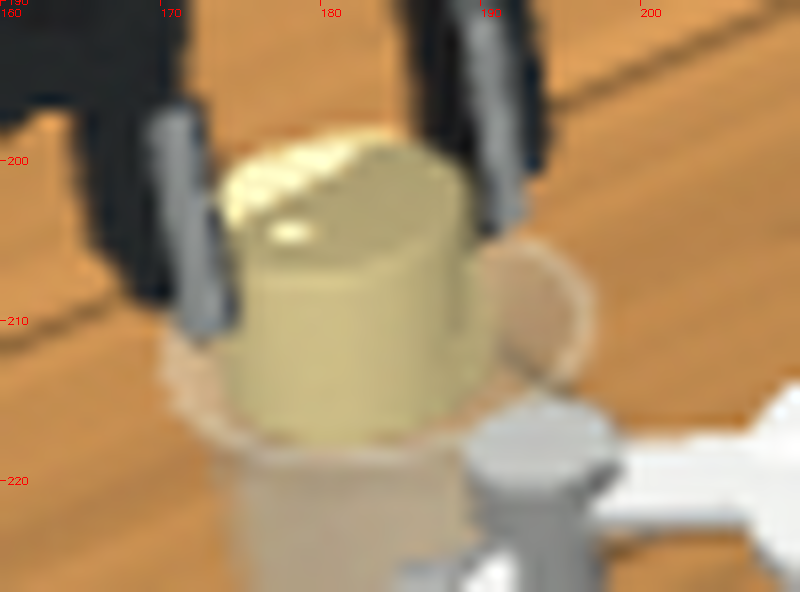

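```bash
python3 - <<'E'
import numpy as np
from scipy.optimize import least_squares
P=np.array([[558.8,-205.0],[572.9,-184.9],[646.2,-183.0]])
r=least_squares(lambda c:np.linalg.norm(P-c,axis=1)-58,[607,-229]); print(r.x,r.fun)
th=-.142; xa=np.array([np.cos(th),np.sin(th)]); print('tube',r.x-58*xa)
E
```

```text
[ 611.16228942 -229.01127665] [-0.39487211  0.39355717 -0.16680243]
tube [ 553.74606349 -220.80292721]
```

The swing arc in robot coordinates (post 611,-229) and the scene picture (rim centre px 183.4,211) agree that the tube axis is near (554,-220.5), which is 4.5 mm further in x than the top-camera fit. Correcting.

```bash
python3 -m creep '[[200,[0,0,-0.006],[0,0,0]],[200,[0.005,-0.001,0],[0,0,0]],[200,[0,0,0],[0,0,0]]]'
python3 - <<'E'
from h import *
to(554,-220.5,151,-0.142)
E
```

```text
clock: 15.65
position: [556.1, -221.6, 159.6]
eef_rot: [0.998, -0.07, 0.001, 0.0]
ft_force: [-0.3, 0.2, -0.6]
width: 36.2
t 15.65 tcp [ 556.1 -221.6  159.6] z [ 0.003 -0.001 -1.   ] yaw(tool x) -0.139 F [-0.3  0.2 -0.6] M [ 0.03 -0.01 -0.03] w 36.2 q [-0.4   0.38  1.57  0.    1.19  1.31]
shift [-0.0023 -0.0008  0.0085] turn [ 0.    -0.003  0.003]
```

```bash
python3 -m creep '[[200,[-0.002,-0.001,0.005],[0,-0.003,0]],[200,[0,0,0.004],[0,0,0]],[200,[0,0,0],[0,0,0]]]'
python3 - <<'E'
from h import *
to(554,-220.5,150,-0.142)
c=cam('scene'); grid(c,'e5',160,190,50,37)
E
```

```text
clock: 15.95
position: [554.4, -220.1, 150.2]
eef_rot: [0.998, -0.07, 0.0, 0.0]
ft_force: [0.3, 0.2, -0.0]
width: 36.1
t 15.95 tcp [ 554.4 -220.1  150.2] z [-0.    -0.001 -1.   ] yaw(tool x) -0.139 F [ 0.3  0.2 -0. ] M [ 0.01 -0.   -0.04] w 36.1 q [-0.4   0.38  1.59 -0.    1.17  1.31]
shift [-0.0004  0.0004  0.0002] turn [ 0.001 -0.     0.003]
```

View pics/e5.png

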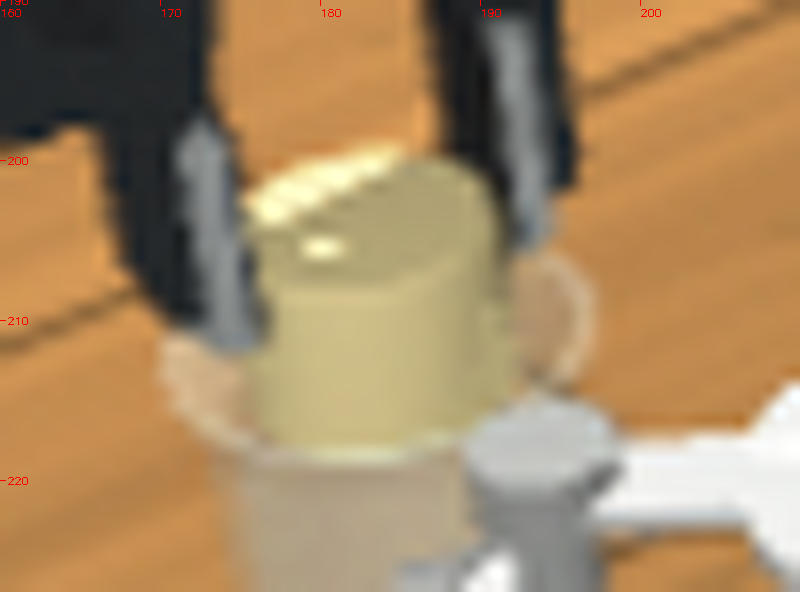

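```bash
python3 -m creep '[[120,[0,0,0],[0,0,0]],[110,[0,0,0],[0,0,0]],[110,[0,0,0],[0,0,0]],[110,[0,0,0],[0,0,0]]]'
python3 - <<'E'
from h import *
st()
c=cam('scene'); grid(c,'e6',140,180,80,60)
E
```

```text
clock: 16.4
position: [554.7, -220.4, 150.6]
eef_rot: [0.998, -0.07, 0.0, 0.0]
ft_force: [0.1, 0.2, -0.2]
width: 48.9
t 16.4 tcp [ 554.7 -220.4  150.6] z [ 0.001 -0.001 -1.   ] yaw(tool x) -0.139 F [ 0.1  0.2 -0.2] M [ 0.01 -0.03  0.  ] w 48.9 q [-0.4   0.38  1.58 -0.    1.17  1.31]
```

View pics/e6.png

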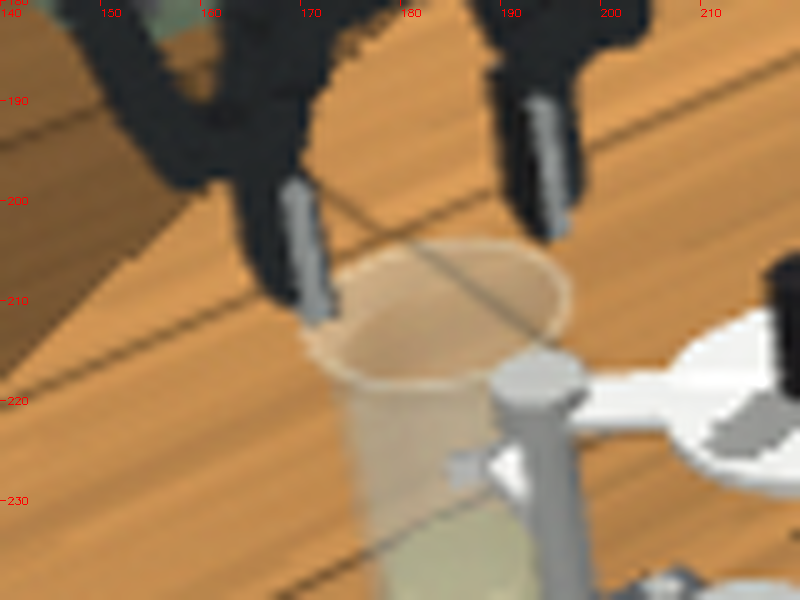

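```bash
python3 -m creep '[[110,[0,0,-0.03],[0,0,0]],[110,[0,0,-0.04],[0,0,0]],[110,[0,-0.045,0],[0,0,-0.03]],[110,[-0.012,-0.045,0],[0,0,-0.03]],[110,[-0.012,-0.045,0],[0,0,-0.03]],[110,[-0.012,-0.045,0],[0,0,-0.03]],[110,[-0.012,-0.045,0],[0,0,-0.02]],[110,[-0.012,-0.045,0],[0,0,0]],[110,[0,0,0],[0,0,0]]]'
python3 - <<'E'
from h import *
to(477.5,63,130,0)
c=cam('scene'); grid(c,'f1',140,170,120,90)
c=cam('top'); grid(c,'f2',95,185,160,95)
E
```

```text
clock: 17.35
position: [512.5, 59.6, 223.4]
eef_rot: [1.0, 0.0, 0.003, -0.0]
ft_force: [-0.9, 0.3, -0.3]
width: 48.3
t 17.35 tcp [512.5  59.6 223.4] z [ 0.006  0.001 -1.   ] yaw(tool x) 0.001 F [-0.9  0.3 -0.3] M [-0.02 -0.02 -0.06] w 48.3 q [0.09 0.21 1.65 0.   1.28 1.66]
shift [-0.0355 -0.0034  0.0932] turn [-0.001 -0.006  0.001]
```

View pics/f1.png

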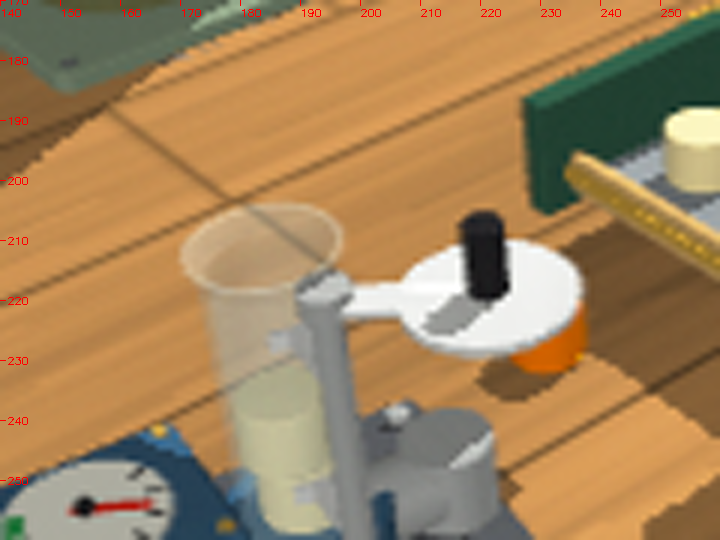

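View pics/f2.png

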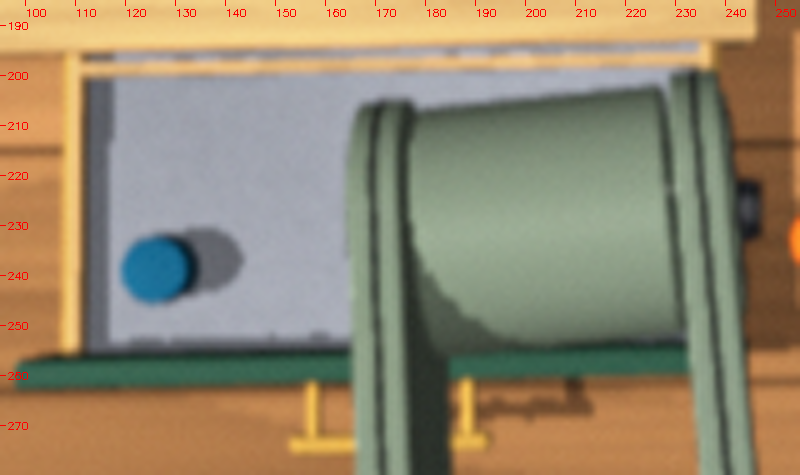

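Two creams are stacked in the tube. The remaining cream in the drawer has not moved, left edge px 250.8. Going to it.

```bash
python3 -m creep '[[110,[-0.035,-0.003,0],[0,-0.006,0]],[110,[0,0,0],[0,0,0]],[110,[0,0,0.03],[0,0,0]],[110,[0,0,0.03],[0,0,0]],[110,[0,0,0],[0,0,0]]]' 40
python3 - <<'E'
from h import *
to(477.5,63,80,0)
E
```

```text
clock: 17.95
position: [482.7, 52.5, 163.0]
eef_rot: [1.0, -0.005, 0.004, 0.002]
ft_force: [-0.2, -0.2, -0.1]
width: 48.5
t 17.95 tcp [482.7  52.5 163. ] z [ 0.007 -0.004 -1.   ] yaw(tool x) -0.01 F [-0.2 -0.2 -0.1] M [-0.01 -0.04  0.04] w 48.5 q [ 0.09  0.2   1.82 -0.01  1.12  1.67]
shift [-0.0059 -0.0108  0.0829] turn [ 0.004 -0.007 -0.01 ]
```

```bash
python3 -m creep '[[110,[-0.005,-0.011,0.02],[0.004,-0.007,-0.01]],[110,[0,0,0.03],[0,0,0]],[110,[0,0,0.02],[0,0,0]],[110,[0,0,0],[0,0,0]]]'
python3 - <<'E'
from h import *
to(477.5,63,50,0)
c=cam('scene'); grid(c,'f3',210,120,130,97)
E
```

```text
clock: 18.35
position: [485.2, 59.8, 95.6]
eef_rot: [1.0, -0.003, 0.005, 0.0]
ft_force: [0.4, -0.3, 0.4]
width: 48.5
t 18.35 tcp [485.2  59.8  95.6] z [ 0.01  -0.001 -1.   ] yaw(tool x) -0.006 F [ 0.4 -0.3  0.4] M [-0.08 -0.01  0.01] w 48.5 q [ 0.1   0.27  1.91 -0.    0.95  1.68]
shift [-0.0082 -0.0032  0.0456] turn [ 0.    -0.01  -0.006]
```

View pics/f3.png

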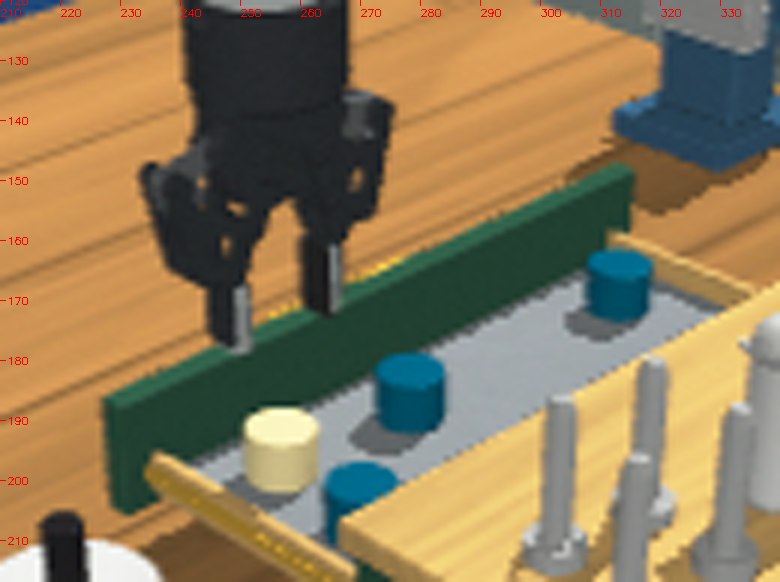

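```bash
python3 -m creep '[[110,[-0.008,-0.003,0],[0,-0.01,-0.006]],[110,[0,0,0],[0,0,0]],[110,[0,0,0.02],[0,0,0]],[110,[0,0,0],[0,0,0]]]'
python3 - <<'E'
from h import *
c=cam('scene'); print(px2w(c,256.9,191.3,75))
to(477.5,63,28,0)
E
```

```text
clock: 18.8
position: [483.0, 62.6, 82.5]
eef_rot: [1.0, -0.001, 0.007, -0.0]
ft_force: [-1.3, -0.2, 0.1]
width: 48.5
[483.65983439  62.36374859  75.        ]
t 18.85 tcp [484.6  62.8  84. ] z [ 0.017  0.001 -1.   ] yaw(tool x) -0.001 F [ 0.3 -0.2  0.7] M [0.03 0.01 0.01] w 48.5 q [ 0.11  0.28  1.93 -0.    0.91  1.68]
shift [-0.0081 -0.0001  0.0559] turn [-0.001 -0.017 -0.001]
```

```bash
python3 -m creep '[[110,[-0.003,0,0],[0,-0.017,0]],[110,[0,0,0.01],[0,0,0]],[110,[-0.001,0,0.015],[0,-0.003,0]],[110,[0,0,0],[0,0,0]]]'
python3 - <<'E'
from h import *
to(480.5,63,28,0)
E
```

```text
clock: 19.25
position: [483.2, 63.2, 61.4]
eef_rot: [1.0, -0.0, 0.002, -0.001]
ft_force: [0.4, -0.7, -0.8]
width: 48.6
t 19.25 tcp [483.2  63.2  61.4] z [ 0.003  0.002 -1.   ] yaw(tool x) -0.001 F [ 0.4 -0.7 -0.8] M [ 0.02  0.01 -0.02] w 48.6 q [0.11 0.32 1.96 0.   0.87 1.68]
shift [-0.0028  0.0003  0.0334] turn [-0.002 -0.003 -0.001]
```

```bash
python3 -m creep '[[110,[-0.003,0,0.01],[-0.002,-0.003,0]],[110,[0,0,0.01],[0,0,0]],[110,[0,0,0.008],[0,0,0]],[110,[0,0,0],[0,0,0]]]'
python3 - <<'E'
from h import *
to(480.5,63,28,0)
c=cam('scene'); grid(c,'f4',225,160,80,60)
E
```

```text
clock: 19.65
position: [480.5, 63.3, 31.7]
eef_rot: [1.0, -0.0, 0.0, 0.0]
ft_force: [-1.3, -0.1, 0.2]
width: 48.6
t 19.65 tcp [480.5  63.3  31.7] z [ 0.001 -0.    -1.   ] yaw(tool x) -0.001 F [-1.3 -0.1  0.2] M [-0.02  0.    0.02] w 48.6 q [ 0.11  0.35  1.99 -0.    0.79  1.68]
shift [0.     0.0003 0.0037] turn [ 0.    -0.001 -0.001]
```

View pics/f4.png

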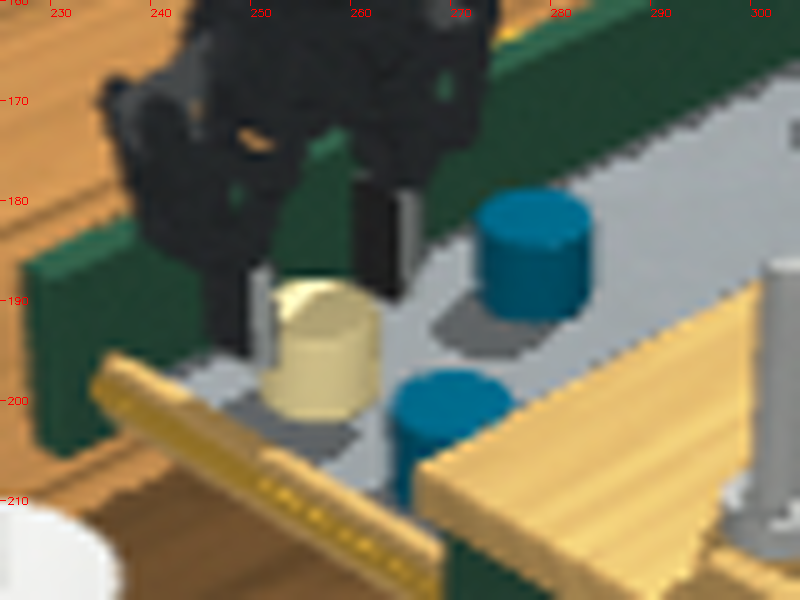

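Fingers straddle the cream. Lower 4 mm more, close, lift.

```bash
python3 -m creep '[[110,[0,0,0.004],[0,0,0]],[140,[0,0,0],[0,0,0]],[200,[0,0,0],[0,0,0]],[200,[0,0,0],[0,0,0]],[200,[0,0,0],[0,0,0]],[200,[0,0,0],[0,0,0]]]' 40
python3 -c "
from h import *
st()"
python3 -m creep '[[200,[0,0,-0.01],[0,0,0]],[200,[0,0,-0.04],[0,0,0]],[200,[0,0,-0.04],[0,0,0]],[200,[0,0,-0.04],[0,0,0]],[200,[0,0,-0.03],[0,0,0]],[200,[0,0,-0.02],[0,0,0]],[200,[0,0,0],[0,0,0]]]'
python3 - <<'E'
from h import *
to(554,-220.5,200,-0.142)
E
```

```text
clock: 20.3
position: [482.1, 63.4, 29.0]
eef_rot: [1.0, -0.0, 0.002, -0.0]
ft_force: [-0.2, -0.1, -1.0]
width: 36.2
t 20.3 tcp [482.1  63.4  29. ] z [ 0.004  0.    -1.   ] yaw(tool x) -0.001 F [-0.2 -0.1 -1. ] M [-0.02 -0.01  0.  ] w 36.2 q [ 0.11  0.36  2.   -0.    0.78  1.68]
clock: 21.0
position: [480.6, 63.4, 219.7]
eef_rot: [1.0, -0.0, 0.003, -0.0]
ft_force: [0.7, -0.6, -1.5]
width: 36.2
t 21.0 tcp [480.6  63.4 219.7] z [ 0.005  0.    -1.   ] yaw(tool x) -0.001 F [ 0.7 -0.6 -1.5] M [ 0.04  0.01 -0.06] w 36.2 q [ 0.11  0.16  1.72 -0.    1.25  1.68]
shift [0.0736 0.2838 0.0199] turn [-0.001 -0.005  0.141]
```

```bash
python3 -m creep '[[200,[0.012,0.045,0],[0,0,0]],[200,[0.012,0.045,0],[0,0,0]],[200,[0.012,0.045,0],[0,0,0]],[200,[0.012,0.045,0],[0,0,0]],[200,[0.012,0.045,0],[0,0,0]],[200,[0.012,0.045,0],[0,0,0.07]],[200,[0,0,0],[0,0,0.07]],[200,[0,0,0],[0,0,0]]]'
python3 - <<'E'
from h import *
to(554,-220.5,190,-0.142)
E
```

```text
clock: 21.8
position: [551.7, -214.7, 212.7]
eef_rot: [0.998, -0.07, -0.002, -0.003]
ft_force: [-1.5, 0.2, -0.0]
width: 36.2
t 21.8 tcp [ 551.7 -214.7  212.7] z [-0.003  0.005 -1.   ] yaw(tool x) -0.141 F [-1.5  0.2 -0. ] M [ 0.01 -0.03  0.01] w 36.2 q [-0.39  0.34  1.49  0.    1.31  1.32]
shift [0.0032 0.0055 0.0226] turn [-0.005  0.004  0.001]
```

```bash
python3 -m creep '[[200,[0.003,0.005,0.01],[-0.005,0.004,0]],[200,[0,0,0.01],[0,0,0]],[200,[0,0,0],[0,0,0]],[200,[0,0,0.01],[0,0,0]],[200,[0,0,0],[0,0,0]]]'
python3 - <<'E'
from h import *
to(554,-220.5,151,-0.142)
c=cam('scene'); grid(c,'g1',150,170,80,60)
o=bot.get_obs()['position']
zb=o[2]+16.5
for z in (zb,zb+30):
    pts=np.array([w2px(c,[o[0]+19*np.cos(a),o[1]+19*np.sin(a),z]) for a in np.linspace(0,6.28,60)]); print(z,'u',pts[:,0].min(),pts[:,0].max(),'v',pts[:,1].min(),pts[:,1].max())
E
```

```text
clock: 22.3
position: [552.0, -216.9, 177.7]
eef_rot: [0.998, -0.067, -0.002, -0.001]
ft_force: [-0.0, 0.7, -0.6]
width: 35.8
t 22.3 tcp [ 552.  -216.9  177.7] z [-0.005  0.002 -1.   ] yaw(tool x) -0.134 F [-0.   0.7 -0.6] M [-0.02  0.02 -0.01] w 35.8 q [-0.39  0.36  1.55  0.    1.24  1.31]
shift [0.0026 0.0033 0.0267] turn [-0.001  0.005  0.008]
195.21562137649923 u 173.8051982275236 191.10207176355348 v 198.1913574719188 207.6013701557991
225.21562137649923 u 171.74630795622178 189.41078933193592 v 186.90117612892422 196.02911861730766
```

View pics/g1.png

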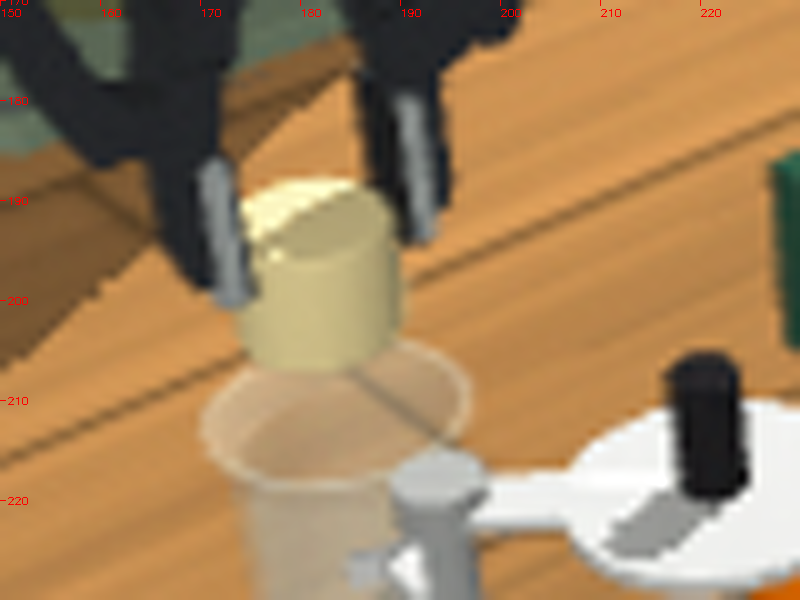

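```bash
python3 -m creep '[[200,[0.002,0.003,0],[0,0.005,0]],[200,[0,0,0.01],[0,0,0]],[200,[0,0,0],[0,0,0]]]'
python3 - <<'E'
from h import *
to(554,-220.5,151,-0.142)
E
```

```text
clock: 22.65
position: [555.1, -220.4, 169.0]
eef_rot: [0.998, -0.066, 0.002, 0.0]
ft_force: [-0.1, -0.1, -1.2]
width: 36.1
t 22.65 tcp [ 555.1 -220.4  169. ] z [ 0.005 -0.    -1.   ] yaw(tool x) -0.133 F [-0.1 -0.1 -1.2] M [0.1  0.05 0.  ] w 36.1 q [-0.4   0.37  1.56  0.    1.21  1.3 ]
shift [-0.0012  0.0002  0.018 ] turn [-0.    -0.005  0.009]
```

```bash
python3 -m creep '[[200,[-0.001,0,0.009],[0,-0.005,0]],[200,[0,0,0.008],[0,0,0]],[200,[0,0,0],[0,0,0]]]'
python3 - <<'E'
from h import *
to(554,-220.5,151,-0.142)
c=cam('scene'); grid(c,'g2',160,190,50,37)
E
```

```text
clock: 22.95
position: [554.0, -220.4, 150.5]
eef_rot: [0.998, -0.066, -0.0, -0.0]
ft_force: [-0.4, 0.2, -0.3]
width: 36.1
t 22.95 tcp [ 554.  -220.4  150.5] z [-0.  0. -1.] yaw(tool x) -0.133 F [-0.4  0.2 -0.3] M [-0.01  0.04  0.02] w 36.1 q [-0.4   0.38  1.58  0.    1.17  1.31]
shift [-0.      0.0001 -0.0005] turn [-0.     0.     0.009]
```

View pics/g2.png

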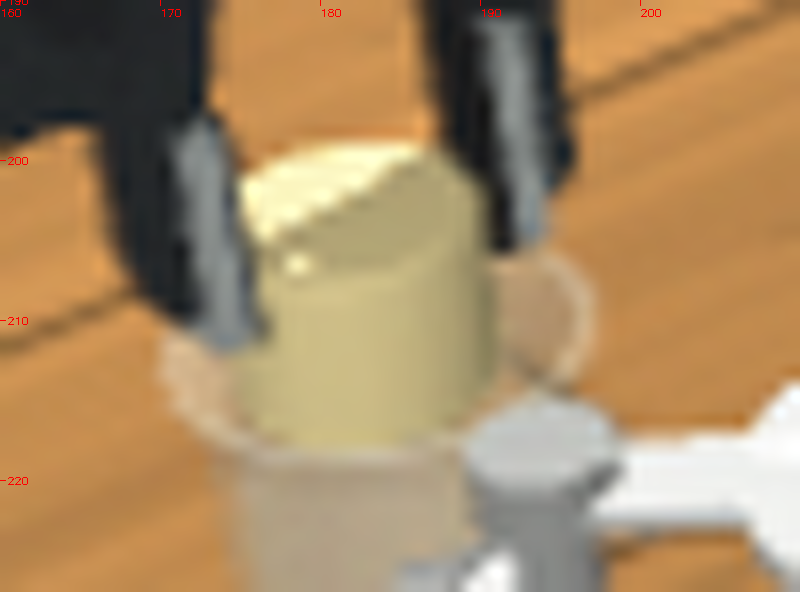

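Bottom edge ends near (190.6, 217.8): about 1 px left and 1 px far of centre. Shifting +3 mm along x.

```bash
python3 -m creep '[[200,[0.003,0,-0.003],[0,0,0]],[200,[0,0,0.003],[0,0,0]],[200,[0,0,0],[0,0,0]]]'
python3 - <<'E'
from h import *
to(557,-220.5,151,-0.142)
c=cam('scene'); grid(c,'g3',160,190,50,37)
E
```

```text
clock: 23.3
position: [558.0, -221.1, 151.5]
eef_rot: [0.998, -0.066, 0.001, 0.0]
ft_force: [-0.3, 0.5, 0.0]
width: 35.8
t 23.3 tcp [ 558.  -221.1  151.5] z [ 0.001 -0.    -1.   ] yaw(tool x) -0.133 F [-0.3  0.5  0. ] M [-0.04  0.01 -0.  ] w 35.8 q [-0.4   0.39  1.58  0.    1.18  1.31]
shift [-0.0011 -0.0005  0.0005] turn [ 0.    -0.001  0.009]
```

View pics/g3.png

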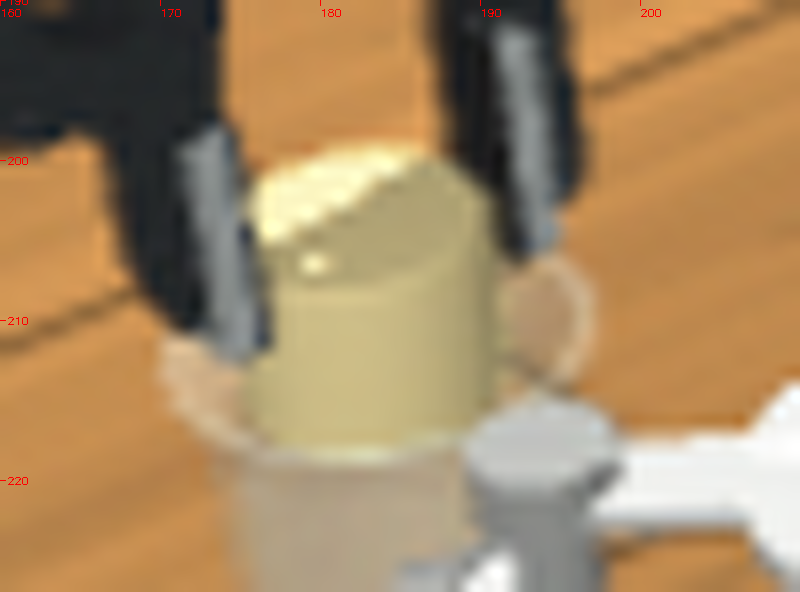

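```bash
python3 -m creep '[[120,[0,0,0],[0,0,0]],[110,[0,0,0],[0,0,0]],[110,[0,0,0],[0,0,0]],[110,[0,0,0],[0,0,0]],[110,[0,0,-0.03],[0,0,0]],[110,[0,0,-0.04],[0,0,0]],[110,[0,0,0],[0,0,0]]]'
python3 - <<'E'
from h import *
c=cam('scene'); grid(c,'g4',140,190,100,75)
to(642,-186,240,0.81)
E
```

```text
clock: 24.05
position: [557.8, -221.0, 223.7]
eef_rot: [0.998, -0.066, 0.0, 0.0]
ft_force: [0.0, -0.6, 0.3]
width: 48.5
t 24.1 tcp [ 556.3 -220.4  220.8] z [-0.004  0.002 -1.   ] yaw(tool x) -0.133 F [ 0.3  0.2 -0.3] M [ 0.03  0.01 -0.02] w 48.3 q [-0.4   0.35  1.46  0.    1.34  1.31]
shift [ 0.0803 -0.0455 -0.0195] turn [-0.003  0.003 -0.943]
```

View pics/g4.png

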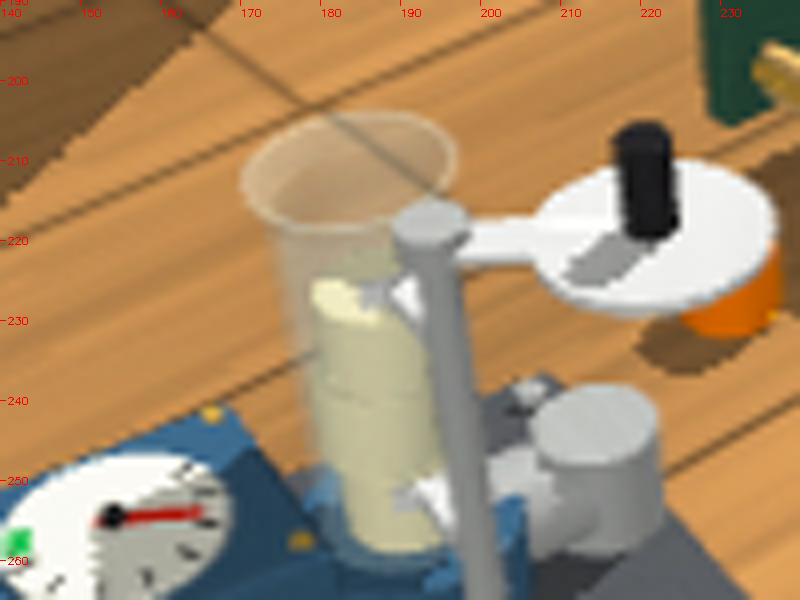

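Three creams stand in the tube. Now back to the knob to close the cover.

```bash
python3 -m creep '[[80,[0.02,-0.011,-0.02],[0,0,0]],[80,[0.03,-0.017,0],[0,0,0]],[80,[0.03,-0.017,0],[0,0,0]],[80,[0,0,0],[0,0,-0.14]],[80,[0,0,0],[0,0,-0.14]],[80,[0,0,0],[0,0,-0.14]],[80,[0,0,0],[0,0,-0.14]],[80,[0,0,0],[0,0,-0.14]],[80,[0,0,0],[0,0,-0.14]],[80,[0,0,0],[0,0,-0.1]],[80,[0,0,0],[0,0,0]]]' 25
python3 - <<'E'
from h import *
to(645,-184,200,0.81)
E
```

```text
clock: 25.2
position: [638.0, -182.6, 223.2]
eef_rot: [0.912, 0.41, -0.012, -0.011]
ft_force: [-0.1, 0.1, -0.1]
width: 58.7
t 25.2 tcp [ 638.  -182.6  223.2] z [-0.031  0.01  -0.999] yaw(tool x) 0.845 F [-0.1  0.1 -0.1] M [-0.02  0.01 -0.02] w 58.7 q [-0.3   0.47  1.26  0.    1.44  0.43]
shift [0.0039 0.0068 0.023 ] turn [-0.03   0.013  0.035]
```

```bash
python3 -m creep '[[80,[0.004,0.006,0],[-0.03,0.013,0.035]],[80,[0,0,0],[0,0,0]],[80,[0,0,0.015],[0,0,0]],[80,[0,0,0],[0,0,0]]]' 25
python3 - <<'E'
from h import *
to(645,-184,161,0.81)
c=cam('scene'); grid(c,'h1',170,150,100,75)
E
```

```text
clock: 25.6
position: [643.5, -183.2, 204.1]
eef_rot: [0.92, 0.391, -0.003, -0.002]
ft_force: [-1.2, 0.3, -1.1]
width: 58.6
t 25.6 tcp [ 643.5 -183.2  204.1] z [-0.006  0.001 -1.   ] yaw(tool x) 0.803 F [-1.2  0.3 -1.1] M [-0.02 -0.01 -0.  ] w 58.6 q [-0.29  0.47  1.31 -0.    1.37  0.47]
shift [0.0006 0.0018 0.0431] turn [-0.005  0.003 -0.007]
```

View pics/h1.png

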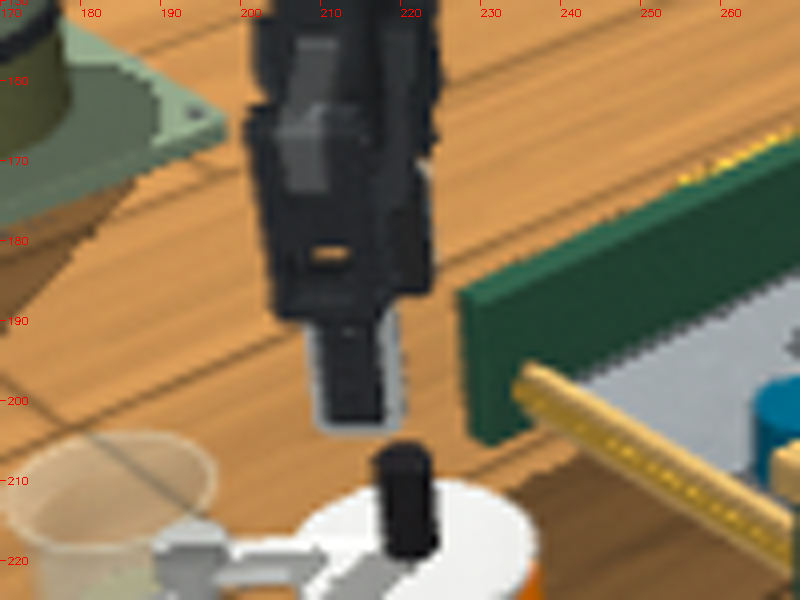

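```bash
python3 - <<'E'
from h import *
c=cam('scene'); print(px2w(c,220.2,206.8,215),px2w(c,221,218.7,185.5), w2px(c,[646.2,-183,200]))
E
python3 -m creep '[[80,[0.001,0.002,0.013],[-0.005,0.003,0]],[80,[0,0,0.012],[0,0,0]],[80,[0,0,0.01],[0,0,0]],[80,[0,0,0],[0,0,0]]]' 25
python3 - <<'E'
from h import *
to(645.5,-184,161,0.81)
c=cam('scene'); grid(c,'h2',170,150,100,75)
E
```

```text
[ 648.68081993 -182.03374217  215.        ] [ 649.55072257 -183.49257423  185.5       ] [219.69651545 212.37349286]
clock: 26.1
position: [648.4, -184.9, 172.6]
eef_rot: [0.921, 0.391, 0.003, 0.003]
ft_force: [-0.7, 0.1, -0.2]
width: 58.2
t 26.1 tcp [ 648.4 -184.9  172.6] z [ 0.008 -0.003 -1.   ] yaw(tool x) 0.802 F [-0.7  0.1 -0.2] M [ 0.02 -0.01  0.05] w 58.2 q [-0.29  0.49  1.36 -0.    1.29  0.47]
shift [-0.0014 -0.0028  0.0115] turn [ 0.008 -0.004 -0.008]
```

View pics/h2.png

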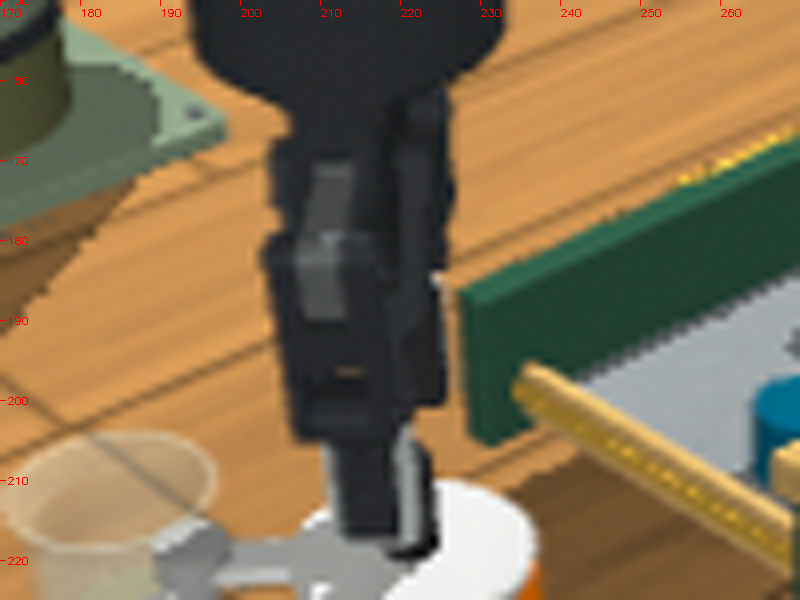

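Good; finish the descent and grip, then sweep back.

```bash
python3 -m creep '[[80,[-0.001,0,0.01],[0.008,-0.004,0]],[80,[0,0,0],[0,0,0]],[255,[0,0,0],[0,0,0]],[255,[0,0,0],[0,0,0]],[255,[0,0,0],[0,0,0]],[255,[0,0,0],[0,0,0]],[255,[0,0,0],[0,0,0]],[255,[0,0,0],[0,0,0]]]' 25
python3 - <<'E'
from h import *
to(648,-184,161,0.81)
E
```

```text
clock: 26.95
position: [649.1, -185.9, 164.3]
eef_rot: [0.921, 0.39, 0.001, 0.001]
ft_force: [-0.0, 0.1, -0.7]
width: 14.9
t 26.95 tcp [ 649.1 -185.9  164.3] z [ 0.003 -0.    -1.   ] yaw(tool x) 0.802 F [-0.   0.1 -0.7] M [ 0.05 -0.01 -0.02] w 14.9 q [-0.3   0.5   1.36  0.    1.28  0.47]
shift [ 0.0006 -0.0021  0.0033] turn [ 0.002 -0.002 -0.008]
```

```bash
python3 -m creep '[[255,[-0.0006,-0.008,0],[0,0,-0.14]],[255,[-0.0006,-0.008,0],[0,0,-0.14]],[255,[-0.0006,-0.008,0],[0,0,-0.14]],[255,[-0.0006,-0.008,0],[0,0,-0.14]],[255,[-0.0006,-0.008,0],[0,0,-0.14]],[255,[-0.0006,-0.008,0],[0,0,-0.14]],[255,[-0.0006,-0.008,0],[0,0,-0.14]],[255,[0,0,0],[0,0,0]]]' 25
python3 - <<'E'
from h import *
o,e=st(); d=o['position'][:2]-[611.2,-229]; print(np.linalg.norm(d),3.0-np.arctan2(d[1],d[0]), np.arctan2(d[1],d[0])-np.arctan2(e[1,0],e[0,0]))
E
```

```text
clock: 27.75
position: [595.4, -172.5, 164.3]
eef_rot: [0.613, 0.79, 0.0, 0.002]
ft_force: [-0.3, -0.5, -0.8]
width: 14.8
t 27.75 tcp [ 595.4 -172.5  164.3] z [ 0.004 -0.003 -1.   ] yaw(tool x) 1.821 F [-0.3 -0.5 -0.8] M [-0.05  0.08 -0.01] w 14.8 q [-0.3   0.41  1.51 -0.    1.22 -0.55]
58.675751199510394 1.1570987208013066 0.02188889742517297
```

```bash
python3 -m creep '[[255,[-0.001,-0.008,0],[0,0,-0.14]],[255,[-0.0006,-0.008,0],[0,0,-0.14]],[255,[-0.0006,-0.008,0],[0,0,-0.14]],[255,[-0.0006,-0.008,0],[0,0,-0.14]],[255,[-0.0006,-0.008,0],[0,0,-0.14]],[255,[-0.0006,-0.008,0],[0,0,-0.14]],[255,[-0.0006,-0.008,0],[0,0,-0.14]],[255,[0,0,0],[0,0,0]]]' 25
python3 - <<'E'
from h import *
o,e=st(); d=o['position'][:2]-[611.2,-229]; print(np.linalg.norm(d),3.0-np.arctan2(d[1],d[0]), np.arctan2(d[1],d[0])-np.arctan2(e[1,0],e[0,0]))
E
```

```text
clock: 28.55
position: [556.9, -209.4, 164.2]
eef_rot: [0.164, 0.987, 0.0, 0.002]
ft_force: [-1.2, -0.8, -0.5]
width: 14.5
t 28.55 tcp [ 556.9 -209.4  164.2] z [ 0.004 -0.    -1.   ] yaw(tool x) 2.813 F [-1.2 -0.8 -0.5] M [-0.04  0.15 -0.01] w 14.5 q [-0.38  0.37  1.57  0.    1.2  -1.62]
57.709506601098774 0.20506262866064873 -0.01804200397347122
```

```bash
python3 -m creep '[[255,[-0.0004,-0.006,0],[0,0,-0.1]],[255,[-0.0004,-0.006,0],[0,0,-0.1]],[255,[0,-0.001,0],[0,0,-0.01]],[255,[0,0,0],[0,0,0]]]' 25
python3 - <<'E'
from h import *
o,e=st(); d=o['position'][:2]-[611.2,-229]; print(np.linalg.norm(d),3.0-np.arctan2(d[1],d[0]), np.arctan2(d[1],d[0])-np.arctan2(e[1,0],e[0,0]))
E
```

```text
clock: 28.95
position: [554.8, -218.3, 164.2]
eef_rot: [0.066, 0.998, 0.004, 0.001]
ft_force: [-0.7, -1.9, -0.3]
width: 14.8
t 28.95 tcp [ 554.8 -218.3  164.2] z [ 0.003  0.007 -1.   ] yaw(tool x) 3.009 F [-0.7 -1.9 -0.3] M [-0.33  0.3  -0.15] w 14.8 q [-0.4   0.37  1.57  0.01  1.2  -1.84]
57.422621025748526 0.04628263383981679 -0.05573893127820195
```

```bash
python3 -m creep '[[255,[0,-0.003,0],[0,0,0]],[255,[0,0,0],[0,0,0]]]' 25
python3 - <<'E'
from h import *
o,e=st(); d=o['position'][:2]-[611.2,-229]; print(np.linalg.norm(d),3.0-np.arctan2(d[1],d[0]))
E
python3 -m creep '[[120,[0,0,0],[0,0,0]],[80,[0,0,0],[0,0,0]],[80,[0,0,0],[0,0,0]],[80,[0,0,0],[0,0,0]],[80,[0,0,-0.02],[0,0,0]],[80,[0,0,-0.04],[0,0,0]],[80,[0,0,-0.03],[0,0,0]],[80,[0,0.04,0],[0,0,0]],[80,[0,0.04,0],[0,0,0]],[80,[0,0.04,0],[0,0,0]],[80,[0,0,0],[0,0,0]]]' 25
python3 - <<'E'
from h import *
to(529.5,-394,220,0.79)
c=cam('scene'); grid(c,'i1',70,180,160,120)
c=cam('top'); grid(c,'i2',280,165,132,99)
E
```

```text
clock: 29.15
position: [554.8, -218.1, 164.3]
eef_rot: [0.069, 0.998, 0.006, 0.001]
ft_force: [-1.9, -1.9, -0.2]
width: 14.4
t 29.15 tcp [ 554.8 -218.1  164.3] z [ 0.003  0.012 -1.   ] yaw(tool x) 3.003 F [-1.9 -1.9 -0.2] M [-0.45  0.29 -0.13] w 14.4 q [-0.4   0.37  1.56  0.01  1.21 -1.84]
57.4808782078794 0.049919013881624785
clock: 30.25
position: [574.4, -100.5, 259.8]
eef_rot: [0.074, 0.997, 0.004, 0.004]
ft_force: [-0.9, -0.4, -0.8]
width: 58.8
t 30.25 tcp [ 574.4 -100.5  259.8] z [ 0.009  0.008 -1.   ] yaw(tool x) 2.993 F [-0.9 -0.4 -0.8] M [ 0.02 -0.02  0.04] w 58.8 q [-0.2   0.3   1.44  0.01  1.4  -1.62]
shift [ 0.0012 -0.2972  0.0371] turn [ 0.014 -0.006  2.203]
```

View pics/i1.png

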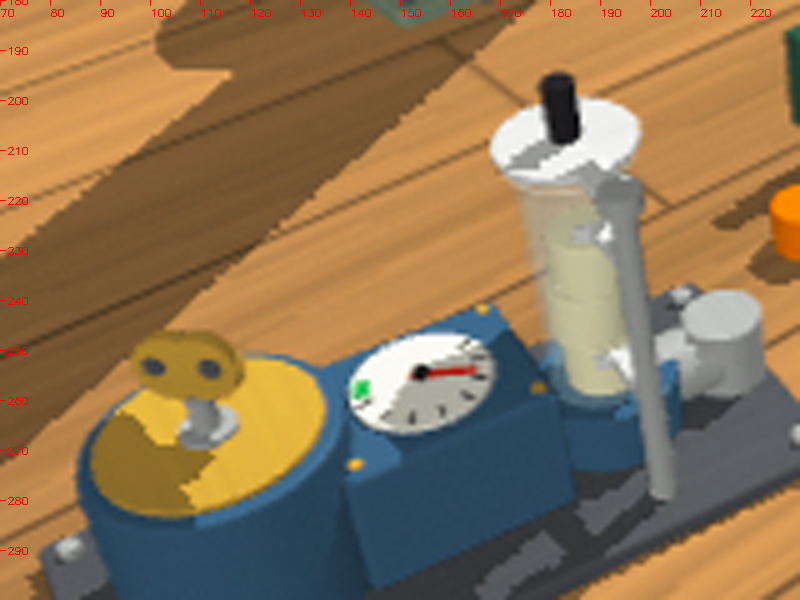

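View pics/i2.png

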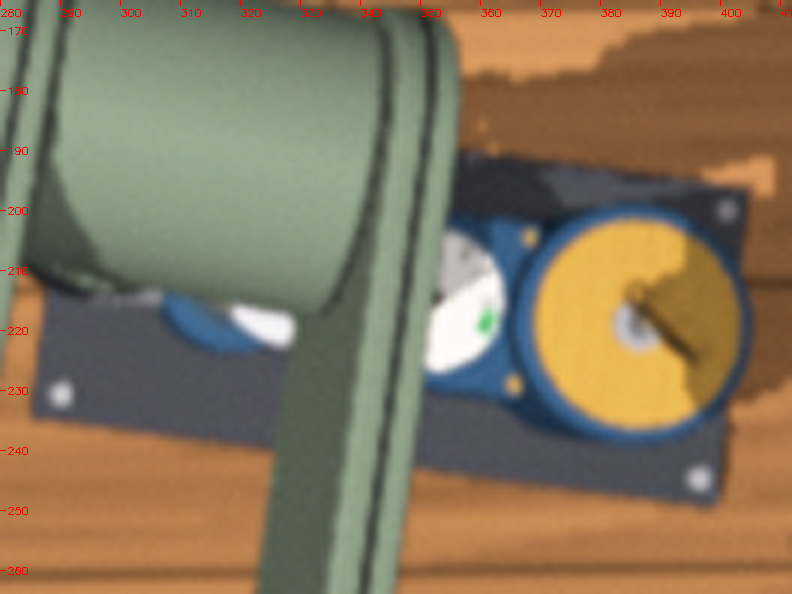

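```bash
python3 - <<'E'
from h import *
c=cam('scene'); print(px2w(c,107.6,253.2,139)); t=cam('top'); print(px2w(t,390.8,218.7,150))
th=-.142; xa=np.array([np.cos(th),np.sin(th)]); ya=np.array([-xa[1],xa[0]]); print(np.array([553.9,-220.5])-175*ya)
E
```

```text
[ 530.24782446 -391.67727789  139.        ]
[ 525.09206989 -389.7468995   150.        ]
[ 529.13342841 -393.7386127 ]
```

```bash
python3 -m creep '[[80,[0,-0.042,0],[0.014,-0.006,0]],[80,[0,-0.042,0],[0,0,0]],[80,[0,-0.042,0],[0,0,0]],[80,[0,-0.042,0],[0,0,0]],[80,[0,-0.042,0],[0,0,0]],[80,[0,-0.042,0],[0,0,0]],[80,[0,-0.042,0],[0,0,0.14]],[80,[0,0,0],[0,0,0.15]],[80,[0,0,0],[0,0,0.15]],[80,[0,0,0],[0,0,0.15]],[80,[0,0,0],[0,0,0.15]],[80,[0,0,0],[0,0,0.15]]]' 40
python3 -m creep '[[80,[0,0,0],[0,0,0.15]],[80,[0,0,0],[0,0,0.15]],[80,[0,0,0],[0,0,0.15]],[80,[0,0,0],[0,0,0.15]],[80,[0,0,0],[0,0,0.15]],[80,[0,0,0],[0,0,0.15]],[80,[0,0,0],[0,0,0.15]],[80,[0,0,0],[0,0,0.15]],[80,[0,0,0],[0,0,0.15]],[80,[0,0,0],[0,0,0]]]'
python3 - <<'E'
from h import *
to(529.3,-393,180,0.78)
E
```

```text
clock: 31.65
position: [514.4, -427.3, 255.6]
eef_rot: [0.503, 0.864, -0.003, 0.005]
ft_force: [-0.5, -0.6, 0.4]
width: 58.5
clock: 32.65
position: [502.0, -443.2, 251.3]
eef_rot: [0.933, 0.359, -0.003, 0.005]
ft_force: [-0.6, -1.1, -0.4]
width: 58.7
t 32.65 tcp [ 502.  -443.2  251.3] z [-0.002 -0.01  -1.   ] yaw(tool x) 0.735 F [-0.6 -1.1 -0.4] M [ 0.07  0.03 -0.  ] w 58.7 q [-0.74  0.45  1.23 -0.01  1.46  0.1 ]
shift [ 0.0545 -0.0194  0.0707] turn [ 0.006  0.009 -0.045]
```

```bash
python3 -m creep '[[80,[0.03,-0.01,0],[0.006,0.009,-0.045]],[80,[0.024,-0.009,0],[0,0,0]],[80,[0,0,0.02],[0,0,0]],[80,[0,0,0.02],[0,0,0]],[80,[0,0,0.01],[0,0,0]],[80,[0,0,0],[0,0,0]]]' 40
python3 - <<'E'
from h import *
to(529.3,-393,150,0.78)
E
```

```text
clock: 33.25
position: [525.3, -397.2, 198.9]
eef_rot: [0.923, 0.385, -0.0, 0.001]
ft_force: [0.7, -0.2, 0.1]
width: 58.9
t 33.25 tcp [ 525.3 -397.2  198.9] z [ 0.    -0.001 -1.   ] yaw(tool x) 0.79 F [ 0.7 -0.2  0.1] M [ 0.04 -0.07 -0.03] w 58.9 q [-0.66  0.45  1.35 -0.    1.34  0.12]
shift [ 0.0058 -0.0002  0.0489] turn [0.001 0.001 0.01 ]
```

```bash
python3 -m creep '[[80,[0.006,0,0.01],[0,0,0.01]],[80,[0,0,0.02],[0,0,0]],[80,[0,0,0.015],[0,0,0]],[80,[0,0,0],[0,0,0]]]' 40
python3 - <<'E'
from h import *
to(529.3,-393,105,0.78)
c=cam('scene'); grid(c,'j1',65,200,100,75)
E
```

```text
clock: 33.65
position: [531.0, -395.0, 154.0]
eef_rot: [0.925, 0.38, 0.001, 0.003]
ft_force: [-0.1, 0.5, -0.1]
width: 58.5
t 33.65 tcp [ 531. -395.  154.] z [ 0.004 -0.004 -1.   ] yaw(tool x) 0.779 F [-0.1  0.5 -0.1] M [-0.01  0.02  0.01] w 58.5 q [-0.66  0.48  1.42 -0.    1.24  0.14]
shift [ 0.0002 -0.0029  0.049 ] turn [ 0.006 -0.    -0.001]
```

View pics/j1.png

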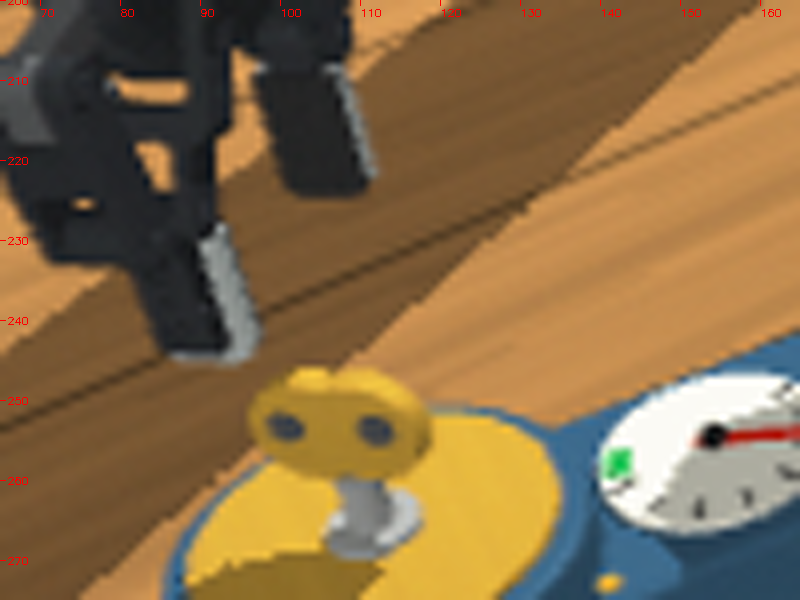

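```bash
python3 -m creep '[[80,[0,-0.003,0.01],[0.006,0,0]],[80,[0,0,0.015],[0,0,0]],[80,[0,0,0.01],[0,0,0]],[80,[0,0,0],[0,0,0]]]' 40
python3 - <<'E'
from h import *
to(529.3,-393,100,0.78)
c=cam('scene'); grid(c,'j2',65,200,100,75)
E
```

```text
clock: 34.1
position: [531.2, -394.4, 121.7]
eef_rot: [0.925, 0.38, 0.002, 0.003]
ft_force: [0.5, -0.6, -0.1]
width: 58.2
t 34.1 tcp [ 531.2 -394.4  121.7] z [ 0.007 -0.004 -1.   ] yaw(tool x) 0.779 F [ 0.5 -0.6 -0.1] M [0.04 0.02 0.01] w 58.2 q [-0.66  0.5   1.47  0.    1.17  0.13]
shift [-0.0004 -0.0025  0.0217] turn [ 0.008 -0.002 -0.001]
```

View pics/j2.png

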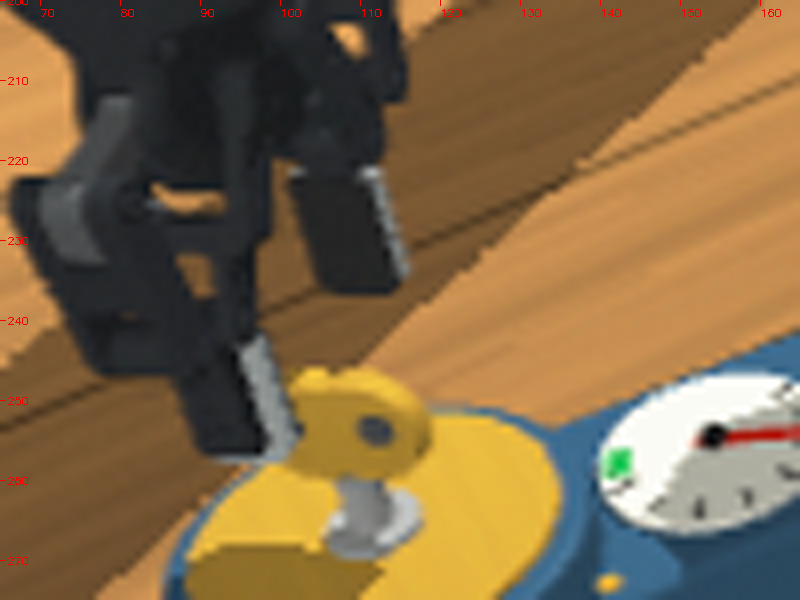

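```bash
python3 -m creep '[[80,[0,-0.003,0.008],[0.008,-0.002,0]],[80,[0,0,0.01],[0,0,0]],[80,[0,0,0],[0,0,0]],[255,[0,0,0],[0,0,0]],[255,[0,0,0],[0,0,0]],[255,[0,0,0],[0,0,0]],[255,[0,0,0],[0,0,0]],[255,[0,0,0],[0,0,0]],[255,[0,0,0],[0,0,0]]]' 60
python3 - <<'E'
from h import *
to(529.3,-393,100,0.78)
c=cam('scene'); grid(c,'j3',65,200,100,75)
E
```

```text
clock: 35.05
position: [528.4, -391.3, 105.1]
eef_rot: [0.925, 0.38, -0.0, -0.001]
ft_force: [-0.4, 0.0, -1.5]
width: 7.5
t 35.05 tcp [ 528.4 -391.3  105.1] z [-0.001  0.001 -1.   ] yaw(tool x) 0.78 F [-0.4  0.  -1.5] M [-0.02  0.02  0.06] w 7.5 q [-0.65  0.51  1.49 -0.    1.14  0.14]
shift [-0.0006  0.0018  0.0051] turn [-0.001  0.    -0.   ]
```

View pics/j3.png

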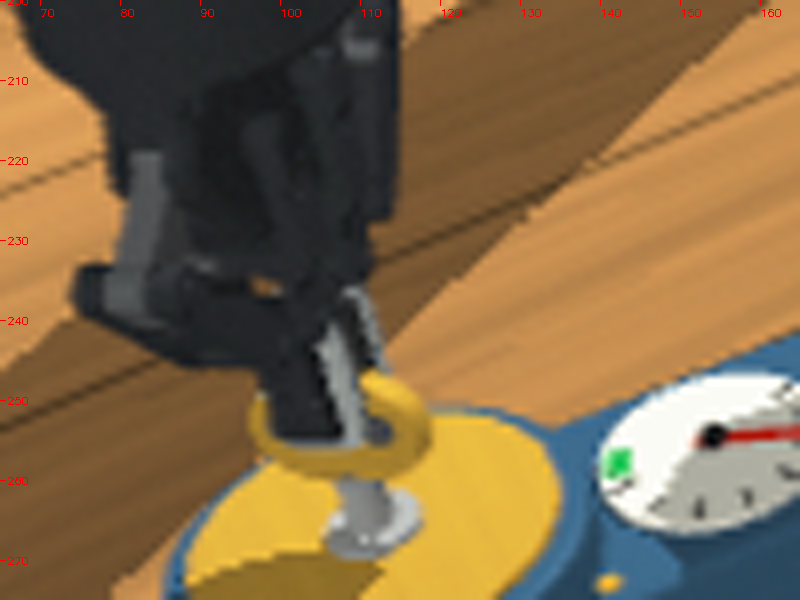

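```bash
python3 -m creep '[[255,[0,0,0],[0,0,0.12]],[255,[0,0,0],[0,0,0.12]],[255,[0,0,0],[0,0,0.12]],[255,[0,0,0],[0,0,0]]]' 80
python3 - <<'E'
from h import *
to(529.3,-393,105,0.78)
E
```

```text
clock: 35.5
position: [528.5, -391.4, 105.2]
eef_rot: [0.979, 0.202, -0.001, -0.001]
ft_force: [-0.4, 1.0, -0.5]
width: 6.9
t 35.5 tcp [ 528.5 -391.4  105.2] z [-0.001  0.001 -1.   ] yaw(tool x) 0.407 F [-0.4  1.  -0.5] M [ 0.05  0.07 -0.07] w 6.9 q [-0.65  0.51  1.49 -0.    1.14  0.51]
shift [0.0001 0.0017 0.0002] turn [-0.001  0.001 -0.373]
```

```bash
python3 - <<'E'
from h import *
c=cam('scene'); grid(c,'j4',65,200,100,75)
E
```

```text
(no output)
```

View pics/j4.png

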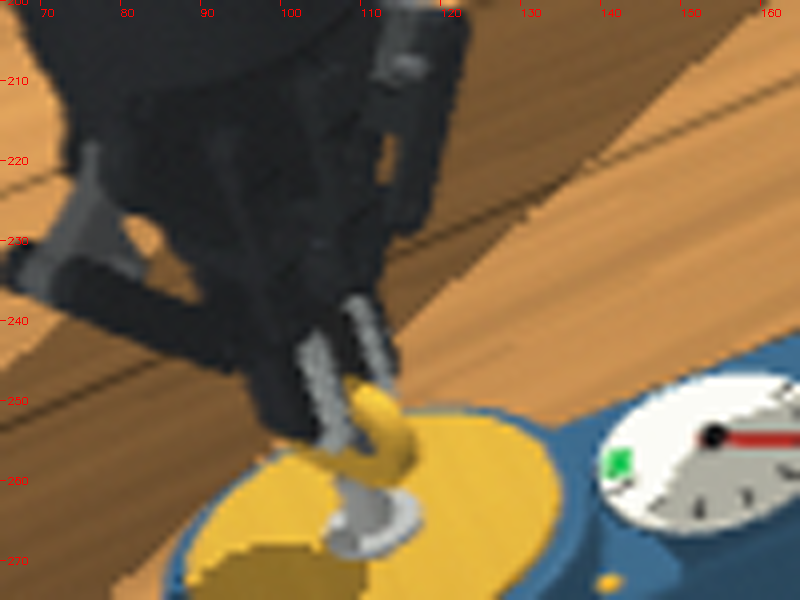

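```bash
python3 -m creep '[[255,[0,0,0],[0,0,0.15]],[255,[0,0,0],[0,0,0.15]],[255,[0,0,0],[0,0,0.15]],[255,[0,0,0],[0,0,0.15]],[255,[0,0,0],[0,0,0.15]],[255,[0,0,0],[0,0,0.15]],[255,[0,0,0],[0,0,0.15]],[255,[0,0,0],[0,0,0.15]],[255,[0,0,0],[0,0,0.15]],[255,[0,0,0],[0,0,0.15]],[255,[0,0,0],[0,0,0.15]],[255,[0,0,0],[0,0,0]]]' 80
python3 - <<'E'
from h import *
to(529.3,-393,105,0)
c=cam('scene'); grid(c,'j5',65,200,100,75)
E
```

```text
clock: 36.75
position: [528.2, -392.0, 105.2]
eef_rot: [0.813, -0.582, -0.001, 0.001]
ft_force: [-0.5, -0.2, -0.3]
width: 6.7
t 36.75 tcp [ 528.2 -392.   105.2] z [-0.003 -0.    -1.   ] yaw(tool x) -1.242 F [-0.5 -0.2 -0.3] M [ 0.1   0.05 -0.03] w 6.7 q [-0.66  0.51  1.49 -0.    1.14  2.16]
shift [ 0.0013 -0.0007  0.0002] turn [ 0.002  0.002 -1.242]
```

View pics/j5.png

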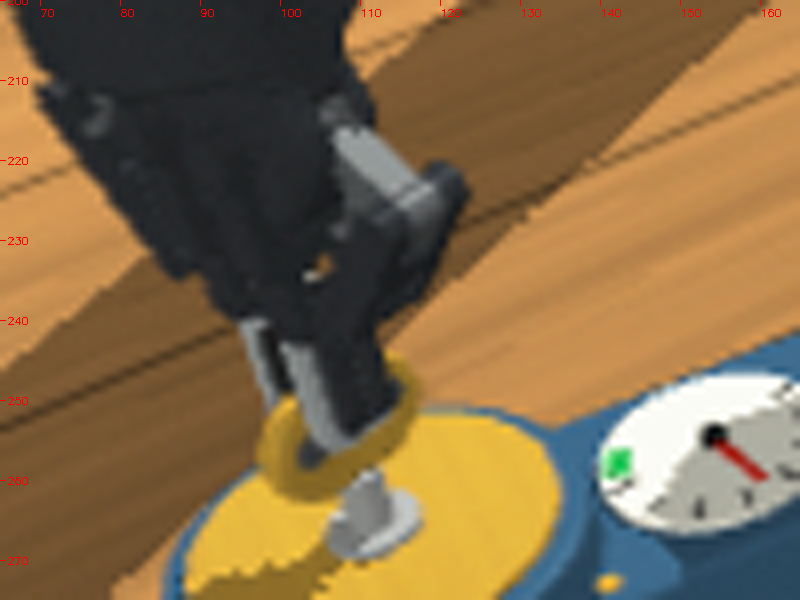

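```bash
python3 -m creep '[[255,[0,0,0],[0,0,0.13]],[255,[0,0,0],[0,0,0.1]],[255,[0,0,0],[0,0,0]],[80,[0,0,0],[0,0,0]],[80,[0,0,0],[0,0,0]],[80,[0,0,0],[0,0,0]],[80,[0,0,-0.015],[0,0,0]],[80,[0,0,-0.02],[0,0,0]],[80,[0,0,-0.02],[0,0,0]],[80,[0,0,0],[0,0,0]]]' 80
python3 - <<'E'
from h import *
to(529,-392.5,155,0)
E
```

```text
clock: 37.8
position: [529.2, -392.8, 162.1]
eef_rot: [0.749, -0.663, 0.0, 0.001]
ft_force: [0.9, -0.4, 1.0]
width: 58.4
t 37.8 tcp [ 529.2 -392.8  162.1] z [-0.001 -0.002 -1.   ] yaw(tool x) -1.449 F [ 0.9 -0.4  1. ] M [ 0.02 -0.01 -0.03] w 58.4 q [-0.66  0.47  1.41 -0.    1.26  2.37]
shift [-0.0004  0.0001  0.0071] turn [ 0.002 -0.    -1.449]
```

```bash
python3 -m creep '[[80,[0,0,0],[0,0,-0.15]],[80,[0,0,0],[0,0,-0.15]],[80,[0,0,0],[0,0,-0.15]],[80,[0,0,0],[0,0,-0.15]],[80,[0,0,0],[0,0,-0.15]],[80,[0,0,0],[0,0,-0.15]],[80,[0,0,0],[0,0,-0.15]],[80,[0,0,0],[0,0,-0.15]],[80,[0,0,0],[0,0,-0.15]],[80,[0,0,0],[0,0,-0.15]],[80,[0,0,0],[0,0,-0.15]],[80,[0,0,0],[0,0,-0.15]]]'
python3 -m creep '[[80,[0,0,0],[0,0,-0.15]],[80,[0,0,0],[0,0,-0.15]],[80,[0,0,0],[0,0,-0.15]],[80,[0,0,0],[0,0,-0.15]],[80,[0,0,0],[0,0,-0.15]],[80,[0,0,0],[0,0,-0.15]],[80,[0,0,0],[0,0,-0.15]],[80,[0,0,0],[0,0,-0.15]],[80,[0,0,0],[0,0,-0.15]],[80,[0,0,0],[0,0,0]]]'
python3 - <<'E'
from h import *
to(528.8,-392.3,105,1.69)
c=cam('scene'); grid(c,'j6',65,200,100,75)
c=cam('top'); grid(c,'j7',340,175,100,75)
E
```

```text
clock: 39.0
position: [526.1, -390.6, 150.2]
eef_rot: [0.984, 0.177, -0.004, -0.003]
ft_force: [-0.4, -0.1, -0.2]
width: 58.6
clock: 40.0
position: [522.6, -388.1, 138.3]
eef_rot: [0.657, 0.754, -0.002, -0.012]
ft_force: [0.6, -0.2, -0.9]
width: 58.5
t 40.0 tcp [ 522.6 -388.1  138.3] z [-0.02   0.013 -1.   ] yaw(tool x) 1.707 F [ 0.6 -0.2 -0.9] M [ 0.02 -0.05  0.03] w 58.5 q [-0.66  0.49  1.44 -0.    1.23 -0.79]
shift [-0.0055  0.0061  0.0331] turn [-0.018 -0.015  0.017]
```

View pics/j6.png

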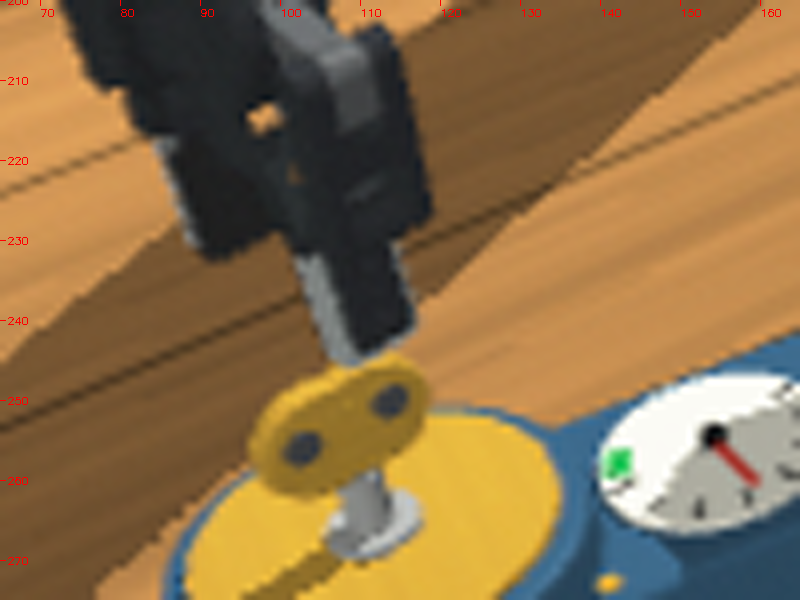

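View pics/j7.png

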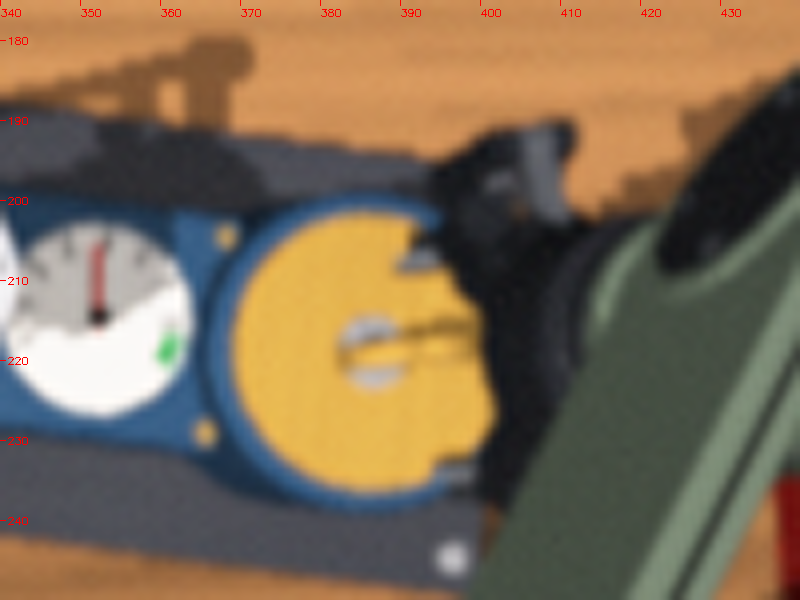

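Pointer now stands at 90° in the top view (key ≈ 4.3), so 4.9 rad remain. Regrip.

```bash
python3 -m creep '[[80,[-0.006,0.006,0],[-0.018,-0.015,0]],[80,[0,0,0],[0,0,0]],[80,[0,0,0.012],[0,0,0]],[80,[0,0,0.008],[0,0,0]],[80,[0,0,0],[0,0,0]]]'
python3 - <<'E'
from h import *
to(528.8,-392.3,105,1.71)
c=cam('scene'); grid(c,'j8',65,200,100,75)
E
```

```text
clock: 40.6
position: [529.8, -393.5, 115.8]
eef_rot: [0.66, 0.751, 0.0, 0.001]
ft_force: [-0.0, 0.7, 0.4]
width: 58.6
t 40.6 tcp [ 529.8 -393.5  115.8] z [ 0.001 -0.001 -1.   ] yaw(tool x) 1.699 F [-0.   0.7  0.4] M [-0.01  0.02  0.02] w 58.6 q [-0.66  0.51  1.47  0.    1.16 -0.79]
shift [ 0.0014 -0.0008  0.0108] turn [ 0.001  0.001 -0.011]
```

View pics/j8.png

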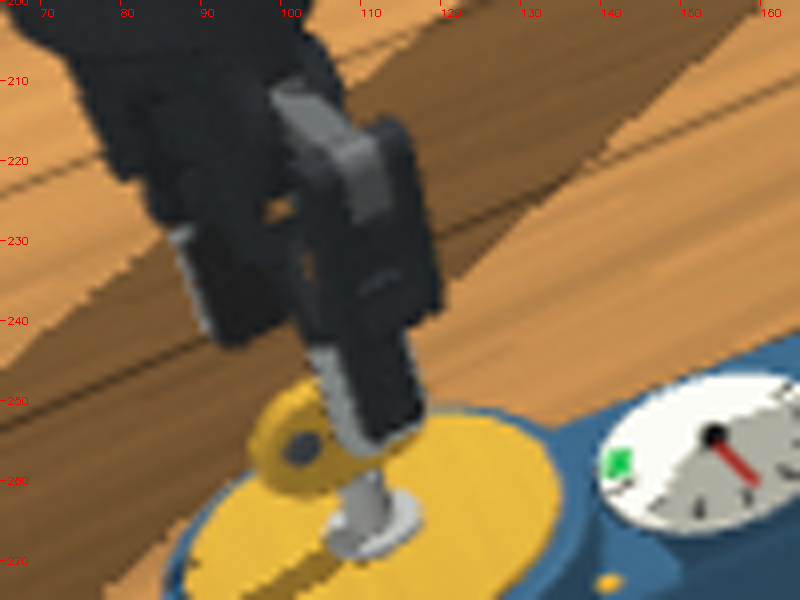

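Straddling. Descend 10 mm, close, and wind.

```bash
python3 -m creep '[[80,[0.001,-0.001,0.01],[0,0,0]],[80,[0,0,0],[0,0,0]],[255,[0,0,0],[0,0,0]],[255,[0,0,0],[0,0,0]],[255,[0,0,0],[0,0,0]],[255,[0,0,0],[0,0,0]],[255,[0,0,0],[0,0,0]],[255,[0,0,0],[0,0,0]],[255,[0,0,0],[0,0,0.12]],[255,[0,0,0],[0,0,0.12]],[255,[0,0,0],[0,0,0]]]' 80
python3 - <<'E'
from h import *
to(528.8,-392.3,105,1.71)
E
```

```text
clock: 41.75
position: [528.1, -392.9, 105.8]
eef_rot: [0.748, 0.664, -0.0, 0.001]
ft_force: [-1.0, 0.0, -0.0]
width: 6.9
t 41.75 tcp [ 528.1 -392.9  105.8] z [ 0.    -0.001 -1.   ] yaw(tool x) 1.452 F [-1.  0. -0.] M [-0.05  0.01 -0.04] w 6.9 q [-0.66  0.51  1.49 -0.    1.14 -0.54]
shift [0.0007 0.0006 0.0008] turn [ 0.     0.001 -0.258]
```

```bash
python3 -m creep '[[255,[0,0,0],[0,0,0.15]],[255,[0,0,0],[0,0,0.15]],[255,[0,0,0],[0,0,0.15]],[255,[0,0,0],[0,0,0.15]],[255,[0,0,0],[0,0,0.15]],[255,[0,0,0],[0,0,0.15]],[255,[0,0,0],[0,0,0.15]],[255,[0,0,0],[0,0,0.15]],[255,[0,0,0],[0,0,0.15]],[255,[0,0,0],[0,0,0.15]],[255,[0,0,0],[0,0,0.15]],[255,[0,0,0],[0,0,0]]]' 80
python3 - <<'E'
from h import *
to(528.8,-392.3,105,1.71)
c=cam('scene'); grid(c,'j9',65,200,100,75)
E
```

```text
clock: 42.95
position: [526.8, -391.4, 105.8]
eef_rot: [0.995, -0.099, -0.001, -0.0]
ft_force: [-0.4, -0.4, -0.3]
width: 6.6
t 42.95 tcp [ 526.8 -391.4  105.8] z [-0.003  0.001 -1.   ] yaw(tool x) -0.198 F [-0.4 -0.4 -0.3] M [-0.1   0.12 -0.05] w 6.6 q [-0.66  0.51  1.49 -0.    1.14  1.11]
shift [0.0021 0.0005 0.0008] turn [-0.003  0.002 -1.908]
```

View pics/j9.png

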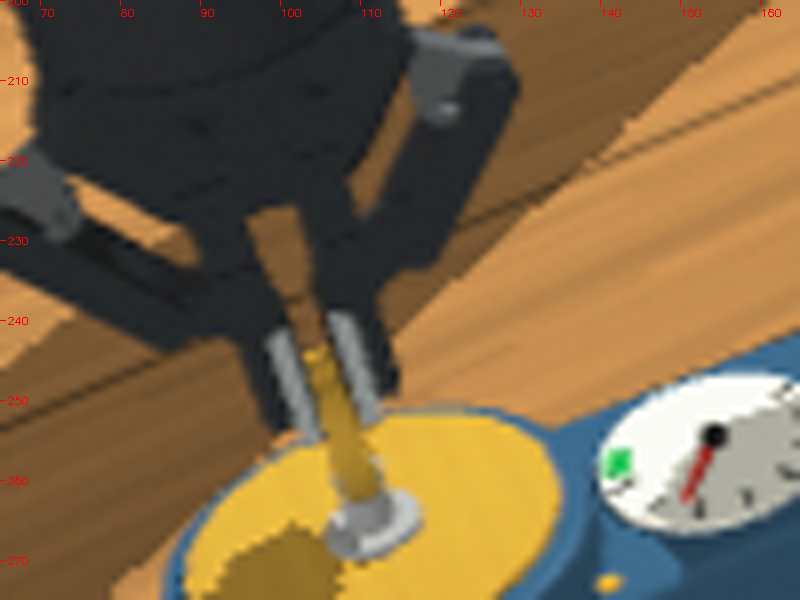

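```bash
python3 -m creep '[[255,[0.001,0,0],[0,0,0.15]],[255,[0,0,0],[0,0,0.15]],[255,[0,0,0],[0,0,0.15]],[255,[0,0,0],[0,0,0.15]],[255,[0,0,0],[0,0,0.15]],[255,[0,0,0],[0,0,0.15]],[255,[0,0,0],[0,0,0.15]],[255,[0,0,0],[0,0,0.15]],[255,[0,0,0],[0,0,0]]]' 80
python3 - <<'E'
from h import *
st()
E
python3 -m creep '[[80,[0,0,0],[0,0,0]],[80,[0,0,0],[0,0,0]],[80,[0,0,0],[0,0,0]],[80,[0,0,-0.02],[0,0,0]],[80,[0,0,-0.025],[0,0,0]],[80,[0,0,-0.025],[0,0,0]],[80,[0,0,0],[0,0,0]]]' 80
python3 - <<'E'
from h import *
st()
E
```

```text
clock: 43.9
position: [527.9, -390.3, 105.8]
eef_rot: [0.767, -0.641, -0.002, 0.0]
ft_force: [-0.8, 0.9, -0.0]
width: 6.9
t 43.9 tcp [ 527.9 -390.3  105.8] z [-0.004  0.002 -1.   ] yaw(tool x) -1.392 F [-0.8  0.9 -0. ] M [ 0.02  0.13 -0.04] w 6.9 q [-0.65  0.51  1.49 -0.    1.14  2.31]
clock: 44.6
position: [528.7, -390.6, 177.7]
eef_rot: [0.773, -0.634, -0.002, -0.0]
ft_force: [0.1, -0.9, 1.3]
width: 58.6
t 44.6 tcp [ 528.7 -390.6  177.7] z [-0.003  0.003 -1.   ] yaw(tool x) -1.374 F [ 0.1 -0.9  1.3] M [-0.05 -0.03  0.01] w 58.6 q [-0.65  0.46  1.38  0.    1.3   2.29]
```

```bash
python3 -m creep '[[80,[0,0,0],[0,0,-0.15]],[80,[0,0,0],[0,0,-0.15]],[80,[0,0,0],[0,0,-0.15]],[80,[0,0,0],[0,0,-0.15]],[80,[0,0,0],[0,0,-0.15]],[80,[0,0,0],[0,0,-0.15]],[80,[0,0,0],[0,0,-0.15]],[80,[0,0,0],[0,0,-0.15]],[80,[0,0,0],[0,0,-0.15]],[80,[0,0,0],[0,0,-0.15]],[80,[0,0,0],[0,0,-0.15]],[80,[0,0,0],[0,0,-0.15]]]'
python3 -m creep '[[80,[0,0,0],[0,0,-0.15]],[80,[0,0,0],[0,0,-0.15]],[80,[0,0,0],[0,0,-0.15]],[80,[0,0,0],[0,0,-0.15]],[80,[0,0,0],[0,0,-0.15]],[80,[0,0,0],[0,0,-0.15]],[80,[0,0,0],[0,0,-0.15]],[80,[0,0,0],[0,0,-0.15]],[80,[0,0,0],[0,0,-0.15]],[80,[0,0,0],[0,0,0]]]'
python3 - <<'E'
from h import *
to(528.8,-392.3,120,1.75)
c=cam('scene'); grid(c,'j10',65,200,100,75)
c=cam('top'); grid(c,'j11',340,175,100,75)
E
```

```text
clock: 45.8
position: [525.9, -388.0, 167.5]
eef_rot: [0.977, 0.214, -0.004, -0.006]
ft_force: [0.2, -0.1, 0.6]
width: 58.6
clock: 46.8
position: [522.7, -385.2, 156.8]
eef_rot: [0.628, 0.778, 0.001, -0.014]
ft_force: [0.0, 0.4, -0.3]
width: 58.7
t 46.8 tcp [ 522.7 -385.2  156.8] z [-0.02   0.019 -1.   ] yaw(tool x) 1.783 F [ 0.   0.4 -0.3] M [ 0.03 -0.04 -0.  ] w 58.7 q [-0.65  0.48  1.42  0.    1.28 -0.87]
shift [-0.009   0.005   0.0365] turn [-0.016 -0.022  0.033]
```

View pics/j10.png

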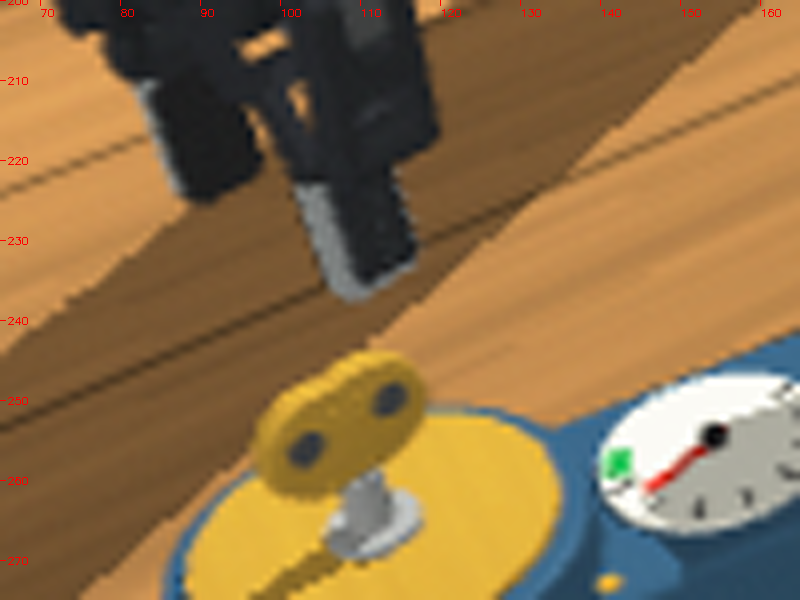

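View pics/j11.png

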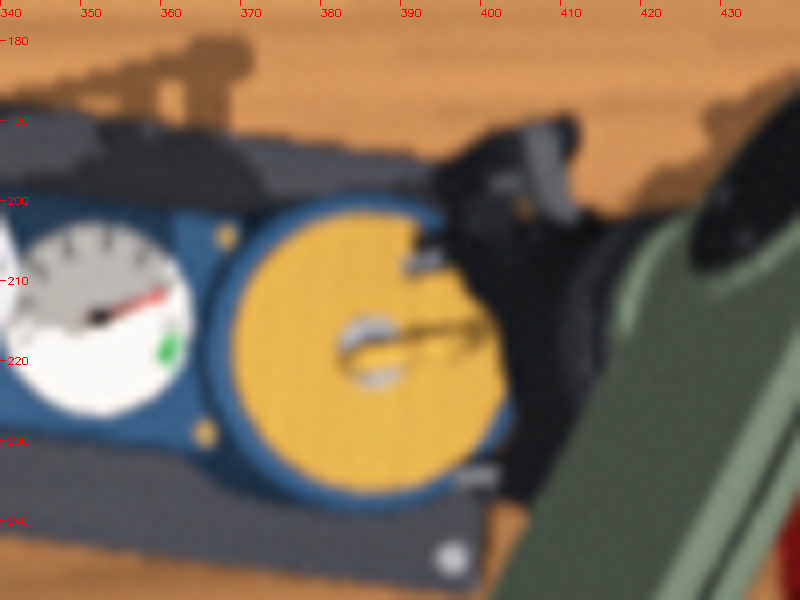

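```bash
python3 -m creep '[[80,[-0.009,0.005,0],[-0.016,-0.022,0]],[80,[0,0,0],[0,0,0]],[80,[0,0,0.015],[0,0,0]],[80,[0,0,0.015],[0,0,0]],[80,[0,0,0.008],[0,0,0]],[80,[0,0,0],[0,0,0]]]'
python3 - <<'E'
from h import *
to(528.8,-392.3,105,1.77)
c=cam('scene'); grid(c,'j12',65,200,100,75)
E
```

```text
clock: 47.5
position: [530.8, -394.5, 117.8]
eef_rot: [0.632, 0.775, 0.0, 0.002]
ft_force: [-0.5, 0.2, 0.0]
width: 58.7
t 47.5 tcp [ 530.8 -394.5  117.8] z [ 0.004 -0.003 -1.   ] yaw(tool x) 1.773 F [-0.5  0.2  0. ] M [0.04 0.02 0.  ] w 58.7 q [-0.66  0.5   1.47 -0.    1.16 -0.86]
shift [ 0.0026 -0.0016  0.0128] turn [0.003 0.004 0.003]
```

View pics/j12.png

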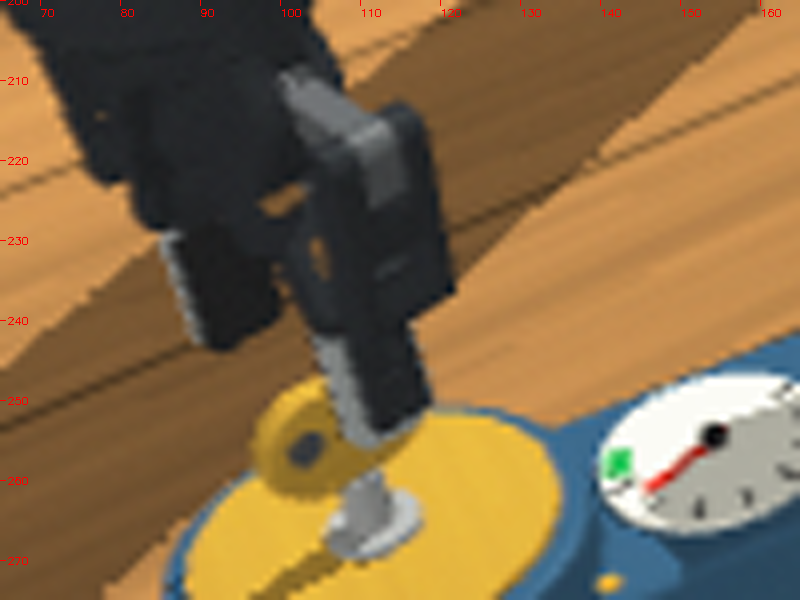

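```bash
python3 -m creep '[[80,[0.003,-0.001,0.011],[0.003,0.004,0]],[80,[0,0,0],[0,0,0]],[255,[0,0,0],[0,0,0]],[255,[0,0,0],[0,0,0]],[255,[0,0,0],[0,0,0]],[255,[0,0,0],[0,0,0]],[255,[0,0,0],[0,0,0]],[255,[0,0,0],[0,0,0]]]' 80
python3 - <<'E'
from h import *
to(528.8,-392.3,105,1.77)
E
python3 -m creep '[[255,[0,0,0],[0,0,0.12]],[255,[0,0,0],[0,0,0.15]],[255,[0,0,0],[0,0,0.15]],[255,[0,0,0],[0,0,0.15]],[255,[0,0,0],[0,0,0.15]],[255,[0,0,0],[0,0,0.15]],[255,[0,0,0],[0,0,0.15]],[255,[0,0,0],[0,0,0.15]],[255,[0,0,0],[0,0,0.15]],[255,[0,0,0],[0,0,0.12]],[255,[0,0,0],[0,0,0]]]' 80
python3 - <<'E'
from h import *
st()
c=cam('scene'); grid(c,'j13',65,200,100,75)
c=cam('top'); grid(c,'j14',320,175,100,75)
E
```

```text
clock: 48.35
position: [528.5, -393.0, 108.9]
eef_rot: [0.632, 0.775, -0.001, 0.001]
ft_force: [-0.3, -0.0, -1.2]
width: 6.7
t 48.35 tcp [ 528.5 -393.   108.9] z [-0.    -0.003 -1.   ] yaw(tool x) 1.774 F [-0.3 -0.  -1.2] M [-0.   -0.02  0.14] w 6.7 q [-0.66  0.51  1.49 -0.    1.14 -0.86]
shift [0.0007 0.0004 0.0039] turn [-0.001  0.003  0.004]
clock: 49.45
position: [526.8, -392.2, 109.0]
eef_rot: [0.987, 0.161, -0.003, 0.001]
ft_force: [-0.4, 0.2, -0.5]
width: 6.6
t 49.45 tcp [ 526.8 -392.2  109. ] z [-0.005 -0.002 -1.   ] yaw(tool x) 0.323 F [-0.4  0.2 -0.5] M [-0.07  0.09 -0.04] w 6.6 q [-0.65  0.51  1.49 -0.01  1.15  0.59]
```

View pics/j13.png

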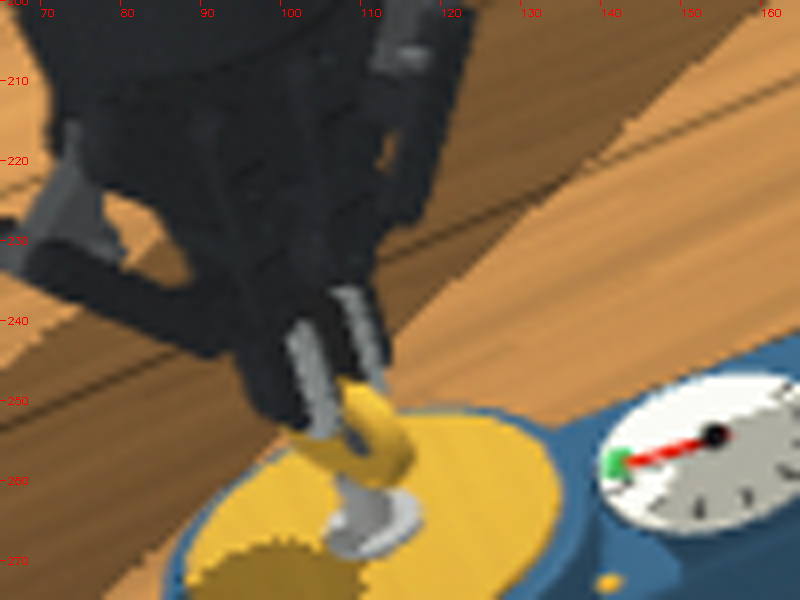

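View pics/j14.png

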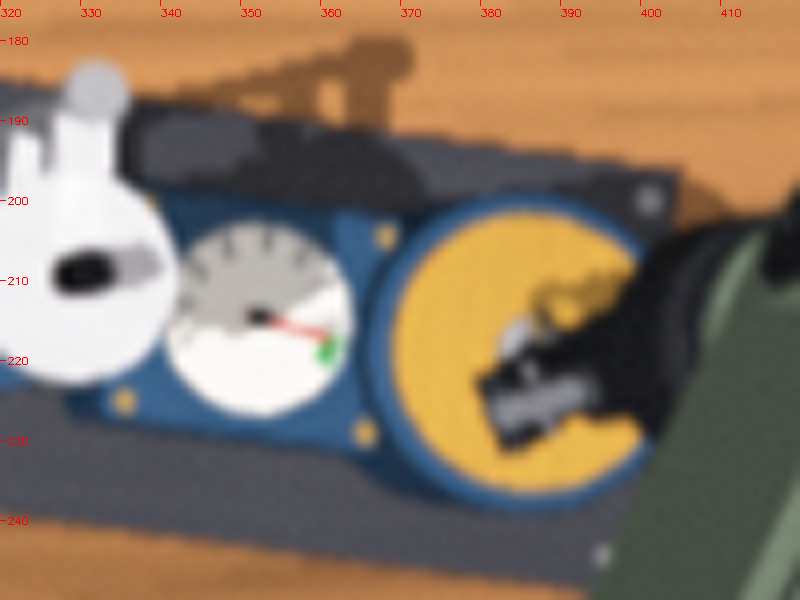

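```bash
python3 -m creep '[[255,[0.001,0,0],[0,0,0.13]],[255,[0,0,0],[0,0,0.13]],[255,[0,0,0],[0,0,0.13]],[255,[0,0,0],[0,0,0.12]],[255,[0,0,0],[0,0,0]]]' 80
python3 - <<'E'
from h import *
st()
c=cam('scene'); grid(c,'j15',130,235,40,30)
c=cam('top'); grid(c,'j16',335,195,40,30)
E
```

```text
clock: 50.05
position: [526.6, -391.4, 109.0]
eef_rot: [0.995, -0.095, -0.004, 0.001]
ft_force: [-0.8, -0.5, -1.0]
width: 6.5
t 50.05 tcp [ 526.6 -391.4  109. ] z [-0.008 -0.001 -1.   ] yaw(tool x) -0.191 F [-0.8 -0.5 -1. ] M [-0.01  0.12 -0.06] w 6.5 q [-0.65  0.51  1.49 -0.01  1.15  1.11]
```

View pics/j15.png

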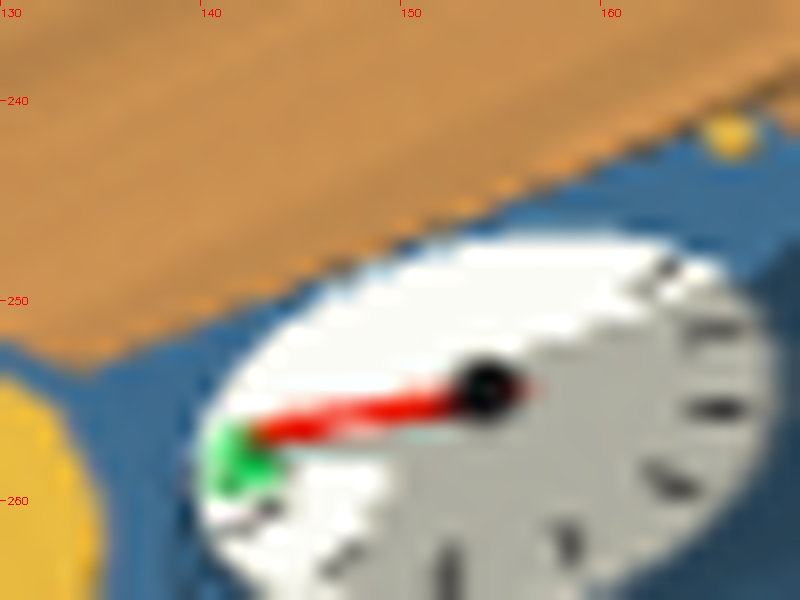

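View pics/j16.png

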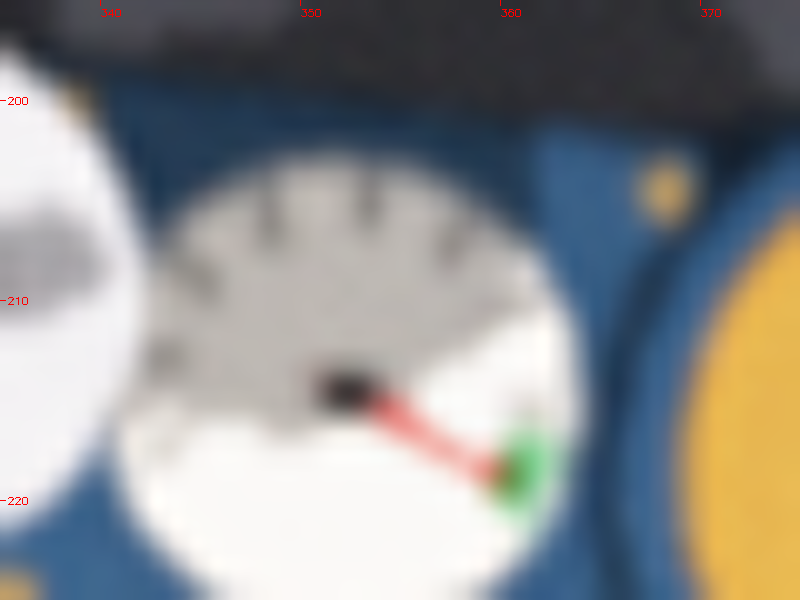

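Pointer is inside the green, about 5° past its middle. Release, lift and check.

```bash
python3 -m creep '[[80,[0,0,0],[0,0,0]],[80,[0,0,0],[0,0,0]],[80,[0,0,0],[0,0,0]],[80,[0,0,-0.02],[0,0,0]],[80,[0,0,-0.03],[0,0,0]],[80,[0,0,-0.04],[0,0,0]],[80,[0,0,-0.03],[0,0,0]],[255,[-0.03,-0.03,0],[0,0,-0.1]],[255,[-0.03,-0.04,0],[0,0,-0.09]],[255,[0,0,0],[0,0,0]]]' 40
python3 - <<'E'
from h import *
to(345,189,200,0)
c=cam('scene'); grid(c,'l1',70,180,160,120)
c=cam('top'); grid(c,'l2',95,185,160,95)
grid(c,'l3',315,180,90,65)
E
```

```text
clock: 51.15
position: [476.9, -312.9, 233.7]
eef_rot: [1.0, 0.009, -0.002, 0.0]
ft_force: [0.1, -0.5, 0.2]
width: 15.2
t 51.15 tcp [ 476.9 -312.9  233.7] z [-0.004 -0.001 -1.   ] yaw(tool x) 0.017 F [ 0.1 -0.5  0.2] M [-0.01 -0.02  0.01] w 15.2 q [-0.6   0.29  1.51 -0.    1.34  0.96]
shift [-0.1232 -0.5041  0.0337] turn [0.001 0.004 0.017]
```

View pics/l1.png

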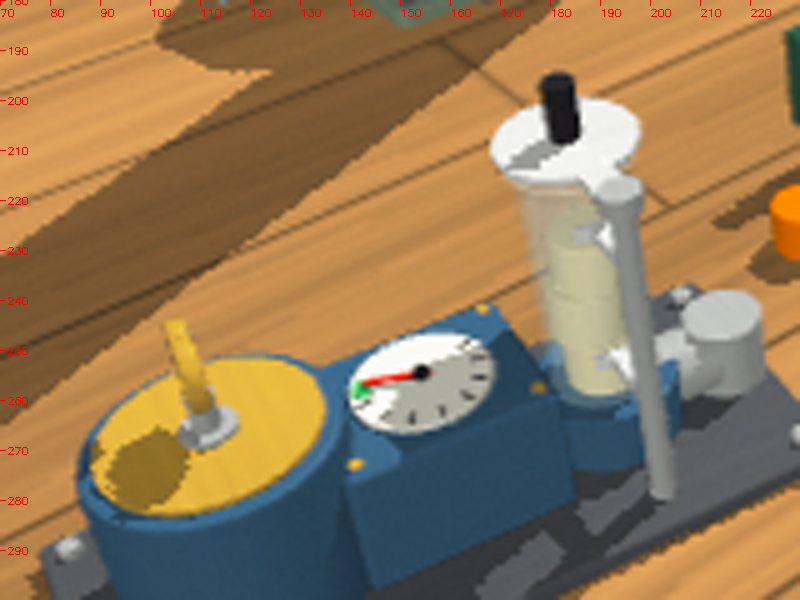

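View pics/l2.png

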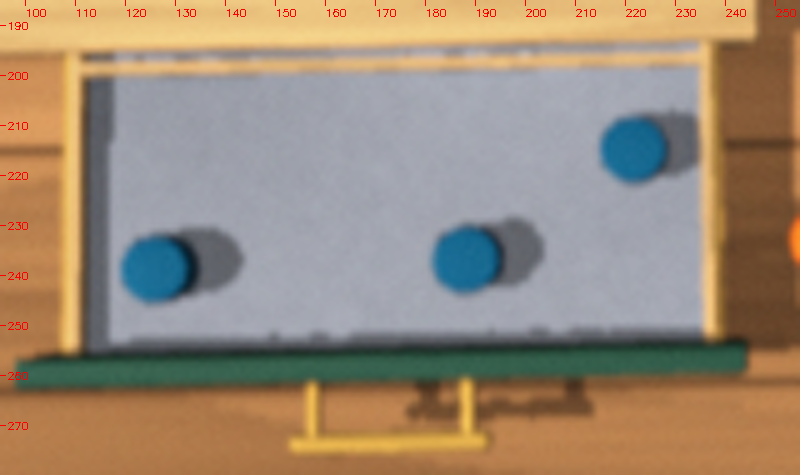

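View pics/l3.png

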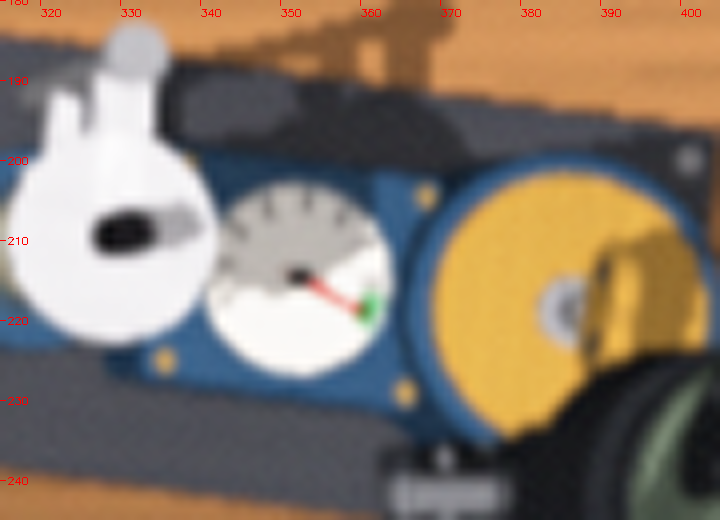

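```bash
python3 -m creep '[[255,[-0.011,-0.045,0],[0,0,0]],[255,[-0.011,-0.045,0],[0,0,0]],[255,[-0.011,-0.045,0],[0,0,0]],[255,[-0.011,-0.045,0],[0,0,0]],[255,[-0.011,-0.045,0],[0,0,0]],[255,[-0.011,-0.045,0],[0,0,0]],[255,[-0.011,-0.045,0],[0,0,0]],[255,[-0.011,-0.045,0],[0,0,0]],[255,[-0.011,-0.045,0],[0,0,0]],[255,[-0.011,-0.045,0],[0,0,0]],[255,[0,0,0],[0,0,0]]]' 40
python3 - <<'E'
from h import *
to(345,189,100,0)
E
```

```text
clock: 52.35
position: [379.5, 141.5, 231.4]
eef_rot: [1.0, 0.001, 0.008, 0.003]
ft_force: [-0.2, -1.0, 0.0]
width: -0.1
t 52.35 tcp [379.5 141.5 231.4] z [ 0.017 -0.006 -1.   ] yaw(tool x) 0.002 F [-0.2 -1.   0. ] M [-0.09 -0.01 -0.06] w -0.1 q [ 0.34  0.02  1.85 -0.01  1.26  1.91]
shift [-0.0366 -0.0483  0.1305] turn [ 0.006 -0.017  0.002]
```

```bash
python3 -m creep '[[255,[-0.018,-0.024,0],[0.006,-0.017,0]],[255,[-0.018,-0.024,0],[0,0,0]],[255,[0,0,0],[0,0,0]],[255,[0,0,0.03],[0,0,0]],[255,[0,0,0.03],[0,0,0]],[255,[0,0,0],[0,0,0]]]' 40
python3 - <<'E'
from h import *
to(350,189,55,0)
c=cam('scene'); grid(c,'m1',210,100,130,97)
c=cam('top'); grid(c,'m2',110,235,120,80)
E
```

```text
clock: 52.95
position: [353.1, 192.2, 171.8]
eef_rot: [1.0, 0.001, 0.005, -0.0]
ft_force: [-0.9, -0.1, 0.8]
width: 0.2
t 52.95 tcp [353.1 192.2 171.8] z [ 0.009  0.001 -1.   ] yaw(tool x) 0.003 F [-0.9 -0.1  0.8] M [-0.    0.06 -0.03] w 0.2 q [ 0.47  0.06  1.97 -0.    1.11  2.04]
shift [-0.0042  0.0033  0.1167] turn [-0.001 -0.009  0.003]
```

View pics/m1.png

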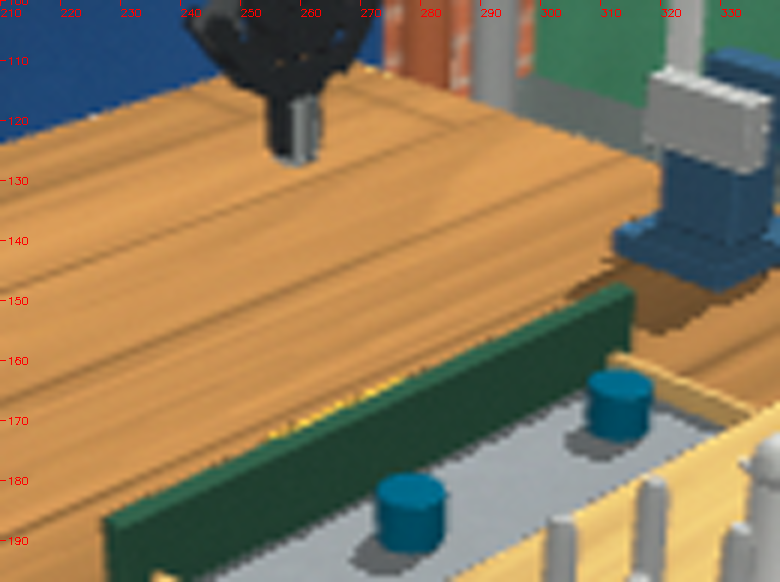

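View pics/m2.png

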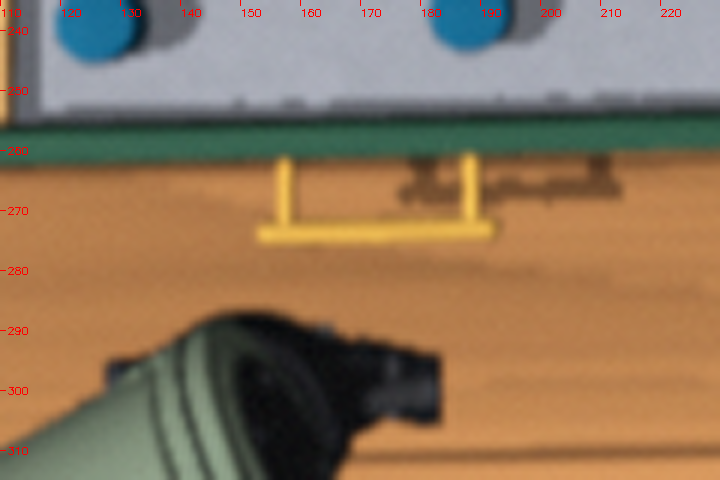

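```bash
python3 -m creep '[[255,[-0.005,0.003,0.02],[0,-0.009,0]],[255,[-0.002,0,0.03],[0,-0.003,0]],[255,[-0.002,0,0.02],[0,-0.003,0]],[255,[0,0,0],[0,0,0]]]' 40
python3 - <<'E'
from h import *
to(348,189,32,0)
E
```

```text
clock: 53.45
position: [355.7, 192.1, 110.2]
eef_rot: [1.0, -0.001, 0.008, -0.005]
ft_force: [0.3, -0.3, 0.6]
width: 0.2
t 53.45 tcp [355.7 192.1 110.2] z [ 0.015  0.011 -1.   ] yaw(tool x) -0.001 F [ 0.3 -0.3  0.6] M [-0.02 -0.    0.03] w 0.2 q [0.46 0.12 2.07 0.   0.93 2.03]
shift [-0.0088  0.0039  0.078 ] turn [-0.011 -0.015 -0.001]
```

```bash
python3 -m creep '[[255,[-0.009,0.004,0],[-0.011,-0.015,0]],[255,[0,0,0.02],[0,0,0]],[255,[-0.002,0,0.02],[0,-0.004,0]],[255,[-0.001,0,0.02],[0,-0.004,0]],[255,[0,0,0],[0,0,0]]]' 40
python3 - <<'E'
from h import *
to(350,189,32,0)
c=cam('scene'); grid(c,'m3',210,100,130,97)
E
```

```text
clock: 53.95
position: [351.1, 190.4, 57.6]
eef_rot: [1.0, -0.002, 0.003, -0.003]
ft_force: [-0.2, -0.8, 0.5]
width: -0.4
t 53.95 tcp [351.1 190.4  57.6] z [ 0.006  0.006 -1.   ] yaw(tool x) -0.003 F [-0.2 -0.8  0.5] M [ 0.01 -0.01  0.03] w -0.4 q [0.47 0.2  2.15 0.   0.79 2.04]
shift [-0.0013  0.0015  0.0256] turn [-0.006 -0.006 -0.003]
```

View pics/m3.png

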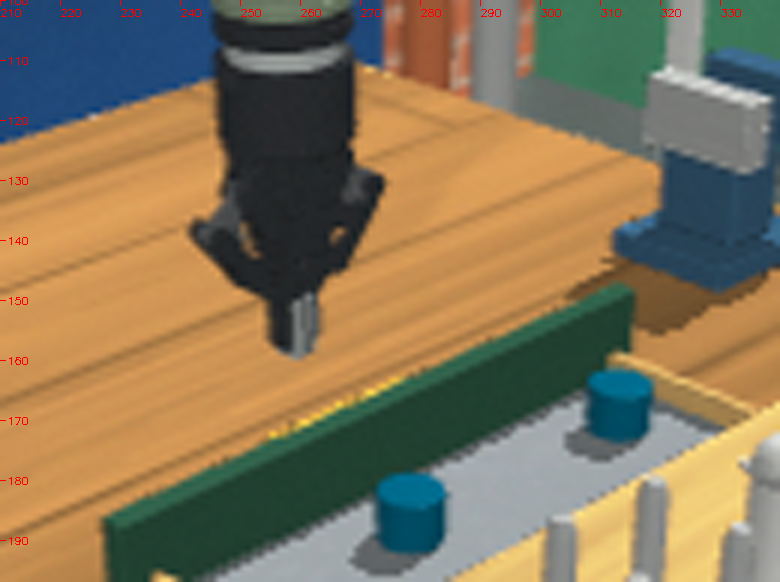

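```bash
python3 -m creep '[[255,[-0.001,0.001,0.012],[-0.006,-0.006,0]],[255,[0,0,0.012],[0,0,0]],[255,[0,0,0],[0,0,0]],[255,[0.01,0,0],[0,0,0]],[255,[0.01,0,0],[0,0,0]],[255,[0.01,0,0],[0,0,0]],[255,[0,0,0],[0,0,0]]]' 40
python3 - <<'E'
from h import *
to(530,189,32,0)
c=cam('top'); grid(c,'m4',90,185,160,110)
E
```

```text
clock: 54.7
position: [390.3, 192.6, 40.2]
eef_rot: [1.0, -0.001, 0.008, -0.003]
ft_force: [0.6, -0.1, -0.2]
width: 0.1
t 54.7 tcp [390.3 192.6  40.2] z [ 0.016  0.006 -1.   ] yaw(tool x) -0.003 F [ 0.6 -0.1 -0.2] M [ 0.02 -0.02 -0.01] w 0.1 q [ 0.43  0.27  2.1  -0.    0.75  2.01]
shift [0.1395 0.0032 0.0104] turn [-0.006 -0.016 -0.003]
```

View pics/m4.png

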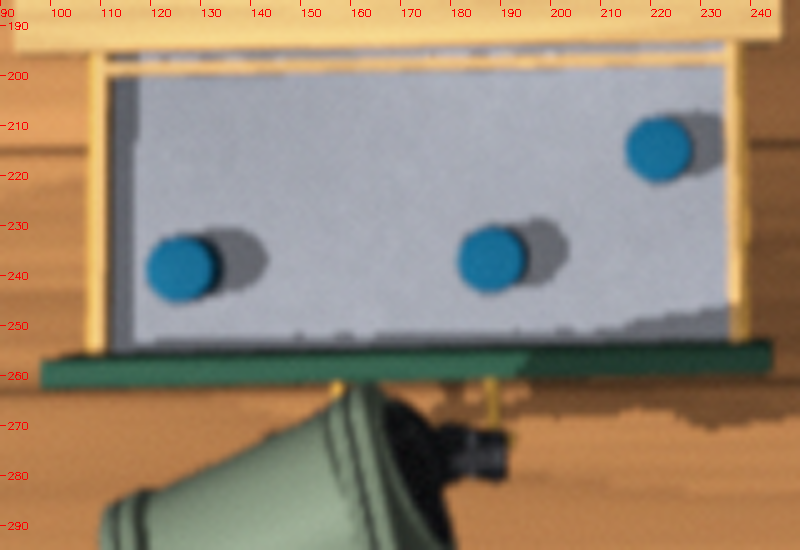

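```bash
python3 - <<'E'
from h import *
c=cam('scene'); grid(c,'m5',220,120,100,75)
t=cam('top')
print('bar px top; at z 63:',px2w(t,172,273.5,63),'z 80',px2w(t,172,273.5,80))
print(w2px(t,[390,192,68]), w2px(c,[390,192,68]))
E
```

```text
bar px top; at z 63: [381.25145805 193.49677857  63.        ] z 80 [383.2157864  190.66616038  80.        ]
[172.25705138 270.4855487 ] [267.25823388 168.54074496]
```

View pics/m5.png

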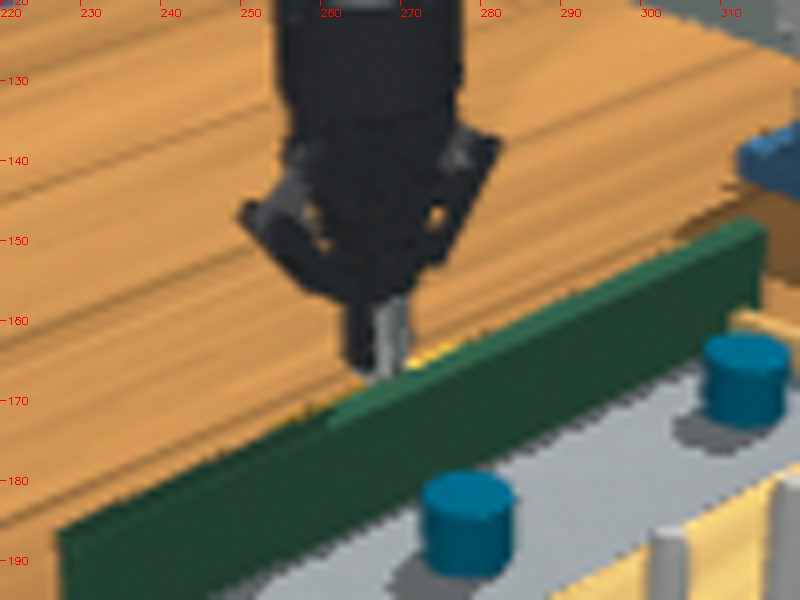

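The finger has passed over the bar and stands between bar and panel, tip px (268,168) with gold on both sides. I'll push on the panel face itself, watching height.

```bash
python3 -m creep '[[255,[0.008,0.003,0],[-0.006,-0.016,0]],[255,[0.01,0,0],[0,0,0]],[255,[0.01,0,0],[0,0,0]],[255,[0.01,0,0],[0,0,0]],[255,[0,0,0],[0,0,0]]]' 40
python3 - <<'E'
from h import *
to(530,189,40,0)
c=cam('top'); grid(c,'m6',90,185,160,110)
E
```

```text
clock: 55.35
position: [427.9, 188.4, 39.4]
eef_rot: [1.0, -0.001, -0.003, 0.001]
ft_force: [0.1, -0.5, 0.3]
width: -0.1
t 55.35 tcp [427.9 188.4  39.4] z [-0.006 -0.002 -1.   ] yaw(tool x) -0.002 F [ 0.1 -0.5  0.3] M [-0.03 -0.02  0.03] w -0.1 q [0.39 0.32 2.02 0.   0.81 1.96]
shift [ 0.1021 -0.0008 -0.0013] turn [ 0.002  0.006 -0.002]
```

View pics/m6.png

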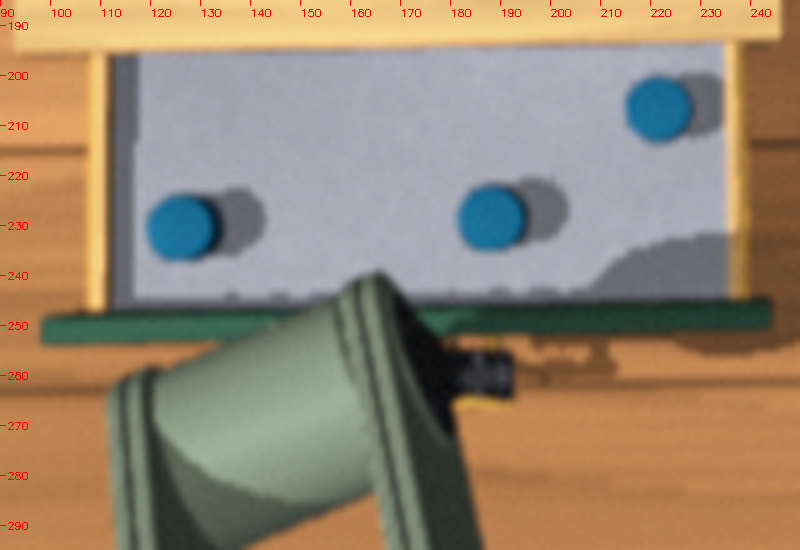

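```bash
python3 -m creep '[[255,[0.01,0,0],[0,0.004,0]],[255,[0.01,0,0],[0,0,0]],[255,[0.01,0,0],[0,0,0]],[255,[0.01,0,0],[0,0,0]],[255,[0.01,0,0],[0,0,0]],[255,[0.01,0,0],[0,0,0]],[255,[0.01,0,0],[0,0,0]],[255,[0.01,0,0],[0,0,0]],[255,[0,0,0],[0,0,0]]]' 40
python3 - <<'E'
from h import *
to(560,189,40,0)
c=cam('top'); grid(c,'m7',90,145,160,110)
E
```

```text
clock: 56.3
position: [513.7, 188.1, 38.4]
eef_rot: [1.0, -0.001, -0.002, 0.001]
ft_force: [0.4, 0.1, -0.5]
width: -0.0
t 56.3 tcp [513.7 188.1  38.4] z [-0.004 -0.002 -1.   ] yaw(tool x) -0.002 F [ 0.4  0.1 -0.5] M [0.04 0.01 0.  ] w -0.0 q [ 0.33  0.43  1.84 -0.    0.88  1.9 ]
shift [ 0.0463 -0.001  -0.0018] turn [ 0.002  0.004 -0.002]
```

View pics/m7.png

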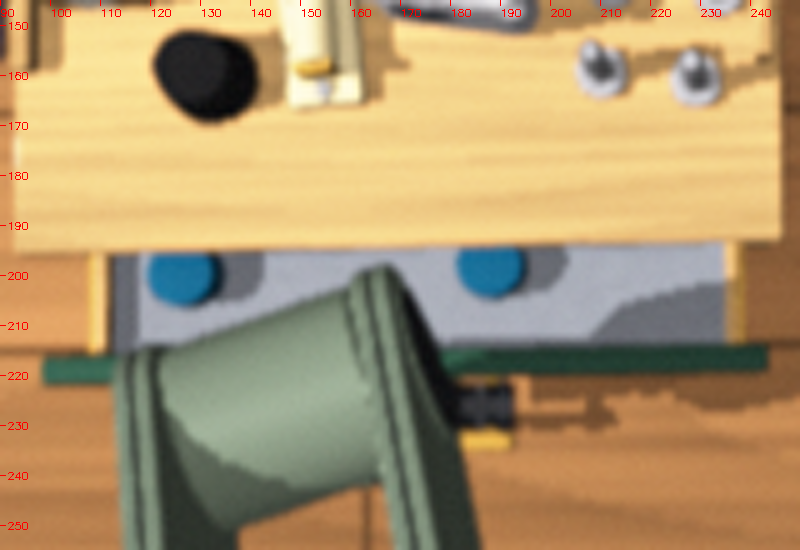

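```bash
python3 -m creep '[[255,[0.01,0,0],[0,0.004,0]],[255,[0.01,0,0],[0,0,0]],[255,[0.01,0,0],[0,0,0]],[255,[0.01,0,0],[0,0,0]],[255,[0,0,0],[0,0,0]]]' 40
python3 - <<'E'
from h import *
to(575,189,40,0)
c=cam('top'); grid(c,'m8',90,145,160,110)
c=cam('scene'); grid(c,'m9',220,110,130,97)
E
```

```text
clock: 56.85
position: [555.0, 187.7, 37.9]
eef_rot: [1.0, -0.001, -0.001, 0.001]
ft_force: [0.3, 0.2, 0.7]
width: 0.0
t 56.85 tcp [555.  187.7  37.9] z [-0.003 -0.003 -1.   ] yaw(tool x) -0.002 F [0.3 0.2 0.7] M [-0.03 -0.02 -0.03] w 0.0 q [ 0.31  0.48  1.75 -0.    0.92  1.88]
shift [ 0.02   -0.0013 -0.0021] turn [ 0.003  0.003 -0.002]
```

View pics/m8.png

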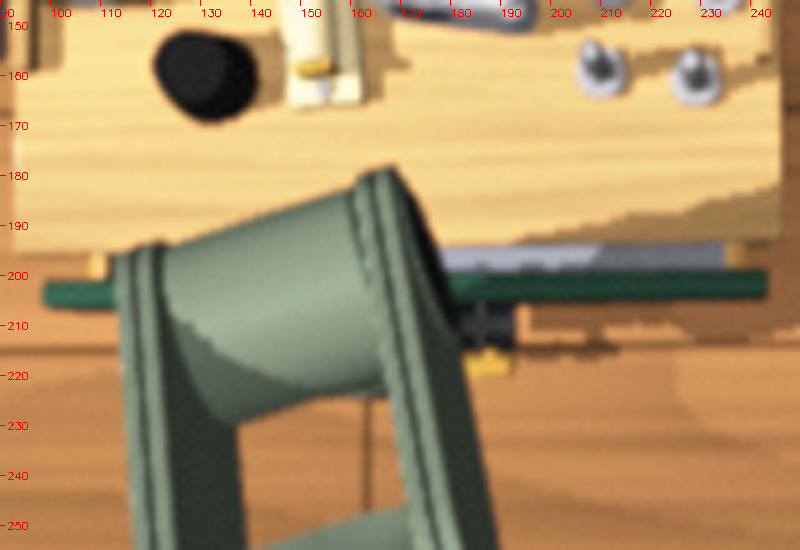

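View pics/m9.png

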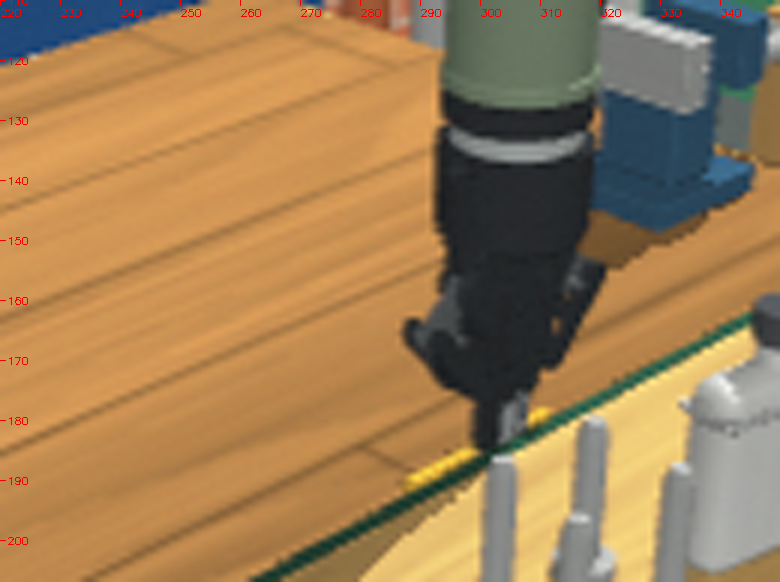

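```bash
python3 -m creep '[[255,[0.006,0,0],[0,0.003,0]],[255,[0.006,0,0],[0,0,0]],[255,[0,0,0],[0,0,0]]]' 40
python3 -c "
from h import *
st()"
python3 -m creep '[[255,[0.005,0,0],[0,0,0]],[255,[0,0,0],[0,0,0]]]' 40
python3 -c "
from h import *
st()"
```

```text
clock: 57.25
position: [565.5, 187.3, 37.6]
eef_rot: [1.0, -0.001, -0.001, 0.002]
ft_force: [0.2, 0.8, 0.3]
width: -0.1
t 57.25 tcp [565.5 187.3  37.6] z [-0.002 -0.003 -1.   ] yaw(tool x) -0.002 F [0.2 0.8 0.3] M [-0.01  0.01  0.04] w -0.1 q [ 0.3   0.49  1.73 -0.    0.93  1.88]
clock: 57.45
position: [570.6, 187.2, 37.6]
eef_rot: [1.0, -0.001, -0.001, 0.002]
ft_force: [-0.3, 0.1, -0.1]
width: 0.0
t 57.45 tcp [570.6 187.2  37.6] z [-0.003 -0.004 -1.   ] yaw(tool x) -0.002 F [-0.3  0.1 -0.1] M [-0.01 -0.    0.02] w 0.0 q [ 0.3   0.5   1.71 -0.    0.93  1.87]
```

```bash
python3 -m creep '[[255,[0.004,0,0],[0,0.002,0]],[255,[0,0,0],[0,0,0]]]' 40
python3 -c "
from h import *
st()"
python3 -m creep '[[255,[0.004,0,0],[0,0,0]],[255,[0,0,0],[0,0,0]]]' 40
python3 - <<'E'
from h import *
st()
c=cam('top'); grid(c,'n1',90,165,160,80)
E
```

```text
clock: 57.65
position: [574.8, 187.1, 37.5]
eef_rot: [1.0, -0.001, -0.0, 0.002]
ft_force: [-0.8, 0.3, 0.0]
width: -0.1
t 57.65 tcp [574.8 187.1  37.5] z [-0.001 -0.004 -1.   ] yaw(tool x) -0.002 F [-0.8  0.3  0. ] M [-0.01 -0.   -0.02] w -0.1 q [ 0.3   0.5   1.71 -0.    0.94  1.87]
clock: 57.85
position: [578.6, 187.1, 37.3]
eef_rot: [1.0, -0.001, -0.001, 0.002]
ft_force: [0.8, 0.6, -0.7]
width: 0.3
t 57.85 tcp [578.6 187.1  37.3] z [-0.002 -0.004 -1.   ] yaw(tool x) -0.001 F [ 0.8  0.6 -0.7] M [-0.01  0.06  0.04] w 0.3 q [ 0.3   0.51  1.7  -0.    0.94  1.87]
```

View pics/n1.png

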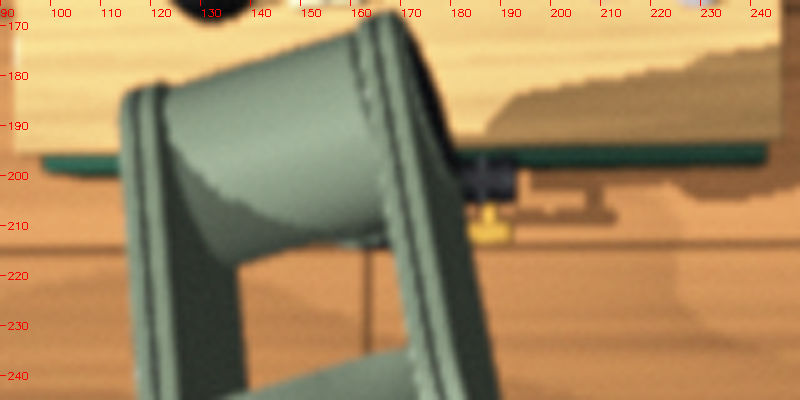

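```bash
python3 -m creep '[[255,[0.004,0,0],[0,0.002,0]],[255,[0,0,0],[0,0,0]]]' 40
python3 -c "
from h import *
st()"
python3 -m creep '[[255,[0.004,0,0],[0,0,0]],[255,[0,0,0],[0,0,0]]]' 40
python3 -c "
from h import *
st()"
```

```text
clock: 58.1
position: [578.0, 187.1, 37.4]
eef_rot: [1.0, -0.001, -0.005, 0.002]
ft_force: [0.2, 0.3, -0.8]
width: 0.0
t 58.1 tcp [578.  187.1  37.4] z [-0.01  -0.005 -1.   ] yaw(tool x) -0.002 F [ 0.2  0.3 -0.8] M [ 0.   -0.05  0.  ] w 0.0 q [ 0.3   0.51  1.69 -0.    0.95  1.87]
clock: 58.3
position: [577.6, 187.1, 37.5]
eef_rot: [1.0, -0.001, -0.01, 0.003]
ft_force: [-0.2, 0.3, -1.3]
width: 0.0
t 58.3 tcp [577.6 187.1  37.5] z [-0.019 -0.005 -1.   ] yaw(tool x) -0.002 F [-0.2  0.3 -1.3] M [-0.01 -0.05 -0.03] w 0.0 q [0.29 0.51 1.68 0.   0.96 1.87]
```

Motion stopped at x = 578, so the drawer is at its stop. Back off a little, lift, and check.

```bash
python3 -m creep '[[255,[-0.005,0,0],[0,0.019,0]],[255,[0,0,0],[0,0,0]],[255,[0,0,-0.02],[0,0,0]],[255,[0,0,-0.03],[0,0,0]],[255,[-0.01,0,-0.04],[0,0,0]],[255,[-0.04,0,-0.04],[0,0,0]],[255,[-0.045,0,0],[0,0,0]],[255,[-0.045,0,0],[0,0,0]],[255,[-0.045,0,0],[0,0,0]],[255,[0,0,0],[0,0,0]]]' 40
python3 - <<'E'
from h import *
st()
c=cam('top'); grid(c,'o1',90,125,160,110)
c=cam('scene'); cv2.imwrite('pics/o2.png',cv2.resize(c[0][:,:,::-1],(800,600),interpolation=cv2.INTER_CUBIC))
E
```

```text
clock: 59.3
position: [391.3, 188.1, 166.4]
eef_rot: [1.0, -0.002, 0.008, 0.001]
ft_force: [0.2, 0.6, 0.8]
width: -0.1
t 59.3 tcp [391.3 188.1 166.4] z [ 0.017 -0.002 -1.   ] yaw(tool x) -0.004 F [0.2 0.6 0.8] M [-0.   -0.05 -0.  ] w -0.1 q [ 0.43  0.11  1.92 -0.01  1.09  2.01]
```

View pics/o1.png

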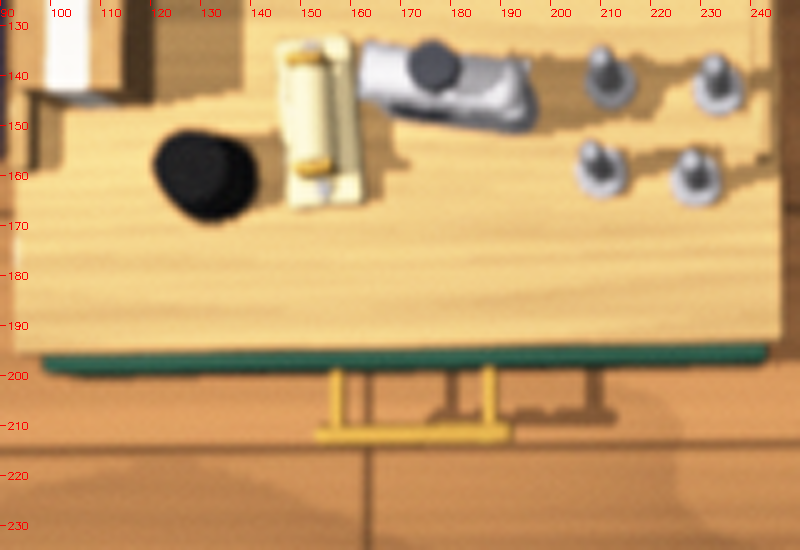

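View pics/o2.png

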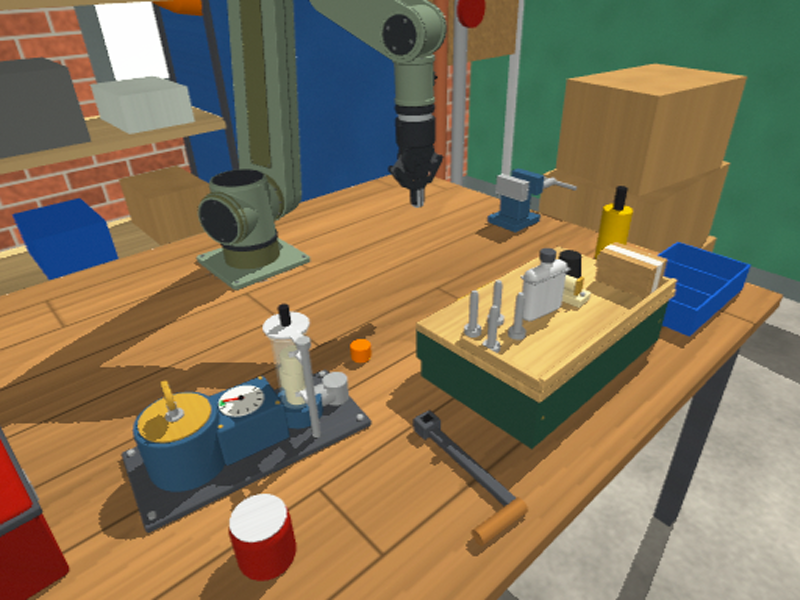

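```bash
python3 - <<'E'
from h import *
c=cam('top'); grid(c,'o3',95,185,80,60)
a=px2w(c,172.5,273.5,80); b=px2w(c,172.5,211.4,80); print('travel',b-a)
# board front edge and panel outer face tops
print('board edge',px2w(c,172,194.6,114),'panel outer top',px2w(c,120,199.6,96),px2w(c,220,198,96))
E
```

```text
travel [168.6481194    0.78324845   0.        ]
board edge [595.78680499 185.99343174 114.        ] panel outer top [584.70250089 329.16090088  96.        ] [586.60317536  58.70337012  96.        ]
```

View pics/o3.png

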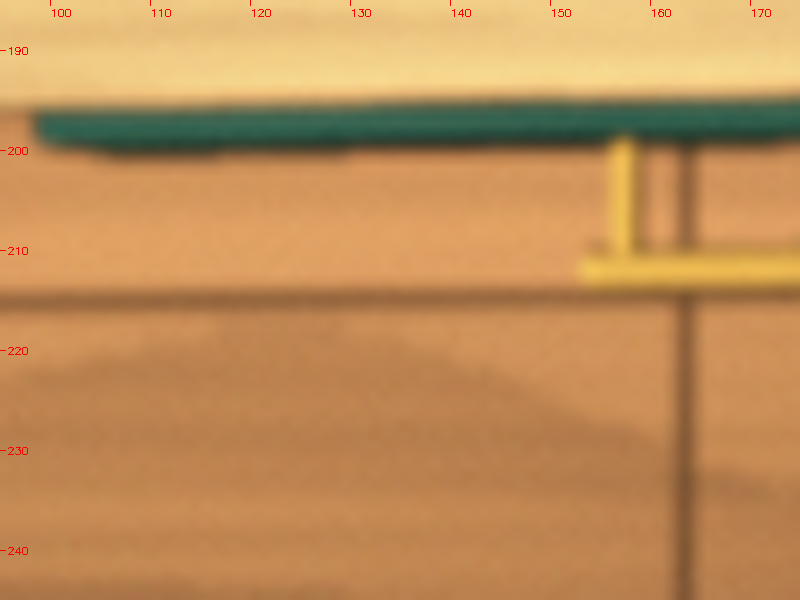

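```bash
python3 - <<'E'
from h import *
c=cam('scene'); grid(c,'p1',255,195,60,45); grid(c,'p2',140,190,80,60)
for p in ([596,-8,114],[596,-8,96],[580,-8,96],[580,-8,30],[596,-8,0]): print(p,w2px(c,p))
E
```

```text
[596, -8, 114] [264.93559101 204.68114908]
[596, -8, 96] [265.02297528 210.34423502]
[580, -8, 96] [260.95667799 207.87163768]
[580, -8, 30] [261.40472757 227.56498067]
[596, -8, 0] [265.46038403 238.69125113]
```

View pics/p1.png

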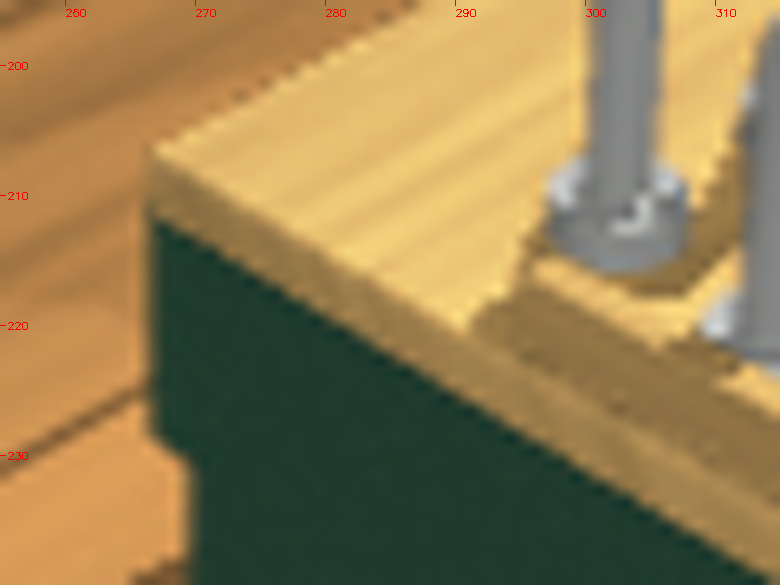

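View pics/p2.png

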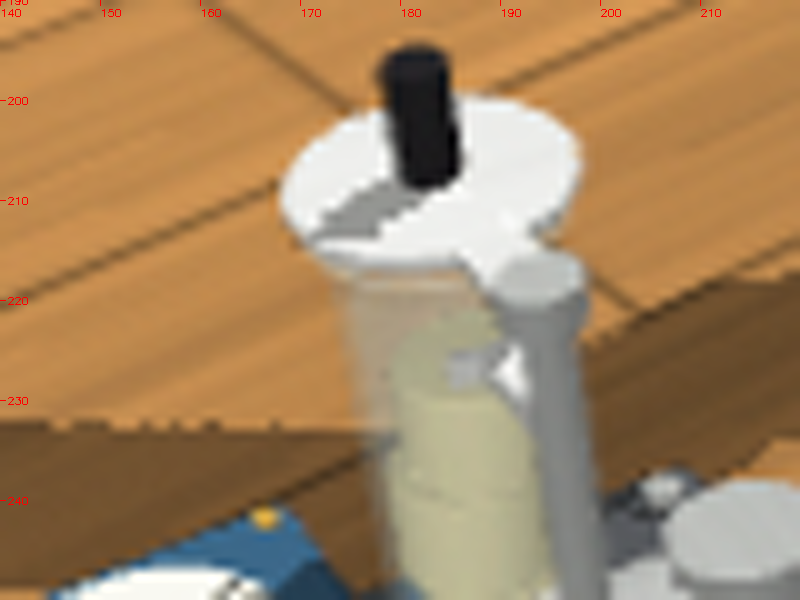

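```bash
python3 - <<'E'
from h import *
print(bot.job_done()); st()
E
```

```text
the job is handed in; nothing more can be done
None
the job is handed in; nothing more can be done
```

I finished the whole job and handed it in at about 59 s of the 210 s; `job_done()` gives no verdict.

- **Tablets:** The tube held a cream tablet, so I swung the cover aside, to about 2.2 rad. I then dropped both creams from the drawer into the tube. The last picture shows three creams stacked in it. The orange look-alike was left alone.
- **Cover:** I swung it back until it stopped moving, and the pictures show the disc square over the mouth. The arm's own position read about 0.05 rad, within the allowed 0.15.
- **Key:** I wound it in three grips, from about 2.1 to an estimated 9.4 rad. After I let go, the pointer stayed inside the green in both cameras.
- **Drawer:** I pushed it until it would go no further, with the three teal tablets in it. The panel stands about 13 mm out from the cabinet front, which fits its 16 mm thickness, so I take it as shut.
- **Shelf and arm:** The shelf things look unmoved, and the arm was clear of everything at the end.

Some readings disagreed along the way:
- **Height:** The fingertips sat about 28 mm higher than the reported position, so I set heights from the pictures.
- **Tube position:** The top camera placed the tube 4–5 mm off in x from the scene camera and the arm. I used the scene camera and the arm.
- **Handle bar:** My first push at the drawer passed over the handle bar, so I pushed on the panel itself.
- **Force:** The force reading stayed near zero when the drawer stopped. I judged "shut" from the stopped motion and the pictures.

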